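# Inspect die-cast shells for missing posts and tip out the rejects

## Robot

A 6-joint arm with a two-finger parallel gripper is mounted at the origin on the work surface. World frame = base frame: x ahead of the robot, y to its left, z up, the work surface at z = 0. Lengths are in m, angles in rad, forces in N, time in s.
With the tool pointing down it reaches from about 0.35 to 0.975 m from the base axis. Payload 4.9 kg.
Tool frame: the origin (TCP) lies midway between the tips of the shut fingers; the grasp point (between the pads) lies 19 mm behind it; z points along the fingers, y is the direction in which the jaws open and shut (so a half turn about z gives the same grasp; the last joint's range is limited). The gripper opens to 85 mm and grips with 20 to 120 N. Pads are 22 mm wide; open, the fingers measure 114 mm over their backs; the gripper's body (76 mm by 85 mm) begins 54 mm behind the grasp point. The pads swing forward as they close: fully open they stand 13 mm farther back than shut.
Start: joints at [1.131, 0.053, 1.613, -0, 1.476, -0.119], TCP at [0.197, 0.593, 0.231] pointing down, gripper open.
Joint ranges: [-3.01, 3.01], [-1.01, 2.22], [0.06, 2.58], [-1.02, 4.17], [0.09, 2.62], [-3.14, 3.14]. Speed limits (rad/s): [2.57, 2.57, 3.14, 3.14, 3.14, 3.14].

## Interface

Orientations are given as a 3x3 rotation matrix whose columns are the frame's x, y, z axes.
In Python, from plant import manip, cams gives the robot as it stands. The module is installed in compiled form; this text tells all that it offers.
- The arm moves only by the shell command python3 -m handwheel 'ROWS' [OPENING] [FORCE]. ROWS is JSON, a list of rows, each an object with "travel": the shift along the tool's x, y, z in m, a list of three; "roll": the turn about the tool's z in degrees. In form: [{"travel": [dx, dy, dz], "roll": roll}, ...]. A call has 1 to 8 rows; each row is the pose to reach, as a shift and turn from the pose measured when the call began, along the tool's axes at that moment; what a row does not reach only later rows make up. A row lasts 1/10 s, in which the tool goes at most 50 mm and 8.59 degrees, less where a joint would pass 70% of its speed; a pose out of reach is approached as far as the arm can. A call with a gripper value outside its range is refused whole. OPENING is the opening, from 0 (shut) to 1 (fully open), set as the call begins (- or left out, the last holds). The fingers move at their own pace and stop on an object; FORCE is the grip in N (left out, the last holds). Time passes only in rows, so rows that repeat a pose let the fingers close. It gives the time, the measured TCP pose, the force and the opening at its end, in the units of the state.
- manip.read_state(): the state, without advancing time (a new reading comes with each control period).
- cams.grab_frame(name): name is "scene" or "top"; returns (picture, depth): 420x560x3 uint8, blue, green, red; 420x560 float32, m along the optical axis (not along the pixel's ray), 0 where there is no reading.
- cams.get_calibration(name): a dict with "fov_y" (degrees; the focal length in pixels is half the picture's height over the tangent of half this angle, whatever the lens; pixels are square), "cx", "cy" (the principal point, pixels), "k1" (the pictures are not rectified: a ray, as slopes to the right and down, at radius r is drawn at 1 + k1 r^2 times it, then the intrinsics apply), "xyz" and "rotation" of the camera in the world. Camera axes: x right, y up, looking along -z (the intrinsics and any distortion apply to the point x, -y, -z); pixel columns grow to the right and rows downward; lengths in m; the calibration is good to about 2 mm. A picture is of the moment at which its call begins. get_calibration takes no time and is no camera call.
- manip.job_done(): hands the job in, once; it reports no verdict.
Trained networks look in the newest picture that a camera, given by its name, has taken for a name from the list of things; names that differ only in an ending like _2 or _b are one class to them, and where a whole thing is asked for, a point or a joint stands for the part that bears it (a point fixed in the world has none). Each returns a list of dicts, best first, with "p" (0 to 1); they miss things now and then, are a little off and sometimes report something else, mostly with a low value. They report only what shows in the picture. A call takes as long as a camera call. They do not tell look-alikes from the thing itself.
- cams.search_frame(camera, thing): "position" ([column, row] in pixels, amid what is visible of it).
- cams.mark_of(camera, thing): "position" ([column, row] in pixels: a listed point, or the origin of a listed thing).
The state is a dict: "clock": time; "q": joint angles; "joint_velocities": joint speeds; "joint_efforts": joint torques, N m; "tool_pos": TCP position; "eef_rot": TCP orientation; "force": force on the tool from outside, world axes, zero at the start; "torque": the same for the moment, N m; "width": finger opening in m.
Only numpy, scipy, OpenCV 4.12 (cv2) and the standard library are available. Lean on these libraries where they do the work, as an engineer would, in place of code of your own. Each camera call takes 0.05 s, during which the arm holds its last target.

## Task

Three or four die-cast aluminium shells lie open side down on the left of the bench: turn every one over and look inside. Lay the sound ones (two posts) flat and open side up in the grey kitting tray, and those with a post missing flat and open side up on the hinged tray at the right. When all are sorted, lift the hinged tray by its bar so that the rejects slide into the scrap bin, then lower the empty tray level again; leave the other things on the bench where they are.

Things in the scene. Friction and masses are not known exactly. Their poses are not given: they have to be found in the camera images.
- shell_a: die-cast aluminium shell (mm): 88 (x) x 58 (y) x 44 (z), 0.22 kg, walls 4; closed on its +z face, open on -z. Origin at the middle of the block. Inside, round posts 20 across and 35 high stand on the closed face at x = +22 and -22, ending 5 below the rim; a bad one lacks one. Shells look alike from outside. Starts open side down at the left. It stands steadily on an end
- shell_a_post (a point): inner surface of shell_a at its +x post place: the end of that post (z = -17 in the shell's frame) if it is there (mm); the bare inner face of the closed side (z = +18) if it is missing. Only the +x post is ever missing
- shell_b: die-cast aluminium shell (mm): 88 (x) x 58 (y) x 44 (z), 0.22 kg, walls 4; closed on its +z face, open on -z. Origin at the middle of the block. Inside, round posts 20 across and 35 high stand on the closed face at x = +22 and -22, ending 5 below the rim; a bad one lacks one. Shells look alike from outside. Starts open side down at the left. It stands steadily on an end
- shell_b_post (a point): inner surface of shell_b at its +x post place: the end of that post (z = -17 in the shell's frame) if it is there (mm); the bare inner face of the closed side (z = +18) if it is missing. Only the +x post is ever missing
- shell_c: die-cast aluminium shell (mm): 88 (x) x 58 (y) x 44 (z), 0.22 kg, walls 4; closed on its +z face, open on -z. Origin at the middle of the block. Inside, round posts 20 across and 35 high stand on the closed face at x = +22 and -22, ending 5 below the rim; a bad one lacks one. Shells look alike from outside. Starts open side down at the left. It stands steadily on an end
- shell_c_post (a point): inner surface of shell_c at its +x post place: the end of that post (z = -17 in the shell's frame) if it is there (mm); the bare inner face of the closed side (z = +18) if it is missing. Only the +x post is ever missing
- shell_d: die-cast aluminium shell (mm): 88 (x) x 58 (y) x 44 (z), 0.22 kg, walls 4; closed on its +z face, open on -z. Origin at the middle of the block. Inside, round posts 20 across and 35 high stand on the closed face at x = +22 and -22, ending 5 below the rim; a bad one lacks one. Shells look alike from outside. Starts open side down at the left. It stands steadily on an end
- shell_d_post (a point): inner surface of shell_d at its +x post place: the end of that post (z = -17 in the shell's frame) if it is there (mm); the bare inner face of the closed side (z = +18) if it is missing. Only the +x post is ever missing
- kit_tray: (sizes in mm) shallow grey plastic kitting tray, fixed to the bench, 160 (its x) x 230 (its y), walls 4 thick and 12 high, inner floor 4 above the bench. Origin at the middle of its underside. The bench straight between it and the robot is kept clear for turning shells over
- station: (mm) fixed tipping station at the right of the bench: a dark steel scrap bin (235 x 270, near and side walls 85 high, higher back wall) with a hinged tray on a stand in front of it, over the bin's near edge. Origin on the bench directly below the tray's hinge line; its x points from the tray to the bin, y along the hinge
- bin_mid (a point): middle of the scrap bin's inner floor, 4 mm above the bench, axes as the station's. Inside, the bin is 227 (x) x 262 (y) mm
- tipper (a joint): angle of the hinged aluminium tray: 0 lying level, grows as its near end is lifted, stop at 1.15; it falls back under its own weight (0.55 kg) when let go. Shells start to slide between about 0.45 and 0.65
- tray_mid (a point): (mm) middle of the hinged tray's floor (top side), 90 from the hinge line, 100 above the bench when level; x towards the hinge and the bin, y along the hinge, z out of the floor. The floor is 197 (x) x 240 (y), rim 14 high on the near end and both sides, open towards the bin
- tray_bar (a point): (mm) middle of the tray's handle: a round steel bar 12 thick and 110 long, parallel to the hinge, 52 out from the tray's near edge, 237 from the hinge line and 6 above the tray floor's level. Free gap of about 45 between bar and tray; two arms join it at its ends
- tray_hinge (a point): middle of the tray's hinge line, 100 mm above the bench
- driver: a screwdriver lying down, 200 long (mm); not part of the job, leave alone. Origin at the middle of its underside
- spanner: an open-ended wrench lying down, 180 long (mm); not part of the job, leave alone. Origin at the middle of its underside
- brush: a brush lying down, 200 long (mm); not part of the job, leave alone. Origin at the middle of its underside
- capacitor_1: a black can capacitor standing, 35 across, 66 tall (mm); not part of the job, leave alone. Origin at the middle of its underside
- capacitor_2: a black can capacitor standing, 35 across, 66 tall (mm); not part of the job, leave alone. Origin at the middle of its underside
- toroid: a copper-wound ring core lying flat, 100 across, 42 high (mm); not part of the job, leave alone. Origin at the middle of its underside
- spool: a full solder spool lying flat among the shells, 50 across, 38 high (mm); not part of the job, leave alone. Origin at the middle of its underside
There are look-alikes about, which are no part of the job. What is shaped like the shell_c but purple is not meant. What is shaped like the shell_a but yellow is not meant.

How it is judged:
By the outcome, as a careful person would: the job done as asked, in the order asked, and still so for the second after the job is handed in, with the robot touching nothing.
Of shell_a, shell_b, shell_c, shell_d only 3 to 4 are there at a start; the rules pass over those that are not, and their reading is None.
At some moment in a run one of shell_a, shell_b, shell_c, shell_d may be knocked a few centimetres aside while the robot is not near it.
Once in a run the grip may slacken for a moment while it holds something.
It also fails if it takes over 210 s, if anything falls off the work surface, if the arm or the gripper's body presses on something with over 40 N, if the wrist force passes 120 N, or if a joint passes its speed limit or range.

## Working session

There is one attempt and no reset: what is moved stays moved. The work goes in short steps, Python scripts to look and compute and a shell command to move; the robot and the scene stay as the last step left them, time stands still between calls to the robot, and variables do not carry over. Pictures are saved under pics/ and viewed, and the job is handed in when it is done.

```bash
mkdir -p pics; ls; cat > h.py <<'E'
import numpy as np, cv2
from plant import manip, cams
def cal(n):
    c=cams.get_calibration(n); c['f']=210/np.tan(np.radians(c['fov_y'])/2); return c
def unproj(n,uv,d=None,z=None):
    c=cal(n); uv=np.atleast_2d(np.array(uv,float))
    K=np.array([[c['f'],0,c['cx']],[0,c['f'],c['cy']],[0,0,1]])
    s=cv2.undistortPoints(uv.reshape(-1,1,2),K,np.array([c['k1'],0,0,0,0.])).reshape(-1,2)
    R=np.array(c['rotation']);o=np.array(c['xyz'])
    ray=np.c_[s[:,0],-s[:,1],-np.ones(len(s))]@R.T
    if d is not None: t=np.atleast_1d(d)[:,None]
    else: t=((z-o[2])/ray[:,2])[:,None]
    return o+ray*t
def proj(n,P):
    c=cal(n);R=np.array(c['rotation']);o=np.array(c['xyz'])
    p=(np.atleast_2d(P)-o)@R; s=np.c_[p[:,0]/-p[:,2],p[:,1]/p[:,2]]
    r2=(s**2).sum(1,keepdims=True); s=s*(1+c['k1']*r2)
    return s*c['f']+[c['cx'],c['cy']]
def cloud(n,depth):
    h,w=depth.shape; u,v=np.meshgrid(np.arange(w),np.arange(h))
    return unproj(n,np.c_[u.ravel(),v.ravel()],d=depth.ravel()).reshape(h,w,3)
def snap(n,name):
    im,d=cams.grab_frame(n); cv2.imwrite('pics/%s.png'%name,im); np.save('pics/%s.npy'%name,d); return im,d
E
python3 - <<'E'
from h import *
for n in('scene','top'):
    print(n,cams.get_calibration(n)); snap(n,n+'0')
s=manip.read_state();print({k:np.round(v,3).tolist() for k,v in s.items()})
E
```

```text
pics
scene {'fov_y': 42.679855583498735, 'cx': 280.4950946646116, 'cy': 209.28055235071474, 'k1': -0.0810823480974583, 'xyz': array([1.20902057, 0.27919967, 1.12840275]), 'rotation': array([[-0.33338343, -0.7645124 ,  0.55170307],
       [ 0.94270189, -0.26225556,  0.20624057],
       [-0.01298628,  0.58884872,  0.80813894]])}
top {'fov_y': 44.27180558876293, 'cx': 274.86392626003783, 'cy': 215.84486196593278, 'k1': -0.07239062895446119, 'xyz': array([0.32380761, 0.04697855, 1.33793546]), 'rotation': array([[-0.0158704 ,  0.98928867, -0.14510708],
       [-0.99986835, -0.01521199,  0.00564592],
       [ 0.00337808,  0.14517758,  0.98939985]])}
{'clock': 0.1, 'q': [1.131, 0.053, 1.614, -0.0, 1.476, -0.119], 'joint_velocities': [0.001, -0.0, -0.003, 0.001, -0.004, -0.0], 'joint_efforts': [0.001, -39.491, -37.136, -0.0, 0.004, 0.0], 'tool_pos': [0.197, 0.593, 0.23], 'eef_rot': [[-0.949, 0.315, -0.001], [0.315, 0.949, -0.002], [0.0, -0.002, -1.0]], 'force': [-0.613, 0.404, 0.315], 'torque': [-0.018, 0.01, -0.025], 'width': 0.086}
```

View pics/scene0.png

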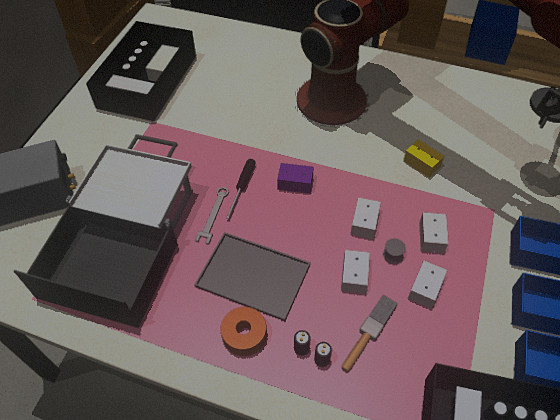

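View pics/top0.png

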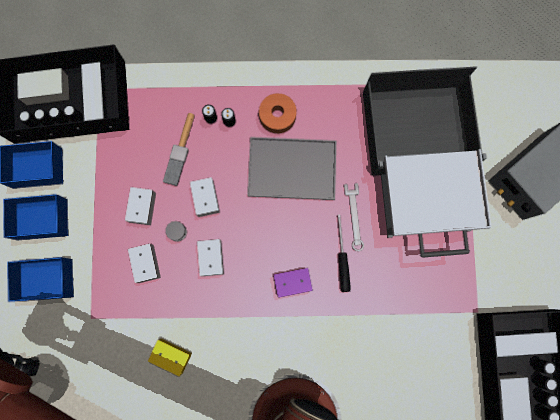

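```bash
cat >> h.py <<'E'
def shells(n,im,d,zlo=.03,zhi=.2,region=(0.1,0.9,-.1,.7)):
    P=cloud(n,d); hsv=cv2.cvtColor(im,cv2.COLOR_BGR2HSV)
    m=(P[...,2]>zlo)&(P[...,2]<zhi)&(hsv[...,1]<60)&(hsv[...,2]>120)&(P[...,0]>region[0])&(P[...,0]<region[1])&(P[...,1]>region[2])&(P[...,1]<region[3])
    nn,l,st,ce=cv2.connectedComponentsWithStats(m.astype(np.uint8))
    out=[]
    for i in range(1,nn):
        if st[i,4]<150: continue
        q=P[l==i]; z=np.median(q[:,2]); 
        c,wh,a=cv2.minAreaRect((q[:,:2]*1000).astype(np.float32))
        if wh[0]<wh[1]: a+=90
        out.append((np.round(c,1),np.round(sorted(wh),1),round((a+90)%180-90,1),round(z*1000,1),np.round(ce[i])))
    return out
def pr(n,im,d,**k):
    for o in shells(n,im,d,**k): print(o[0].tolist(),o[1].tolist(),'long axis deg',o[2],'z',o[3],'px',o[4].tolist())
E
python3 - <<'E'
from h import *
for n in('top','scene'):
    im=cv2.imread('pics/%s0.png'%n);d=np.load('pics/%s0.npy'%n);print(n);pr(n,im,d)
P=cloud('top',np.load('pics/top0.npy'))
for nm,px in dict(kit_bl=(249,139),kit_br=(334,142),kit_tl=(248,195),kit_tr=(335,199),kitmid=(292,169),spool=(176,231),toroid=(277,112),cap1=(209,113),traym=(432,190),bar=(440,250),bar2=(445,231),spana=(358,246),drv=(345,285),drvtip=(338,216),spant=(350,187),purple=(293,281),yellow=(170,357),bin=(420,110)).items():
    print(nm,np.round(P[px[1],px[0]],3))
for t in('kit_tray','tray_mid','tray_bar','tray_hinge','bin_mid','station'):
    pass
for z,t in((0,'kit_tray'),(.1,'tray_mid'),(.106,'tray_bar'),(.1,'tray_hinge'),(.004,'bin_mid')):
    for n in('top','scene'):
        r=cams.mark_of(n,t)[:1]
        if r: print(t,n,r,np.round(unproj(n,r[0]['position'],z=z),3))
E
```

```text
top
[871.8, 650.8] [58.9, 101.0] long axis deg -86.4 z 54.7 px [43.0, 85.0]
[829.7, 515.8] [60.4, 149.7] long axis deg 10.8 z 51.6 px [92.0, 97.0]
[570.1, 220.7] [56.2, 88.9] long axis deg 11.2 z 43.7 px [204.0, 196.0]
[548.5, 389.1] [60.7, 88.9] long axis deg -8.1 z 43.3 px [138.0, 205.0]
[482.4, 295.6] [44.3, 46.7] long axis deg -5.9 z 37.7 px [175.0, 230.0]
[412.8, 205.4] [56.2, 88.7] long axis deg 4.4 z 43.7 px [210.0, 257.0]
[400.2, 376.1] [60.2, 88.5] long axis deg 13.2 z 43.4 px [142.0, 263.0]
scene
[409.4, 207.1] [57.5, 90.7] long axis deg 4.3 z 45.0 px [366.0, 213.0]
[398.7, 377.6] [58.7, 89.6] long axis deg 13.5 z 44.8 px [435.0, 228.0]
[568.2, 222.8] [57.1, 89.7] long axis deg 11.1 z 44.6 px [356.0, 267.0]
[545.5, 389.9] [57.8, 91.9] long axis deg -8.3 z 45.5 px [429.0, 280.0]
[805.3, 515.4] [49.7, 68.0] long axis deg 4.9 z 52.7 px [467.0, 404.0]
kit_bl [ 0.73   0.105 -0.   ]
kit_br [ 0.714 -0.121  0.012]
kit_tl [0.574 0.109 0.012]
kit_tr [ 0.563 -0.12  -0.001]
kitmid [ 0.644 -0.008  0.006]
spool [0.479 0.291 0.039]
toroid [0.803 0.029 0.003]
cap1 [0.784 0.206 0.058]
traym
[... 385 characters left out ...]
: [254.3, 273.4], 'p': 0.89}] [[ 0.638 -0.005  0.   ]]
tray_mid top [{'position': [174.2, 230.3], 'p': 0.7}] [[0.474 0.284 0.1  ]]
tray_mid scene [{'position': [131.9, 184.8], 'p': 0.83}] [[ 0.556 -0.356  0.1  ]]
tray_bar top [{'position': [442.8, 256.8], 'p': 0.93}] [[ 0.399 -0.363  0.106]]
tray_bar scene [{'position': [156.4, 142.5], 'p': 0.72}] [[ 0.413 -0.361  0.106]]
tray_hinge top [{'position': [433.3, 157.2], 'p': 0.72}] [[ 0.647 -0.356  0.1  ]]
tray_hinge scene [{'position': [116.9, 211.7], 'p': 0.63}] [[ 0.641 -0.351  0.1  ]]
bin_mid top [{'position': [417.9, 128.4], 'p': 0.56}] [[ 0.752 -0.351  0.004]]
bin_mid scene [{'position': [104.6, 269.6], 'p': 0.94}] [[ 0.751 -0.351  0.004]]
```

```bash
cat > t.py <<'E'
import sys,numpy as np
from plant import manip
def go(x,y,z,yaw=None):
    """yaw: world angle (deg, mod 180) of tool y (jaw axis)"""
    s=manip.read_state();R=np.array(s['eef_rot']);p=np.array(s['tool_pos'])
    t=R.T@(np.array([x,y,z])-p)
    cur=np.degrees(np.arctan2(R[1,1],R[0,1]))
    r=0 if yaw is None else -((yaw-cur+90)%180-90)
    print('pos',np.round(p,4),'jaw',round(cur,1),'q6',round(s['q'][5],2),'F',np.round(s['force'],1),'w',round(s['width'],4),'t',round(s['clock'],1))
    print('  travel',np.round(t,3).tolist(),'roll',round(r,1),'n>=',int(np.ceil(max(np.linalg.norm(t)/.05,abs(r)/8.59))))
if __name__=='__main__': go(*[float(a) for a in sys.argv[1:]])
E
python3 t.py .381 .204 .12 94.4
```

```text
pos [0.1971 0.5931 0.2313] jaw 71.6 q6 -0.12 F [ 0.3 -0.1 -0.5] w 0.0853 t 0.6
  travel [-0.297, -0.311, 0.111] roll -22.8 n>= 9
```

```bash
python3 -m handwheel '[{"travel":[-0.297,-0.311,0.05],"roll":-22.8},{"travel":[-0.297,-0.311,0.05],"roll":-22.8},{"travel":[-0.297,-0.311,0.05],"roll":-22.8},{"travel":[-0.297,-0.311,0.05],"roll":-22.8},{"travel":[-0.297,-0.311,0.05],"roll":-22.8},{"travel":[-0.297,-0.311,0.111],"roll":-22.8},{"travel":[-0.297,-0.311,0.111],"roll":-22.8},{"travel":[-0.297,-0.311,0.111],"roll":-22.8}]' 1 20; python3 t.py .381 .204 .12 94.4
```

```text
clock: 1.4
tool_pos: [0.362, 0.2439, 0.1407]
eef_rot: [[-0.997, -0.077, 0.002], [-0.077, 0.997, 0.001], [-0.002, 0.001, -1.0]]
force: [1.0, 0.1, -0.5]
width: 0.0855
pos [0.362  0.2439 0.1407] jaw 94.4 q6 -1.23 F [ 1.   0.1 -0.5] w 0.0855 t 1.4
  travel [-0.016, -0.041, 0.021] roll 0.0 n>= 1
```

```bash
python3 t.py .381 .204 .004 94.4
```

```text
pos [0.362  0.2439 0.1407] jaw 94.4 q6 -1.23 F [ 1.   0.1 -0.5] w 0.0855 t 1.4
  travel [-0.016, -0.041, 0.137] roll 0.0 n>= 3
```

```bash
python3 -m handwheel '[{"travel":[-0.016,-0.041,0.0],"roll":0},{"travel":[-0.016,-0.041,0.02],"roll":0},{"travel":[-0.016,-0.041,0.06],"roll":0},{"travel":[-0.016,-0.041,0.1],"roll":0},{"travel":[-0.016,-0.041,0.125],"roll":0},{"travel":[-0.016,-0.041,0.137],"roll":0},{"travel":[-0.016,-0.041,0.137],"roll":0}]' ; python3 -c "
from h import *
snap('top','t1');snap('scene','s1')"; python3 t.py .381 .204 .004 94.4
```

```text
clock: 2.1
tool_pos: [0.3802, 0.204, 0.0023]
eef_rot: [[-0.997, -0.077, -0.001], [-0.077, 0.997, -0.0], [0.002, -0.0, -1.0]]
force: [-1.2, -0.3, -0.8]
width: 0.0855
pos [0.3825 0.2048 0.005 ] jaw 94.4 q6 -1.33 F [ 0.3 -0.6  1.1] w 0.0856 t 2.2
  travel [0.002, -0.001, 0.001] roll 0.0 n>= 1
```

View pics/s1.png

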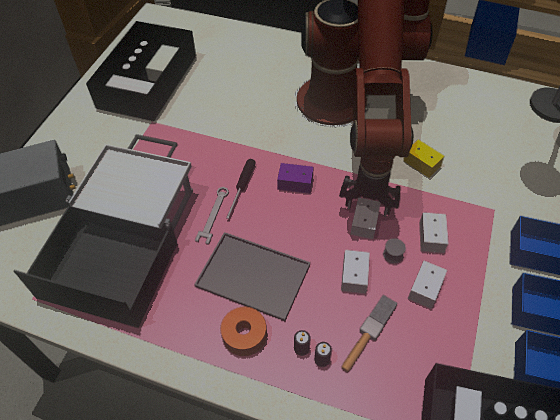

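```bash
python3 -m handwheel '[{"travel":[0,0,0],"roll":0},{"travel":[0,0,0],"roll":0},{"travel":[0,0,0],"roll":0},{"travel":[0,0,0],"roll":0},{"travel":[0,0,0],"roll":0}]' 0.2 20; python3 -m handwheel '[{"travel":[0,0,-0.03],"roll":0},{"travel":[0,0,-0.06],"roll":0},{"travel":[0,0,-0.1],"roll":0},{"travel":[0,0,-0.13],"roll":0},{"travel":[0,0,-0.13],"roll":0}]'; python3 -c "
from h import *
snap('top','t2');snap('scene','s2')"
```

```text
clock: 2.7
tool_pos: [0.3841, 0.2054, 0.0069]
eef_rot: [[-0.997, -0.078, 0.007], [-0.078, 0.997, 0.002], [-0.007, 0.002, -1.0]]
force: [-1.5, -1.5, 6.1]
width: 0.0578
clock: 3.2
tool_pos: [0.3861, 0.2061, 0.142]
eef_rot: [[-0.997, -0.078, 0.016], [-0.078, 0.997, 0.006], [-0.017, 0.004, -1.0]]
force: [1.4, -0.2, -2.4]
width: 0.0577
```

View pics/s2.png

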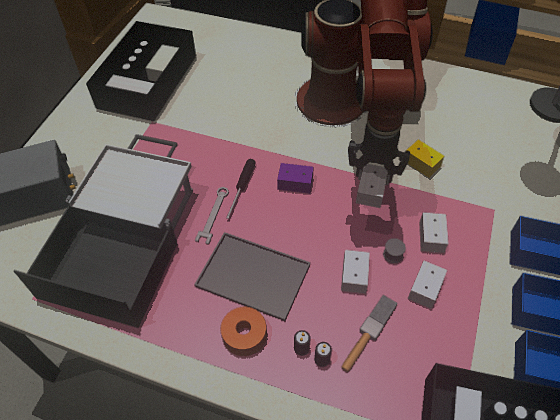

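```bash
python3 -c "
import cv2
a=cv2.imread('pics/s2.png')[110:240,310:450];cv2.imwrite('pics/c2.png',cv2.resize(a,None,fx=5,fy=4.5,interpolation=cv2.INTER_CUBIC))
from h import *
P=cloud('scene',np.load('pics/s2.npy'))
for v in range(160,212,6): print(v,np.round(P[v,372],3),np.round(P[v,380],3))"
```

```text
160 [0.394 0.196 0.22 ] [0.392 0.213 0.225]
166 [0.372 0.196 0.176] [0.367 0.214 0.177]
172 [0.388 0.2   0.174] [1.209 0.279 1.128]
178 [0.409 0.205 0.179] [0.402 0.222 0.177]
184 [0.427 0.209 0.179] [0.418 0.226 0.176]
190 [0.441 0.213 0.176] [0.437 0.23  0.178]
196 [0.453 0.217 0.169] [0.455 0.234 0.18 ]
202 [0.453 0.219 0.149] [0.452 0.237 0.155]
208 [0.358 0.215 0.   ] [0.352 0.235 0.001]
```

View pics/c2.png

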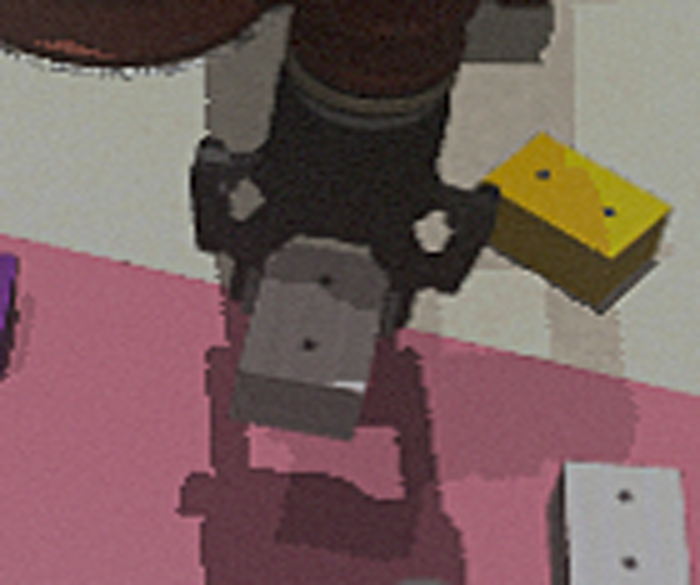

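```bash
python3 t.py .43 0.0 .03 90
```

```text
pos [0.383  0.205  0.1365] jaw 94.5 q6 -1.33 F [-0.4 -0.8 -2.3] w 0.0577 t 3.3
  travel [-0.03, -0.208, 0.106] roll 4.5 n>= 5
```

```bash
python3 -m handwheel '[{"travel":[-0.03,-0.208,0.0],"roll":4.5},{"travel":[-0.03,-0.208,0.0],"roll":4.5},{"travel":[-0.03,-0.208,0.0],"roll":4.5},{"travel":[-0.03,-0.208,0.03],"roll":4.5},{"travel":[-0.03,-0.208,0.07],"roll":4.5},{"travel":[-0.03,-0.208,0.106],"roll":4.5},{"travel":[-0.03,-0.208,0.106],"roll":4.5},{"travel":[-0.03,-0.208,0.106],"roll":4.5}]';  python3 -m handwheel '[{"travel":[0,0,0],"roll":0},{"travel":[0,0,0],"roll":0},{"travel":[0,0,0],"roll":0}]' 0.675; python3 t.py .43 0.0 .03 90;python3 -m handwheel '[{"travel":[0,0,0],"roll":0},{"travel":[0,0,0],"roll":0},{"travel":[0,0,0],"roll":0}]' 0.68;python3 -c "
from h import *
im,d=snap('scene','s3');pr('scene',im,d);
P=cloud('scene',d)
im,d=snap('top','t3')"; python3 t.py .43 0.0 .03 90
```

```text
clock: 4.1
tool_pos: [0.4277, 0.0007, 0.0284]
eef_rot: [[-1.0, 0.001, 0.002], [0.001, 1.0, 0.003], [-0.002, 0.003, -1.0]]
force: [0.1, -0.1, -1.6]
width: 0.0579
clock: 4.4
tool_pos: [0.429, 0.0009, 0.0302]
eef_rot: [[-1.0, -0.0, 0.005], [-0.0, 1.0, 0.003], [-0.005, 0.003, -1.0]]
force: [0.3, -0.1, -3.4]
width: 0.0575
pos [0.429  0.0009 0.0302] jaw 90.0 q6 -1.75 F [ 0.3 -0.1 -3.4] w 0.0575 t 4.4
  travel [-0.001, -0.001, 0.0] roll 0.0 n>= 1
clock: 4.7
tool_pos: [0.4301, 0.001, 0.0312]
eef_rot: [[-1.0, -0.0, 0.008], [-0.0, 1.0, 0.003], [-0.008, 0.003, -1.0]]
force: [0.2, 1.7, -0.2]
width: 0.0583
[398.4, 377.5] [59.5, 90.6] long axis deg 12.7 z 44.8 px [435.0, 228.0]
[567.9, 222.8] [57.6, 92.0] long axis deg 11.5 z 44.5 px [356.0, 267.0]
[546.6, 389.7] [57.7, 90.5] long axis deg -8.4 z 45.4 px [429.0, 280.0]
[806.1, 515.6] [50.1, 69.4] long axis deg 4.0 z 52.6 px [467.0, 404.0]
pos [0.4297 0.0009 0.0308] jaw 90.0 q6 -1.75 F [-0.6  1.5  0.8] w 0.0582 t 4.8
  travel [-0.0, -0.001, 0.001] roll 0.0 n>= 1
```

```bash
python3 -c "
import cv2
a=cv2.imread('pics/s3.png')[140:260,210:340];cv2.imwrite('pics/c3.png',cv2.resize(a,None,fx=5,fy=4.5,interpolation=cv2.INTER_CUBIC))
from h import *
P=cloud('scene',np.load('pics/s3.npy'))
q=P[150:250,220:330].reshape(-1,3)
for x in np.arange(.40,.56,.01):
  m=(abs(q[:,0]-x)<.004)&(abs(q[:,1])<.02)
  if m.any(): print(round(x,3),np.round(np.percentile(q[m,2],[5,50,95]),3))"
```

```text
0.41 [0.041 0.044 0.046]
0.42 [0.041 0.045 0.049]
0.43 [0.042 0.045 0.049]
0.44 [0.043 0.109 0.13 ]
0.45 [0.042 0.12  0.206]
0.46 [0.045 0.211 0.253]
0.47 [0.042 0.172 0.23 ]
0.48 [0.042 0.044 0.048]
0.49 [0.036 0.045 0.048]
0.5 [-0.     0.022  0.047]
0.51 [-0.002  0.001  0.004]
0.52 [-0.002  0.001  0.005]
0.53 [-0.001  0.002  0.005]
0.54 [-0.001  0.002  0.006]
0.55 [-0.001  0.002  0.005]
0.56 [0.001 0.003 0.005]
```

View pics/c3.png

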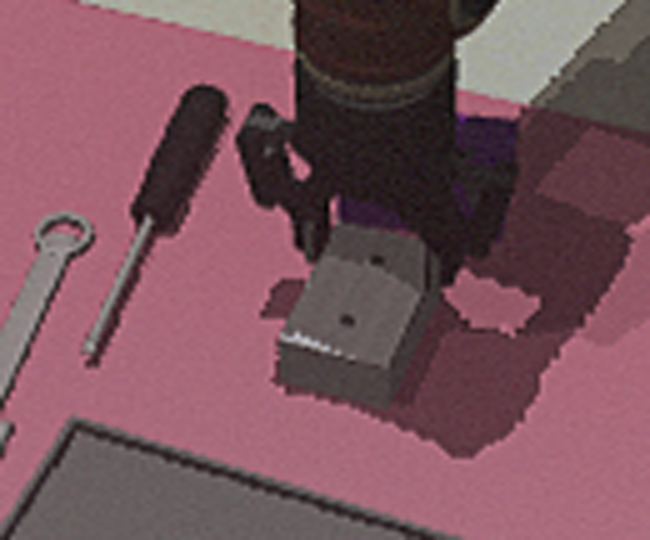

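```bash
python3 - <<'E'
from h import *
im=cv2.imread('pics/top0.png');d=np.load('pics/top0.npy');P=cloud('top',d)
hsv=cv2.cvtColor(im,cv2.COLOR_BGR2HSV)
# pink mask complement near tray
m=(hsv[...,1]<70)&(P[...,0]>.53)&(P[...,0]<.76)&(P[...,1]>-.14)&(P[...,1]<.125)&(P[...,2]<.03)
n,l,st,ce=cv2.connectedComponentsWithStats(m.astype(np.uint8))
i=1+np.argmax(st[1:,4]); q=P[l==i]; print(st[i])
r=cv2.minAreaRect((q[:,:2]*1000).astype(np.float32));print(r,np.round(cv2.boxPoints(r),0).tolist())
im=cv2.imread('pics/scene0.png');d=np.load('pics/scene0.npy');P=cloud('scene',d)
hsv=cv2.cvtColor(im,cv2.COLOR_BGR2HSV)
m=(hsv[...,1]<70)&(P[...,0]>.53)&(P[...,0]<.76)&(P[...,1]>-.14)&(P[...,1]<.125)&(P[...,2]<.03)
n,l,st,ce=cv2.connectedComponentsWithStats(m.astype(np.uint8))
i=1+np.argmax(st[1:,4]); q=P[l==i]
r=cv2.minAreaRect((q[:,:2]*1000).astype(np.float32));print(r,np.round(cv2.boxPoints(r),0).tolist())
E
python3 t.py .428 0 .010 90
```

```text
[ 242  136  102   77 6780]
((634.287109375, -7.6795806884765625), (265.0552978515625, 208.83282470703125), 89.87384796142578) [[530.0, -140.0], [738.0, -140.0], [739.0, 125.0], [530.0, 125.0]]
((643.1522827148438, -8.177505493164062), (236.22320556640625, 169.7937469482422), 87.03369903564453) [[552.0, -122.0], [722.0, -131.0], [734.0, 105.0], [564.0, 114.0]]
pos [0.4297 0.0009 0.0308] jaw 90.0 q6 -1.75 F [-0.6  1.5  0.8] w 0.0582 t 4.8
  travel [0.002, -0.001, 0.021] roll 0.0 n>= 1
```

```bash
python3 -m handwheel '[{"travel":[0.002,-0.001,0.021],"roll":0},{"travel":[0.002,-0.001,0.021],"roll":0},{"travel":[0.002,-0.001,0.021],"roll":0}]';  python3 -m handwheel '[{"travel":[0,0,0],"roll":0},{"travel":[0,0,0],"roll":0},{"travel":[0,0,0],"roll":0},{"travel":[0,0,0],"roll":0}]' 0.2 30; python3 t.py .49 0.0 .015 87
```

```text
clock: 5.1
tool_pos: [0.4269, 0.0001, 0.0092]
eef_rot: [[-1.0, -0.0, 0.004], [-0.0, 1.0, 0.003], [-0.004, 0.003, -1.0]]
force: [-1.2, 0.2, -0.4]
width: 0.0579
clock: 5.5
tool_pos: [0.4268, -0.0, 0.0094]
eef_rot: [[-1.0, -0.0, 0.004], [-0.0, 1.0, 0.003], [-0.004, 0.003, -1.0]]
force: [-1.6, -0.3, -0.3]
width: 0.0575
pos [ 0.4268 -0.      0.0094] jaw 90.0 q6 -1.75 F [-1.6 -0.3 -0.3] w 0.0575 t 5.5
  travel [-0.063, 0.0, -0.005] roll 3.0 n>= 2
```

```bash
python3 -m handwheel '[{"travel":[-0.03,0,-0.007],"roll":3},{"travel":[-0.058,0,-0.007],"roll":3},{"travel":[-0.058,0,-0.001],"roll":3},{"travel":[-0.058,0,-0.001],"roll":3}]';  python3 -m handwheel '[{"travel":[-0.005,0,0],"roll":0},{"travel":[-0.008,0,0],"roll":0},{"travel":[-0.012,0,0],"roll":0}]'; python3 t.py .49 0.0 .012 87; python3 -c "
from h import *
snap('scene','s4')"
```

```text
clock: 5.9
tool_pos: [0.4839, 0.0001, 0.0095]
eef_rot: [[-0.999, 0.052, 0.001], [0.052, 0.999, 0.003], [-0.001, 0.003, -1.0]]
force: [-0.8, 0.4, -3.1]
width: 0.0575
clock: 6.2
tool_pos: [0.4949, -0.0004, 0.0091]
eef_rot: [[-0.999, 0.052, -0.0], [0.052, 0.999, 0.003], [0.0, 0.003, -1.0]]
force: [-0.6, -0.7, -2.6]
width: 0.0576
pos [ 4.949e-01 -4.000e-04  9.100e-03] jaw 87.0 q6 -1.67 F [-0.6 -0.7 -2.6] w 0.0576 t 6.2
  travel [0.005, 0.0, -0.003] roll 0.0 n>= 1
```

```bash
python3 -m handwheel '[{"travel":[-0.003,0,0],"roll":0},{"travel":[-0.005,0,0],"roll":0}]';python3 -m handwheel '[{"travel":[-0.003,0,0],"roll":0},{"travel":[-0.005,0,0],"roll":0}]'; python3 -c "
from h import *
import cv2
im,d=snap('scene','s5');cv2.imwrite('pics/c5.png',cv2.resize(im[150:290,190:350],None,fx=4,fy=4))"
```

```text
clock: 6.45
tool_pos: [0.4953, -0.0002, 0.0089]
eef_rot: [[-0.999, 0.051, -0.015], [0.051, 0.999, 0.004], [0.015, 0.004, -1.0]]
force: [-23.6, 1.1, 19.9]
width: 0.0575
clock: 6.65
tool_pos: [0.4952, -0.0001, 0.0088]
eef_rot: [[-0.998, 0.051, -0.029], [0.051, 0.999, 0.005], [0.029, 0.004, -1.0]]
force: [-25.3, 2.0, 21.0]
width: 0.0572
```

View pics/c5.png

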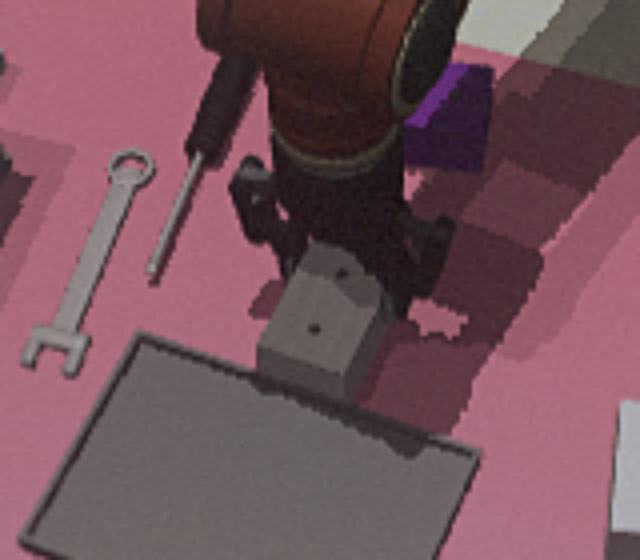

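```bash
python3 -m handwheel '[{"travel":[-0.006,0,-0.006],"roll":0},{"travel":[-0.009,0,-0.012],"roll":0},{"travel":[-0.012,0,-0.017],"roll":0},{"travel":[-0.016,0,-0.022],"roll":0},{"travel":[-0.020,0,-0.027],"roll":0},{"travel":[-0.025,0,-0.031],"roll":0}]'; python3 -c "
from h import *
import cv2
im,d=snap('scene','s6');cv2.imwrite('pics/c6.png',cv2.resize(im[150:290,190:350],None,fx=4,fy=4))"
```

```text
clock: 7.3
tool_pos: [0.5157, -0.0012, 0.0366]
eef_rot: [[-0.998, 0.051, -0.043], [0.051, 0.999, 0.006], [0.043, 0.004, -0.999]]
force: [-11.2, -0.3, 1.8]
width: 0.0577
```

View pics/c6.png

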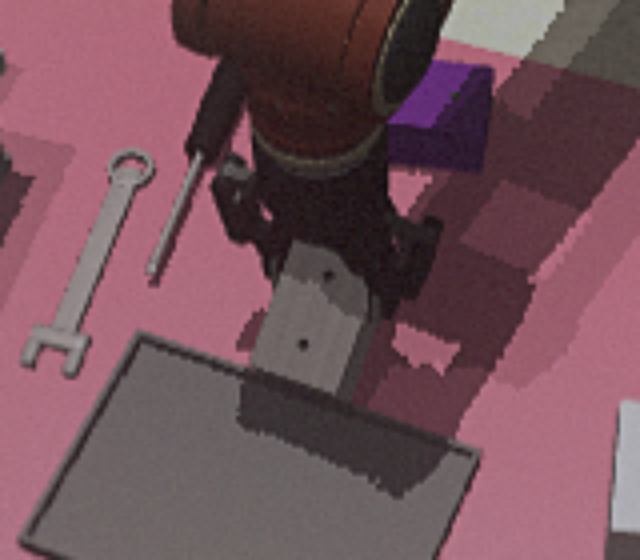

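```bash
python3 -m handwheel '[{"travel":[-0.008,0,-0.004],"roll":0},{"travel":[-0.014,0,-0.009],"roll":0},{"travel":[-0.020,0,-0.012],"roll":0},{"travel":[-0.027,0,-0.014],"roll":0},{"travel":[-0.034,0,-0.016],"roll":0},{"travel":[-0.041,0,-0.016],"roll":0},{"travel":[-0.049,0,-0.015],"roll":0}]'; python3 -c "
from h import *
import cv2
im,d=snap('scene','s7');cv2.imwrite('pics/c7.png',cv2.resize(im[150:290,190:350],None,fx=4,fy=4))"
```

```text
clock: 8.05
tool_pos: [0.5656, -0.0039, 0.0522]
eef_rot: [[-0.998, 0.051, -0.044], [0.051, 0.999, 0.006], [0.045, 0.003, -0.999]]
force: [-7.9, 0.3, 12.8]
width: 0.0579
```

View pics/c7.png

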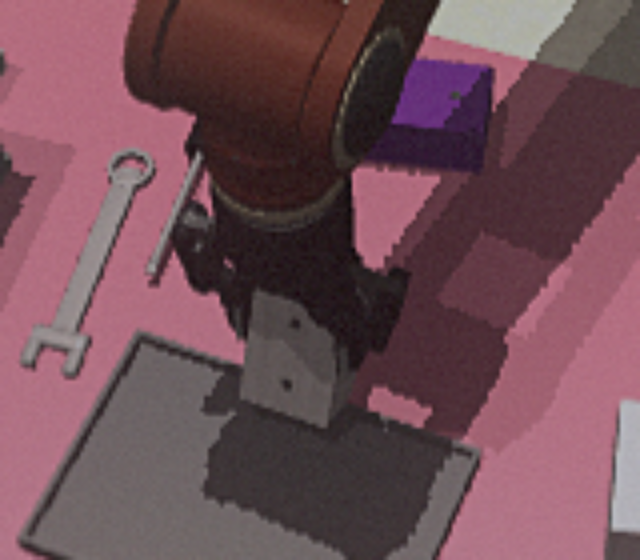

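```bash
python3 -m handwheel '[{"travel":[-0.008,0,0.002],"roll":0},{"travel":[-0.015,0,0.003],"roll":0},{"travel":[-0.022,0,0.005],"roll":0},{"travel":[-0.028,0,0.007],"roll":0}]'; python3 -c "
from h import *
import cv2
im,d=snap('scene','s8');cv2.imwrite('pics/c8.png',cv2.resize(im[150:290,190:350],None,fx=4,fy=4))
P=cloud('scene',d)
hsv=cv2.cvtColor(im,cv2.COLOR_BGR2HSV)
print([(v,np.round(P[v,u],3)) for u in (258,268) for v in range(222,260,5)])"
```

```text
clock: 8.5
tool_pos: [0.5963, -0.0055, 0.0465]
eef_rot: [[-0.998, 0.051, -0.04], [0.051, 0.999, 0.005], [0.04, 0.003, -0.999]]
force: [-1.3, 0.5, 9.7]
width: 0.0575
[(222, array([0.635, 0.014, 0.22 ])), (227, array([0.635, 0.014, 0.202])), (232, array([0.635, 0.013, 0.183])), (237, array([ 0.597, -0.006,  0.099])), (242, array([ 0.597, -0.007,  0.077])), (247, array([ 0.597, -0.008,  0.055])), (252, array([ 0.595, -0.01 ,  0.029])), (257, array([ 0.596, -0.011,  0.007])), (222, array([0.614, 0.028, 0.199])), (227, array([0.618, 0.029, 0.185])), (232, array([0.613, 0.026, 0.158])), (237, array([0.6  , 0.02 , 0.117])), (242, array([0.615, 0.026, 0.121])), (247, array([0.598, 0.018, 0.069])), (252, array([0.599, 0.017, 0.048])), (257, array([0.599, 0.017, 0.026]))]
```

View pics/c8.png

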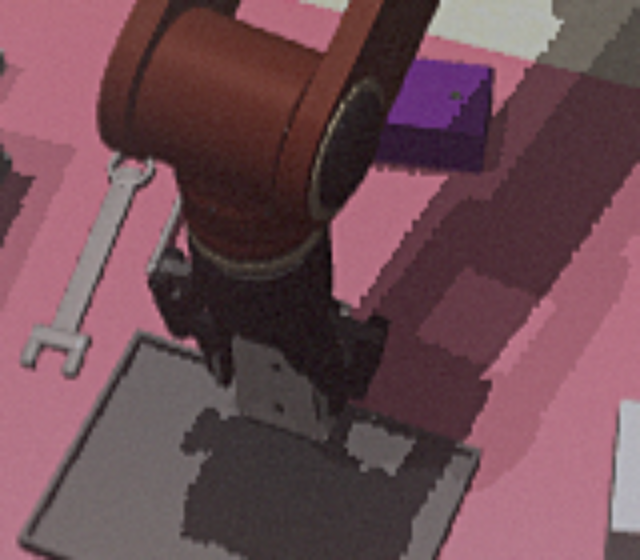

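```bash
python3 -m handwheel '[{"travel":[0,0,-0.03],"roll":0},{"travel":[0.03,0,-0.03],"roll":0},{"travel":[0.065,0,-0.03],"roll":0},{"travel":[0.065,0,0.0],"roll":0},{"travel":[0.065,0,0.008],"roll":0},{"travel":[0.065,0,0.012],"roll":0},{"travel":[0.065,0,0.014],"roll":0}]'; python3 -c "
from h import *
import cv2
im,d=snap('scene','s9');cv2.imwrite('pics/c9.png',cv2.resize(im[150:290,190:350],None,fx=4,fy=4))
P=cloud('scene',d)
print([(v,np.round(P[v,u],3).tolist()) for u in (264,274) for v in range(210,250,5)])"
```

```text
clock: 9.25
tool_pos: [0.532, -0.0022, 0.0347]
eef_rot: [[-0.998, 0.051, -0.039], [0.051, 0.999, 0.006], [0.039, 0.004, -0.999]]
force: [-2.1, 1.5, 2.8]
width: 0.0578
[(210, [0.576, 0.004, 0.182]), (215, [0.547, -0.009, 0.118]), (220, [0.531, -0.017, 0.073]), (225, [0.53, -0.018, 0.049]), (230, [0.53, -0.019, 0.027]), (235, [0.534, -0.018, 0.011]), (240, [0.542, -0.016, 0.001]), (245, [0.555, -0.011, -0.001]), (210, [0.564, 0.023, 0.174]), (215, [0.548, 0.016, 0.131]), (220, [0.552, 0.017, 0.117]), (225, [0.531, 0.008, 0.064]), (230, [0.532, 0.008, 0.043]), (235, [0.532, 0.008, 0.021]), (240, [0.534, 0.008, 0.002]), (245, [0.549, 0.013, 0.002])]
```

View pics/c9.png

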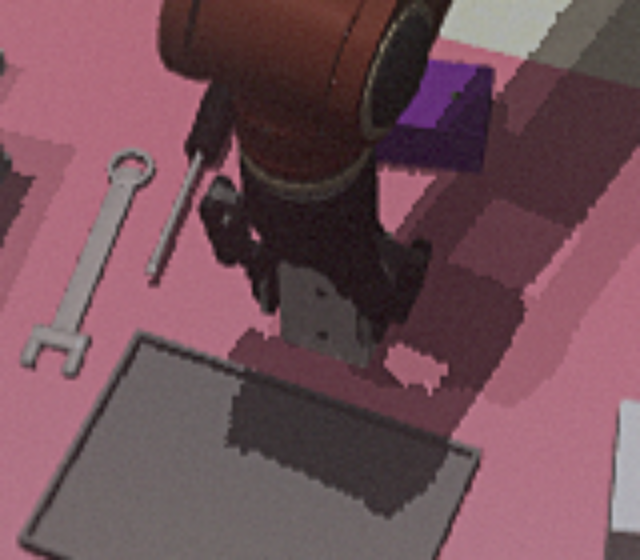

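```bash
python3 -m handwheel '[{"travel":[0,0,0],"roll":0},{"travel":[0,0,0],"roll":0},{"travel":[0,0,0],"roll":0},{"travel":[0.02,0,0],"roll":0},{"travel":[0.035,0,0],"roll":0},{"travel":[0.035,0,0],"roll":0}]' 1; python3 -c "
from h import *
import cv2
im,d=snap('scene','s10');cv2.imwrite('pics/c10.png',cv2.resize(im[150:290,190:350],None,fx=4,fy=4))
P=cloud('scene',d)
print([(v,np.round(P[v,u],3).tolist()) for u in (264,274) for v in range(205,250,5)])"
```

```text
clock: 9.9
tool_pos: [0.4962, -0.0003, 0.0363]
eef_rot: [[-0.998, 0.051, -0.039], [0.051, 0.999, 0.006], [0.04, 0.004, -0.999]]
force: [0.5, 0.6, -0.1]
width: 0.0853
[(205, [0.501, -0.028, 0.09]), (210, [0.517, -0.022, 0.093]), (215, [0.53, -0.017, 0.092]), (220, [0.534, -0.016, 0.077]), (225, [0.534, -0.017, 0.056]), (230, [0.534, -0.018, 0.033]), (235, [0.533, -0.019, 0.009]), (240, [0.542, -0.016, 0.002]), (245, [0.556, -0.011, 0.001]), (205, [0.508, 0.001, 0.112]), (210, [0.504, -0.001, 0.086]), (215, [0.52, 0.005, 0.088]), (220, [0.534, 0.01, 0.088]), (225, [0.536, 0.01, 0.071]), (230, [0.531, 0.008, 0.042]), (235, [0.534, 0.009, 0.025]), (240, [0.535, 0.008, 0.003]), (245, [0.548, 0.013, 0.001])]
```

View pics/c10.png

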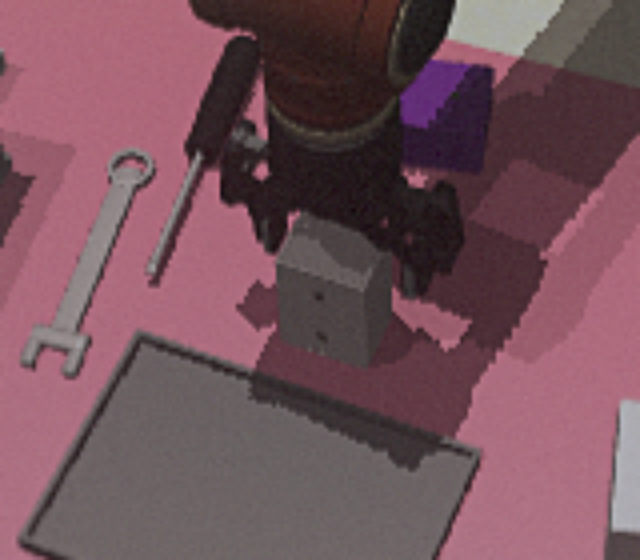

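```bash
python3 -m handwheel '[{"travel":[0,0,0],"roll":0},{"travel":[0,0,0],"roll":0},{"travel":[0,0,0],"roll":0},{"travel":[0,0,0],"roll":0}]' 0.2 30;  python3 -m handwheel '[{"travel":[-0.015,0,-0.002],"roll":0},{"travel":[-0.027,0,-0.002],"roll":0},{"travel":[-0.035,0,-0.004],"roll":0},{"travel":[-0.041,0,-0.007],"roll":0},{"travel":[-0.048,0,-0.010],"roll":0},{"travel":[-0.056,0,-0.012],"roll":0},{"travel":[-0.064,0,-0.013],"roll":0},{"travel":[-0.072,0,-0.013],"roll":0}]'; python3 -c "
from h import *
import cv2
im,d=snap('scene','s11');cv2.imwrite('pics/c11.png',cv2.resize(im[150:290,190:350],None,fx=4,fy=4))"
```

```text
clock: 10.35
tool_pos: [0.4983, -0.0006, 0.0372]
eef_rot: [[-0.998, 0.052, -0.036], [0.051, 0.999, 0.005], [0.037, 0.003, -0.999]]
force: [0.2, -0.1, 3.0]
width: 0.0577
clock: 11.15
tool_pos: [0.5688, -0.0042, 0.0474]
eef_rot: [[-0.998, 0.051, -0.044], [0.051, 0.999, 0.006], [0.044, 0.003, -0.999]]
force: [-6.9, 0.4, 2.1]
width: 0.0575
```

View pics/c11.png

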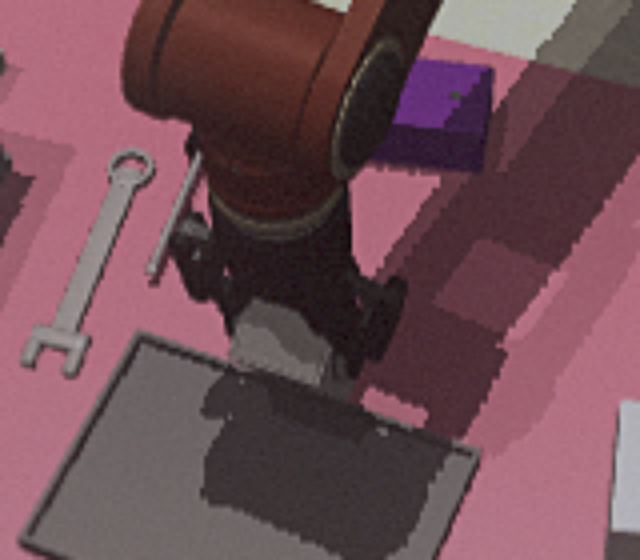

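```bash
python3 -m handwheel '[{"travel":[-0.008,0,0.001],"roll":0},{"travel":[-0.016,0,0.003],"roll":0},{"travel":[-0.024,0,0.006],"roll":0},{"travel":[-0.030,0,0.009],"roll":0},{"travel":[-0.034,0,0.012],"roll":0}]'; python3 -c "
from h import *
import cv2
im,d=snap('scene','s12');cv2.imwrite('pics/c12.png',cv2.resize(im[150:290,190:350],None,fx=4,fy=4))"
```

```text
clock: 11.7
tool_pos: [0.6033, -0.006, 0.0342]
eef_rot: [[-0.998, 0.052, -0.044], [0.052, 0.999, 0.006], [0.044, 0.004, -0.999]]
force: [-5.1, 0.9, 7.5]
width: 0.0575
```

View pics/c12.png

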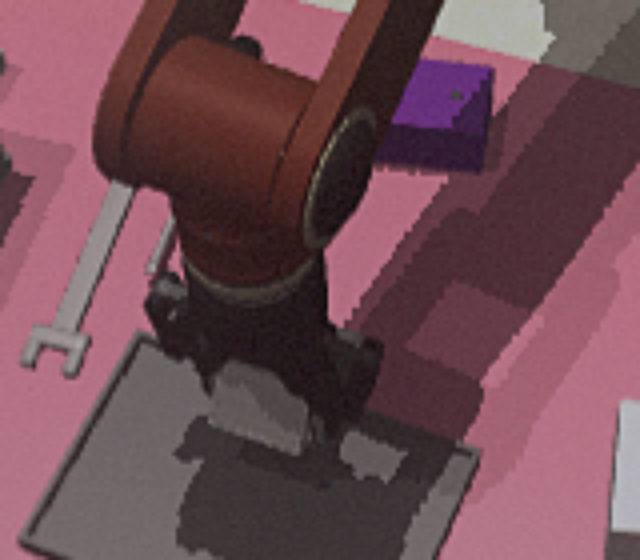

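```bash
python3 -m handwheel '[{"travel":[0,0,-0.04],"roll":0},{"travel":[0.01,0,-0.06],"roll":0},{"travel":[0.05,0,-0.06],"roll":0},{"travel":[0.09,0,-0.06],"roll":0},{"travel":[0.11,0,-0.06],"roll":0},{"travel":[0.11,0,-0.03],"roll":0},{"travel":[0.11,0,-0.03],"roll":0}]'; python3 -c "
from h import *
import cv2
im,d=snap('scene','s13');cv2.imwrite('pics/c13.png',cv2.resize(im[130:270,210:370],None,fx=4,fy=4))
P=cloud('scene',d);np.save('P',P)
for u in (272,280,288): print([(v,np.round(P[v,u],3).tolist()) for v in range(190,230,4)])
"
```

```text
clock: 12.45
tool_pos: [0.492, -0.0, 0.0651]
eef_rot: [[-0.997, 0.052, -0.05], [0.052, 0.999, 0.007], [0.05, 0.004, -0.999]]
force: [-1.0, -0.7, -2.5]
width: 0.0574
[(190, [0.533, 0.008, 0.202]), (194, [0.509, -0.003, 0.153]), (198, [0.457, -0.024, 0.064]), (202, [0.502, -0.006, 0.112]), (206, [0.509, -0.004, 0.106]), (210, [0.513, -0.002, 0.097]), (214, [0.522, 0.001, 0.094]), (218, [0.474, -0.019, 0.003]), (222, [0.486, -0.015, 0.004]), (226, [0.497, -0.011, 0.002])]
[(190, [0.527, 0.024, 0.201]), (194, [0.512, 0.018, 0.166]), (198, [0.517, 0.02, 0.158]), (202, [0.501, 0.014, 0.12]), (206, [0.506, 0.015, 0.111]), (210, [0.511, 0.017, 0.102]), (214, [0.518, 0.019, 0.097]), (218, [0.523, 0.021, 0.088]), (222, [0.478, 0.004, 0.002]), (226, [0.489, 0.008, 0.0])]
[(190, [0.51, 0.037, 0.186]), (194, [0.51, 0.037, 0.171]), (198, [0.498, 0.032, 0.14]), (202, [0.506, 0.035, 0.135]), (206, [0.508, 0.036, 0.122]), (210, [0.505, 0.035, 0.103]), (214, [0.505, 0.035, 0.086]), (218, [0.461, 0.02, 0.004]), (222, [0.473, 0.024, 0.004]), (226, [0.483, 0.027, 0.002])]
```

View pics/c13.png

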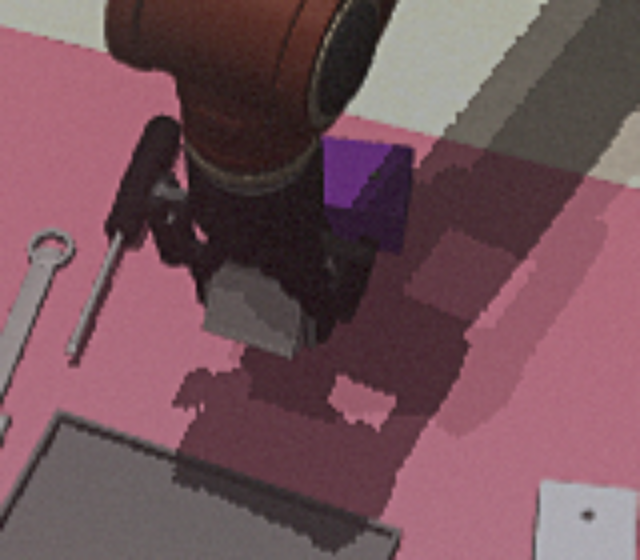

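```bash
python3 -m handwheel '[{"travel":[0,0,0.02],"roll":0},{"travel":[0,0,0.028],"roll":0},{"travel":[0,0,0.034],"roll":0},{"travel":[0,0,0.040],"roll":0},{"travel":[0,0,0.046],"roll":0},{"travel":[0,0,0.051],"roll":0},{"travel":[0,0,0.055],"roll":0},{"travel":[0,0,0.057],"roll":0}]'; python3 -c "
from h import *
import cv2
im,d=snap('scene','s14');cv2.imwrite('pics/c14.png',cv2.resize(im[130:270,210:370],None,fx=4,fy=4))
P=cloud('scene',d);np.save('P',P)
for u in (272,280,288): print([(v,np.round(P[v,u],3).tolist()) for v in range(190,230,4)])
"
```

```text
clock: 13.3
tool_pos: [0.5013, -0.0006, 0.0184]
eef_rot: [[-0.998, 0.053, -0.027], [0.052, 0.999, 0.005], [0.027, 0.004, -1.0]]
force: [9.6, 2.0, 23.3]
width: 0.0577
[(190, [0.54, 0.01, 0.211]), (194, [0.538, 0.009, 0.194]), (198, [0.542, 0.01, 0.185]), (202, [0.54, 0.009, 0.167]), (206, [0.541, 0.009, 0.153]), (210, [0.513, -0.003, 0.096]), (214, [0.509, -0.005, 0.074]), (218, [0.514, -0.003, 0.065]), (222, [0.518, -0.002, 0.053]), (226, [0.524, -0.0, 0.045])]
[(190, [0.53, 0.025, 0.205]), (194, [0.531, 0.025, 0.192]), (198, [0.532, 0.026, 0.179]), (202, [0.533, 0.026, 0.165]), (206, [0.517, 0.019, 0.127]), (210, [0.52, 0.021, 0.116]), (214, [0.523, 0.021, 0.104]), (218, [0.511, 0.017, 0.07]), (222, [0.518, 0.019, 0.064]), (226, [0.521, 0.02, 0.051])]
[(190, [0.508, 0.036, 0.184]), (194, [0.506, 0.035, 0.165]), (198, [0.509, 0.036, 0.155]), (202, [0.507, 0.036, 0.137]), (206, [0.511, 0.037, 0.128]), (210, [0.499, 0.033, 0.094]), (214, [0.496, 0.032, 0.073]), (218, [0.51, 0.037, 0.077]), (222, [0.519, 0.04, 0.074]), (226, [0.511, 0.037, 0.045])]
```

View pics/c14.png

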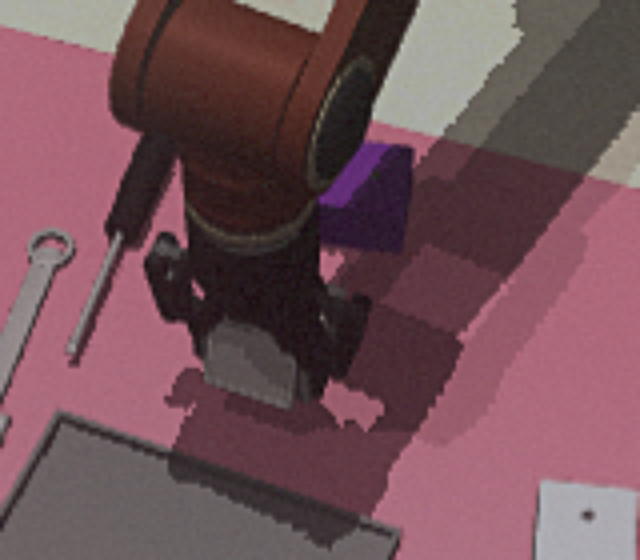

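```bash
python3 -m handwheel '[{"travel":[0,0,0.006],"roll":0},{"travel":[0,0,0.011],"roll":0},{"travel":[0,0,0.014],"roll":0},{"travel":[0,0,0.015],"roll":0}]'; python3 -c "
from h import *
import cv2
im,d=snap('scene','s15');cv2.imwrite('pics/c15.png',cv2.resize(im[130:270,210:370],None,fx=4,fy=4))
P=cloud('scene',d);np.save('P',P)
for u in (272,280): print([(v,np.round(P[v,u],3).tolist()) for v in range(210,240,3)])
"
```

```text
clock: 13.75
tool_pos: [0.5109, -0.0013, 0.0116]
eef_rot: [[-0.999, 0.054, -0.007], [0.054, 0.999, 0.004], [0.007, 0.004, -1.0]]
force: [9.2, 1.8, 19.0]
width: 0.0576
[(210, [0.546, 0.011, 0.145]), (213, [0.522, 0.001, 0.098]), (216, [0.5, -0.008, 0.052]), (219, [0.519, -0.001, 0.067]), (222, [0.522, -0.0, 0.06]), (225, [0.526, 0.001, 0.053]), (228, [0.528, 0.001, 0.042]), (231, [0.529, 0.001, 0.031]), (234, [0.521, -0.002, 0.004]), (237, [0.529, 0.001, 0.004])]
[(210, [0.522, 0.021, 0.118]), (213, [0.522, 0.021, 0.107]), (216, [0.526, 0.022, 0.1]), (219, [0.531, 0.024, 0.096]), (222, [0.532, 0.024, 0.085]), (225, [0.524, 0.021, 0.06]), (228, [0.526, 0.022, 0.05]), (231, [0.53, 0.023, 0.043]), (234, [0.533, 0.024, 0.035]), (237, [0.521, 0.019, 0.001])]
```

View pics/c15.png

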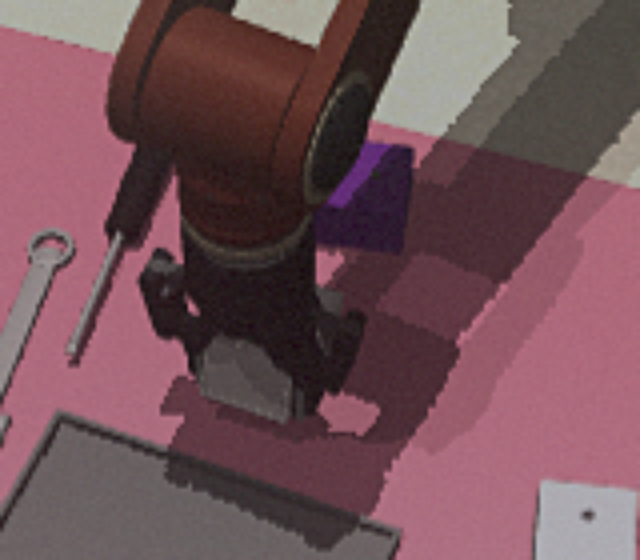

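```bash
python3 -m handwheel '[{"travel":[0.004,0,0.005],"roll":0},{"travel":[0.004,0,0.009],"roll":0},{"travel":[0.004,0,0.01],"roll":0}]';python3 -m handwheel '[{"travel":[0,0,0],"roll":0},{"travel":[0,0,0],"roll":0},{"travel":[0,0,-0.04],"roll":0},{"travel":[0,0,-0.08],"roll":0},{"travel":[0,0,-0.12],"roll":0},{"travel":[0,0,-0.16],"roll":0},{"travel":[0,0.04,-0.18],"roll":0},{"travel":[0,0.09,-0.18],"roll":0}]' 1; python3 -c "
from h import *
import cv2
im,d=snap('scene','s16');cv2.imwrite('pics/c16.png',cv2.resize(im[130:270,210:370],None,fx=4,fy=4));pr('scene',im,d,zlo=.036,zhi=.06)
im,d=snap('top','t16');cv2.imwrite('pics/d16.png',cv2.resize(im[180:300,210:370],None,fx=4,fy=4));pr('top',im,d,zlo=.036,zhi=.06)
"
```

```text
clock: 14.1
tool_pos: [0.5148, -0.0016, 0.0086]
eef_rot: [[-0.998, 0.054, 0.008], [0.055, 0.999, 0.004], [-0.008, 0.004, -1.0]]
force: [4.6, 2.2, 19.2]
width: 0.0575
clock: 14.9
tool_pos: [0.5207, 0.0872, 0.1938]
eef_rot: [[-0.998, 0.059, 0.016], [0.059, 0.998, 0.004], [-0.016, 0.004, -1.0]]
force: [1.0, 1.4, 0.5]
width: 0.0853
[398.6, 377.3] [58.8, 91.0] long axis deg 14.0 z 44.9 px [435.0, 228.0]
[567.3, 222.8] [57.7, 89.1] long axis deg 10.9 z 44.7 px [356.0, 267.0]
[546.4, 389.8] [57.7, 90.2] long axis deg -8.3 z 45.4 px [429.0, 280.0]
[806.5, 515.7] [51.3, 68.6] long axis deg 5.2 z 52.6 px [467.0, 404.0]
[872.5, 650.5] [59.5, 100.7] long axis deg -86.5 z 54.4 px [43.0, 85.0]
[838.1, 517.1] [52.4, 127.3] long axis deg 5.8 z 51.4 px [92.0, 97.0]
[568.6, 226.7] [43.4, 88.6] long axis deg 11.0 z 43.7 px [201.0, 196.0]
[548.4, 388.3] [58.9, 88.8] long axis deg -8.2 z 43.7 px [138.0, 205.0]
[482.0, 295.0] [44.0, 46.7] long axis deg -0.5 z 38.8 px [174.0, 230.0]
[400.3, 375.9] [60.6, 88.4] long axis deg 13.0 z 43.6 px [142.0, 263.0]
```

View pics/c16.png

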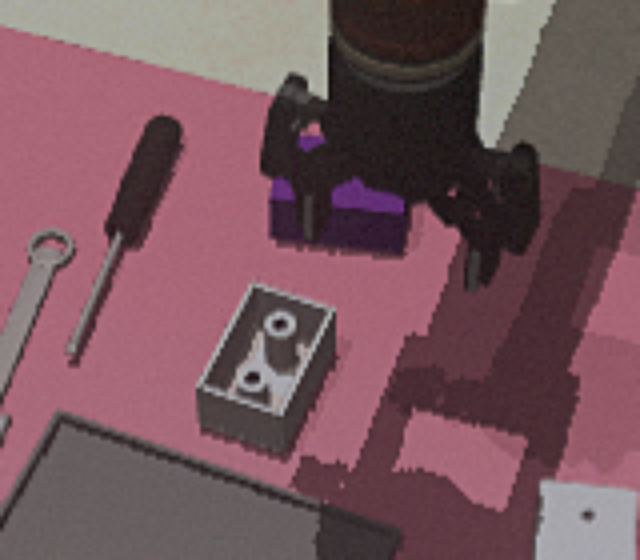

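View pics/d16.png

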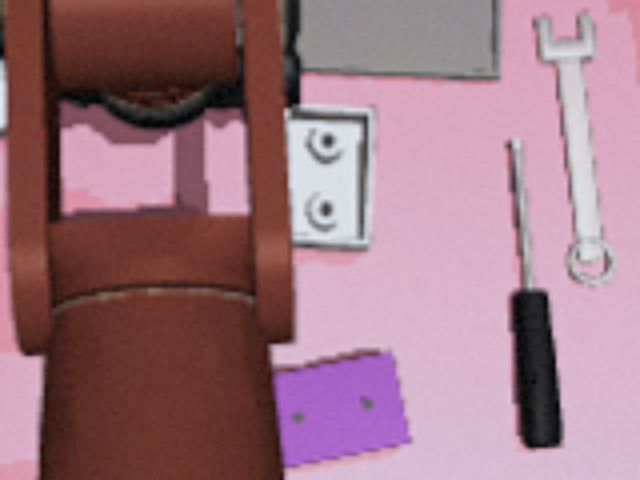

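```bash
python3 -c "
from h import *
P=cloud('scene',np.load('pics/s16.npy'))
for v in range(200,242,2): print(v,[int(1000*P[v,u,2]) for u in range(258,296,2)])
im=cv2.imread('pics/s16.png')
m=(P[...,2]>.038)&(P[...,2]<.06)&(P[...,0]>.40)&(P[...,0]<.56)&(abs(P[...,1]+.01)<.06)
q=P[m];print(cv2.minAreaRect((q[:,:2]*1000).astype(np.float32)))
"
```

```text
200 [1, 3, 3, 3, 0, 0, 8, 0, 6, 0, 2, 4, 0, 0, 3, -1, 0, -2, 4]
202 [-2, 6, 3, 3, 0, 5, -2, 44, 39, 43, 40, 2, 5, 0, -6, 2, 5, 4, 7]
204 [-2, 5, 3, 5, 1, 4, 3, 41, 32, 40, 43, 41, 43, 43, 0, 2, 0, 0, 2]
206 [3, 3, 2, 0, 0, 2, 45, 34, 26, 27, 30, 34, 38, 36, 44, 44, 45, 2, 2]
208 [0, 0, 0, 3, 3, 1, 42, 29, 15, 20, 1128, 42, 26, 32, 37, 40, 39, 47, 4]
210 [-4, 5, 2, 2, 6, 44, 30, 21, 6, 39, 40, 41, 42, 16, 27, 30, 28, 41, 4]
212 [3, 2, 0, 0, 44, 40, 28, 11, 2, 38, 40, 42, 39, 12, 16, 19, 45, 34, 2]
214 [3, 1, 4, 0, 44, 33, 19, 6, 2, 33, 35, 40, 1128, 1, 9, 14, 41, 27, 2]
216 [0, 1, 1, 44, 41, 22, 9, 3, 3, 24, 30, 32, 31, 6, 6, 47, 37, 14, 1]
218 [0, 0, 4, 45, 34, 16, 6, 5, 6, 18, 22, 22, 25, 8, 4, 42, 30, 6, 0]
220 [3, 1, 44, 39, 21, 13, 4, 3, 2, 6, 1128, 12, 11, 1, 43, 33, 17, 1, 3]
222 [0, -1, 46, 29, 15, 2, 38, 36, 44, 7, 5, 9, 4, 0, 45, 29, 10, 1, 3]
224 [1, 46, 40, 26, 8, 3, 39, 39, 44, 39, 6, 2, 7, 42, 36, 19, 5, 3, 2]
226 [-3, 45, 28, 19, 3, 6, 37, 38, 37, 39, 1, 0, 6, 42, 27, 10, 1, 1, -3]
228 [4, 41, 43, 45, 47, 3, 35, 39, 37, 29, 7, 3, 43, 34, 18, 2, 4, 1, 4]
230 [0, 32, 36, 39, 40, 43, 43, 42, 28, 23, 3, 5, 45, 28, 8, 1, 4, 2, 4]
232 [2, 23, 23, 26, 28, 37, 38, 41, 44, 43, 43, 43, 44, 16, -4, 0, 1, 1, 0]
234 [4, 15, 11, 23, 22, 24, 36, 35, 36, 40, 41, 45, 24, 13, 1, -1, 0, -1, 4]
236 [2, 2, 4, 7, 14, 17, 20, 23, 22, 29, 31, 33, 1128, 4, 7, 1, 1, 2, -1]
238 [6, 1, 0, 4, 3, 12, 9, 14, 14, 20, 26, 24, 11, -1, 0, 3, 2, -1, 1]
240 [3, 3, 1, 1, 4, 0, -1, 4, 6, 8, 13, 19, 1, 0, 3, -1, 5, 1, 4]
((494.1023864746094, -0.30191993713378906), (59.93596649169922, 93.48792266845703), 88.40542602539062)
```

```bash
python3 t.py .494 -.0 .10 87.5
```

```text
pos [0.5183 0.0919 0.19  ] jaw 87.2 q6 -1.49 F [-0.  -0.6 -1.1] w 0.0852 t 15.0
  travel [0.021, -0.093, 0.089] roll -0.3 n>= 3
```

```bash
python3 -m handwheel '[{"travel":[0.021,-0.05,0.03],"roll":0},{"travel":[0.021,-0.093,0.06],"roll":0},{"travel":[0.021,-0.093,0.1],"roll":0},{"travel":[0.021,-0.093,0.14],"roll":0},{"travel":[0.021,-0.093,0.17],"roll":0},{"travel":[0.021,-0.093,0.184],"roll":0},{"travel":[0.021,-0.093,0.184],"roll":0}]'; python3 -m handwheel '[{"travel":[0,0,0],"roll":0},{"travel":[0,0,0],"roll":0},{"travel":[0,0,0],"roll":0},{"travel":[0,0,0],"roll":0},{"travel":[0,0,-0.03],"roll":0},{"travel":[0,0,-0.05],"roll":0}]' 0.2 40; python3 t.py .647 .070 .05 87
```

```text
clock: 15.7
tool_pos: [0.4921, 0.0011, 0.0027]
eef_rot: [[-0.999, 0.049, 0.004], [0.049, 0.999, 0.006], [-0.003, 0.007, -1.0]]
force: [0.0, 0.9, 0.4]
width: 0.0852
clock: 16.3
tool_pos: [0.4916, 0.0009, 0.0535]
eef_rot: [[-0.999, 0.049, 0.003], [0.049, 0.999, 0.007], [-0.003, 0.007, -1.0]]
force: [1.7, 0.2, -2.0]
width: 0.0574
pos [0.4916 0.0009 0.0535] jaw 87.2 q6 -1.68 F [ 1.7  0.2 -2. ] w 0.0574 t 16.3
  travel [-0.152, 0.077, 0.004] roll 0.2 n>= 4
```

```bash
python3 -m handwheel '[{"travel":[-0.05,0.025,-0.01],"roll":0},{"travel":[-0.10,0.05,-0.01],"roll":0},{"travel":[-0.150,0.077,-0.01],"roll":0},{"travel":[-0.150,0.077,0.01],"roll":0},{"travel":[-0.150,0.077,0.03],"roll":0},{"travel":[-0.150,0.077,0.040],"roll":0},{"travel":[-0.150,0.077,0.044],"roll":0},{"travel":[-0.150,0.077,0.046],"roll":0}]'; python3 t.py .645 .070 .008 87
```

```text
clock: 17.1
tool_pos: [0.6448, 0.0707, 0.0088]
eef_rot: [[-0.999, 0.049, 0.003], [0.049, 0.999, 0.007], [-0.002, 0.007, -1.0]]
force: [-5.4, 0.9, 6.1]
width: 0.0573
pos [0.6448 0.0707 0.0088] jaw 87.2 q6 -1.53 F [-5.4  0.9  6.1] w 0.0573 t 17.1
  travel [-0.0, -0.001, 0.001] roll 0.2 n>= 1
```

```bash
python3 -m handwheel '[{"travel":[0,0,0],"roll":0},{"travel":[0,0,0],"roll":0},{"travel":[0,0,-0.04],"roll":0},{"travel":[0,0,-0.09],"roll":0},{"travel":[0,0,-0.13],"roll":0},{"travel":[0,0,-0.15],"roll":0}]' 0.8; python3 -c "
from h import *
import cv2
im,d=snap('scene','s17');pr('scene',im,d,zlo=.036,zhi=.06)
"; python3 t.py .54 .216 .14 101
```

```text
clock: 17.7
tool_pos: [0.6472, 0.0695, 0.1657]
eef_rot: [[-0.999, 0.049, 0.013], [0.05, 0.999, 0.007], [-0.012, 0.007, -1.0]]
force: [0.4, 0.1, -0.2]
width: 0.0683
[399.8, 377.3] [59.2, 90.2] long axis deg 13.0 z 45.1 px [435.0, 228.0]
[567.5, 222.7] [57.6, 91.2] long axis deg 11.2 z 44.5 px [356.0, 267.0]
[546.0, 389.8] [57.6, 91.3] long axis deg -8.4 z 45.7 px [429.0, 280.0]
[806.1, 515.5] [51.6, 69.3] long axis deg 4.9 z 52.6 px [467.0, 404.0]
pos [0.6485 0.0695 0.1683] jaw 87.2 q6 -1.53 F [1.7 0.6 2.9] w 0.0685 t 17.8
  travel [0.116, 0.141, 0.027] roll -13.8 n>= 4
```

View pics/s17.png

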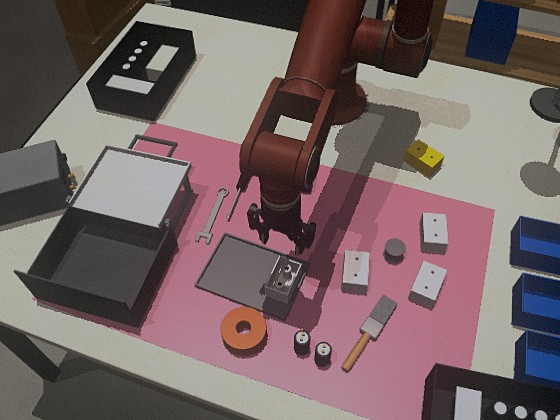

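```bash
python3 -m handwheel '[{"travel":[0.05,0.06,0.0],"roll":-8},{"travel":[0.1,0.12,0.0],"roll":-13.8},{"travel":[0.111,0.142,0.03],"roll":-13.8},{"travel":[0.111,0.142,0.07],"roll":-13.8},{"travel":[0.111,0.142,0.11],"roll":-13.8},{"travel":[0.111,0.142,0.145],"roll":-13.8},{"travel":[0.111,0.142,0.163],"roll":-13.8},{"travel":[0.111,0.142,0.164],"roll":-13.8}]' 1; python3 t.py .5455 .217 .005 101
```

```text
clock: 18.55
tool_pos: [0.5444, 0.2172, -0.0]
eef_rot: [[-0.982, -0.19, 0.01], [-0.19, 0.982, 0.005], [-0.011, 0.003, -1.0]]
force: [-0.9, -0.5, 0.6]
width: 0.0854
pos [ 0.5444  0.2172 -0.    ] jaw 101.0 q6 -1.51 F [-0.9 -0.5  0.6] w 0.0854 t 18.6
  travel [-0.001, -0.0, -0.005] roll -0.0 n>= 1
```

```bash
python3 -m handwheel '[{"travel":[0,0,-0.006],"roll":0},{"travel":[0,0,-0.006],"roll":0},{"travel":[0,0,-0.006],"roll":0},{"travel":[0,0,-0.006],"roll":0},{"travel":[0,0,-0.006],"roll":0},{"travel":[0,0,-0.04],"roll":0},{"travel":[0,0,-0.06],"roll":0}]' 0.2 30; python3 t.py .487 0 .007 87
```

```text
clock: 19.25
tool_pos: [0.544, 0.2168, 0.0614]
eef_rot: [[-0.982, -0.19, 0.011], [-0.19, 0.982, 0.005], [-0.012, 0.003, -1.0]]
force: [1.7, -0.5, -2.8]
width: 0.0576
pos [0.544  0.2168 0.0614] jaw 101.0 q6 -1.51 F [ 1.7 -0.5 -2.8] w 0.0576 t 19.2
  travel [0.098, -0.202, 0.053] roll 14.0 n>= 5
```

```bash
python3 -m handwheel '[{"travel":[0.04,-0.05,-0.01],"roll":8},{"travel":[0.07,-0.1,-0.01],"roll":14},{"travel":[0.098,-0.15,-0.01],"roll":14},{"travel":[0.098,-0.202,0],"roll":14},{"travel":[0.098,-0.202,0.02],"roll":14},{"travel":[0.098,-0.202,0.04],"roll":14},{"travel":[0.098,-0.202,0.052],"roll":14},{"travel":[0.098,-0.202,0.053],"roll":14}]'; python3 t.py .487 0 .007 87;python3 -c "
from h import *
import cv2
im,d=snap('scene','s18');cv2.imwrite('pics/c18.png',cv2.resize(im[150:290,190:350],None,fx=4,fy=4))"
```

```text
clock: 20.05
tool_pos: [0.4869, -0.0004, 0.0071]
eef_rot: [[-0.999, 0.053, 0.01], [0.053, 0.999, 0.004], [-0.01, 0.005, -1.0]]
force: [-4.7, -3.0, 8.3]
width: 0.0575
pos [ 4.869e-01 -4.000e-04  7.100e-03] jaw 87.0 q6 -1.68 F [-4.7 -3.   8.3] w 0.0575 t 20.1
  travel [-0.0, 0.0, 0.0] roll -0.0 n>= 1
```

View pics/c18.png

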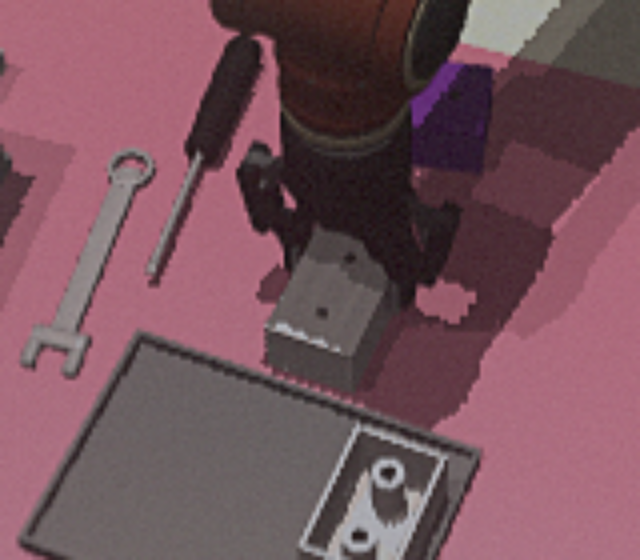

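```bash
python3 -m handwheel '[{"travel":[-0.008,0,0],"roll":0},{"travel":[-0.014,0,-0.003],"roll":0},{"travel":[-0.018,0,-0.009],"roll":0},{"travel":[-0.021,0,-0.014],"roll":0},{"travel":[-0.024,0,-0.020],"roll":0},{"travel":[-0.028,0,-0.025],"roll":0},{"travel":[-0.032,0,-0.030],"roll":0},{"travel":[-0.037,0,-0.034],"roll":0}]'; python3 -c "
from h import *
import cv2
im,d=snap('scene','s19');cv2.imwrite('pics/c19.png',cv2.resize(im[150:290,190:350],None,fx=4,fy=4))"
```

```text
clock: 20.9
tool_pos: [0.5198, -0.0011, 0.0394]
eef_rot: [[-0.999, 0.052, 0.001], [0.052, 0.999, 0.005], [-0.0, 0.006, -1.0]]
force: [-7.6, -0.3, -3.6]
width: 0.0577
```

View pics/c19.png

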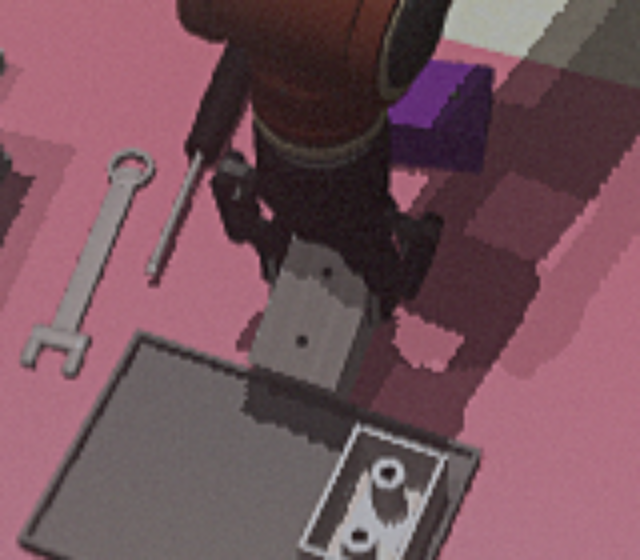

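```bash
python3 -m handwheel '[{"travel":[0.012,0,-0.012],"roll":0},{"travel":[0.012,-0.045,-0.012],"roll":0},{"travel":[0.012,-0.045,-0.012],"roll":0},{"travel":[0.002,-0.045,0.002],"roll":0},{"travel":[-0.002,-0.045,0.002],"roll":0}]';  python3 -m handwheel '[{"travel":[-0.008,0,-0.006],"roll":0},{"travel":[-0.014,0,-0.010],"roll":0},{"travel":[-0.020,0,-0.013],"roll":0},{"travel":[-0.027,0,-0.016],"roll":0},{"travel":[-0.034,0,-0.017],"roll":0},{"travel":[-0.041,0,-0.017],"roll":0},{"travel":[-0.049,0,-0.016],"roll":0}]';python3 -c "
from h import *
import cv2
im,d=snap('scene','s20');cv2.imwrite('pics/c20.png',cv2.resize(im[150:290,190:350],None,fx=4,fy=4))"
```

```text
clock: 21.45
tool_pos: [0.5181, -0.0461, 0.0373]
eef_rot: [[-0.999, 0.052, -0.007], [0.052, 0.999, 0.005], [0.007, 0.005, -1.0]]
force: [-20.6, -1.6, 14.3]
width: 0.0575
clock: 22.15
tool_pos: [0.566, -0.048, 0.054]
eef_rot: [[-0.999, 0.051, -0.013], [0.051, 0.999, 0.006], [0.013, 0.005, -1.0]]
force: [-9.8, 1.1, 13.3]
width: 0.0576
```

View pics/c20.png

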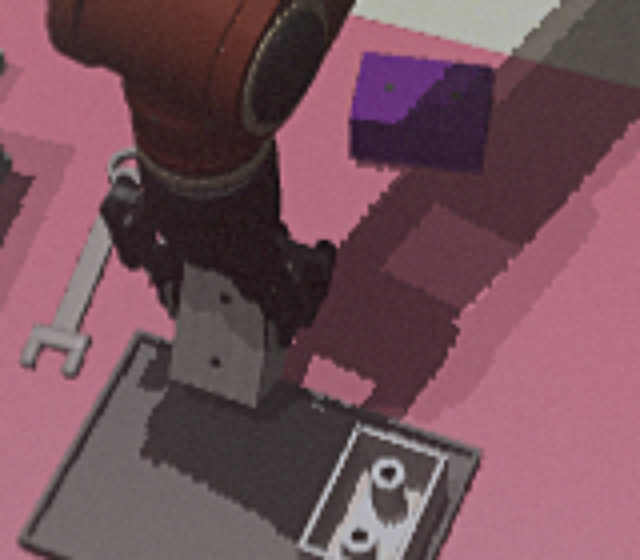

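```bash
python3 -m handwheel '[{"travel":[-0.008,0,0.002],"roll":0},{"travel":[-0.015,0,0.003],"roll":0},{"travel":[-0.022,0,0.005],"roll":0},{"travel":[-0.030,0,0.008],"roll":0}]'; python3 -m handwheel '[{"travel":[0,0,-0.03],"roll":0},{"travel":[0.03,0,-0.03],"roll":0},{"travel":[0.065,0,-0.03],"roll":0},{"travel":[0.065,0,0.0],"roll":0},{"travel":[0.065,0,0.006],"roll":0}]';python3 -c "
from h import *
import cv2
im,d=snap('scene','s21');cv2.imwrite('pics/c21.png',cv2.resize(im[150:290,190:350],None,fx=4,fy=4))
P=cloud('scene',d)
print([(v,np.round(P[v,u],3).tolist()) for u in (246,254) for v in range(210,250,5)])"
```

```text
clock: 22.6
tool_pos: [0.5992, -0.0495, 0.0488]
eef_rot: [[-0.999, 0.051, -0.008], [0.051, 0.999, 0.005], [0.008, 0.004, -1.0]]
force: [-3.0, -1.1, 9.5]
width: 0.0574
clock: 23.1
tool_pos: [0.5317, -0.0449, 0.0407]
eef_rot: [[-0.999, 0.05, -0.013], [0.05, 0.999, 0.006], [0.013, 0.005, -1.0]]
force: [-0.1, 0.6, -3.0]
width: 0.0576
[(210, [0.527, -0.064, 0.088]), (215, [0.528, -0.065, 0.068]), (220, [0.531, -0.065, 0.05]), (225, [0.534, -0.065, 0.032]), (230, [0.533, -0.067, 0.008]), (235, [0.541, -0.065, -0.002]), (240, [0.562, -0.055, 0.011]), (245, [0.572, -0.052, 0.004]), (210, [0.549, -0.032, 0.13]), (215, [0.531, -0.042, 0.082]), (220, [0.531, -0.044, 0.06]), (225, [0.53, -0.045, 0.037]), (230, [0.534, -0.045, 0.02]), (235, [0.535, -0.045, -0.001]), (240, [0.549, -0.04, -0.002]), (245, [0.568, -0.032, 0.009])]
```

View pics/c21.png

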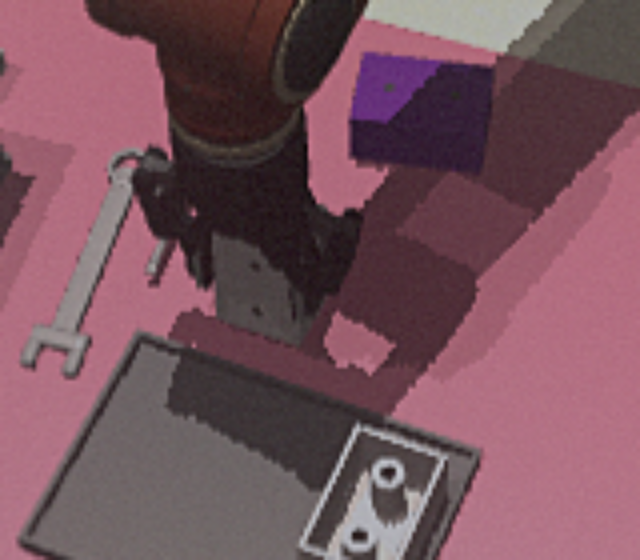

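```bash
python3 -m handwheel '[{"travel":[0,0,0.003],"roll":0},{"travel":[0,0,0.006],"roll":0},{"travel":[0,0,0.006],"roll":0}]'; python3 -m handwheel '[{"travel":[0,0,0],"roll":0},{"travel":[0,0,0],"roll":0},{"travel":[0,0,0],"roll":0},{"travel":[0.02,0,0],"roll":0},{"travel":[0.034,0,0],"roll":0},{"travel":[0.034,0,0],"roll":0}]' 1; python3 -c "
from h import *
import cv2
im,d=snap('scene','s22');cv2.imwrite('pics/c22.png',cv2.resize(im[150:290,190:350],None,fx=4,fy=4))
P=cloud('scene',d)
print([(v,np.round(P[v,u],3).tolist()) for u in (246,254) for v in range(205,250,5)])"
```

```text
clock: 23.45
tool_pos: [0.534, -0.0449, 0.0365]
eef_rot: [[-0.999, 0.05, -0.011], [0.05, 0.999, 0.007], [0.011, 0.006, -1.0]]
force: [-0.5, 1.9, 5.0]
width: 0.0575
clock: 24.05
tool_pos: [0.4985, -0.043, 0.0362]
eef_rot: [[-0.999, 0.051, -0.013], [0.05, 0.999, 0.007], [0.013, 0.006, -1.0]]
force: [0.9, 0.3, 0.7]
width: 0.0853
[(205, [0.515, -0.069, 0.09]), (210, [0.527, -0.064, 0.087]), (215, [0.535, -0.062, 0.078]), (220, [0.535, -0.063, 0.056]), (225, [0.535, -0.064, 0.035]), (230, [0.537, -0.065, 0.015]), (235, [0.542, -0.064, -0.001]), (240, [0.563, -0.055, 0.011]), (245, [0.574, -0.051, 0.007]), (205, [0.507, -0.051, 0.087]), (210, [0.521, -0.046, 0.088]), (215, [0.535, -0.04, 0.088]), (220, [0.538, -0.04, 0.071]), (225, [0.539, -0.041, 0.051]), (230, [0.536, -0.044, 0.023]), (235, [0.537, -0.044, 0.002]), (240, [0.551, -0.039, 0.002]), (245, [0.568, -0.032, 0.009])]
```

View pics/c22.png

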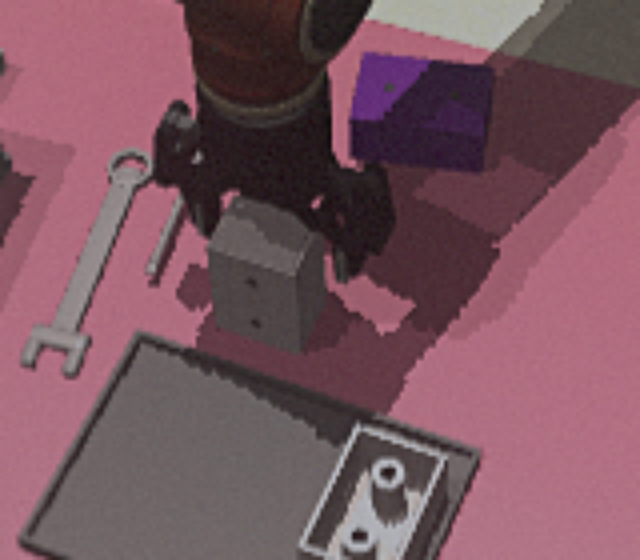

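```bash
python3 -m handwheel '[{"travel":[0,0,0],"roll":0},{"travel":[0,0,0],"roll":0},{"travel":[0,0,0],"roll":0},{"travel":[0,0,0],"roll":0}]' 0.2 30;  python3 -m handwheel '[{"travel":[-0.015,0,-0.002],"roll":0},{"travel":[-0.025,0,-0.002],"roll":0},{"travel":[-0.033,0,-0.004],"roll":0},{"travel":[-0.039,0,-0.007],"roll":0},{"travel":[-0.046,0,-0.010],"roll":0},{"travel":[-0.054,0,-0.012],"roll":0},{"travel":[-0.062,0,-0.013],"roll":0},{"travel":[-0.070,0,-0.013],"roll":0}]'; python3 -m handwheel '[{"travel":[-0.008,0,0.001],"roll":0},{"travel":[-0.016,0,0.003],"roll":0},{"travel":[-0.024,0,0.006],"roll":0},{"travel":[-0.030,0,0.009],"roll":0},{"travel":[-0.035,0,0.012],"roll":0}]'; python3 -m handwheel '[{"travel":[0,0,-0.04],"roll":0},{"travel":[0.01,0,-0.06],"roll":0},{"travel":[0.05,0,-0.06],"roll":0},{"travel":[0.09,0,-0.06],"roll":0},{"travel":[0.105,0,-0.06],"roll":0},{"travel":[0.105,0,-0.03],"roll":0},{"travel":[0.105,0,-0.03],"roll":0}]'; python3 -c "
from h import *
import cv2
im,d=snap('scene','s23');cv2.imwrite('pics/c23.png',cv2.resize(im[130:270,210:370],None,fx=4,fy=4))
P=cloud('scene',d)
for u in (250,258): print([(v,np.round(P[v,u],3).tolist()) for v in range(190,230,4)])
"
```

```text
clock: 24.5
tool_pos: [0.5004, -0.0433, 0.0371]
eef_rot: [[-0.999, 0.05, -0.01], [0.05, 0.999, 0.006], [0.01, 0.006, -1.0]]
force: [0.5, 0.4, 1.8]
width: 0.0579
clock: 25.3
tool_pos: [0.5672, -0.0466, 0.0471]
eef_rot: [[-0.999, 0.05, -0.02], [0.05, 0.999, 0.007], [0.02, 0.006, -1.0]]
force: [-7.0, -0.8, -1.2]
width: 0.0577
clock: 25.8
tool_pos: [0.6007, -0.0483, 0.0337]
eef_rot: [[-0.998, 0.05, -0.025], [0.05, 0.999, 0.007], [0.025, 0.006, -1.0]]
force: [-5.2, -0.1, 4.5]
width: 0.0576
clock: 26.5
tool_pos: [0.4931, -0.0424, 0.0623]
eef_rot: [[-0.998, 0.051, -0.032], [0.05, 0.999, 0.009], [0.033, 0.008, -0.999]]
force: [-1.4, 1.2, -3.1]
width: 0.058
[(190, [0.504, -0.06, 0.139]), (194, [0.488, -0.068, 0.1]), (198, [0.505, -0.061, 0.109]), (202, [0.511, -0.059, 0.102]), (206, [0.517, -0.057, 0.093]), (210, [0.523, -0.055, 0.086]), (214, [0.478, -0.078, 0.0]), (218, [0.489, -0.074, -0.001]), (222, [0.503, -0.069, 0.002]), (226, [0.518, -0.063, 0.007])]
[(190, [0.513, -0.035, 0.16]), (194, [0.446, -0.066, 0.05]), (198, [0.458, -0.062, 0.05]), (202, [0.511, -0.038, 0.109]), (206, [0.514, -0.038, 0.098]), (210, [0.519, -0.036, 0.089]), (214, [0.526, -0.034, 0.083]), (218, [0.486, -0.053, 0.003]), (222, [0.498, -0.048, 0.005]), (226, [0.509, -0.044, 0.004])]
```

View pics/c23.png

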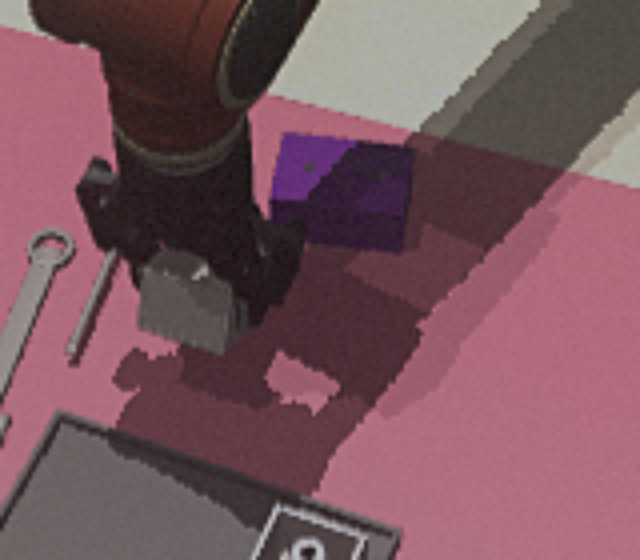

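```bash
python3 -m handwheel '[{"travel":[0,0,0.02],"roll":0},{"travel":[0,0,0.027],"roll":0},{"travel":[-0.002,0,0.033],"roll":0},{"travel":[-0.004,0,0.039],"roll":0},{"travel":[-0.006,0,0.045],"roll":0},{"travel":[-0.008,0,0.051],"roll":0},{"travel":[-0.010,0,0.056],"roll":0},{"travel":[-0.010,0,0.06],"roll":0}]';  python3 -m handwheel '[{"travel":[-0.001,0,0.006],"roll":0},{"travel":[-0.001,0,0.010],"roll":0},{"travel":[-0.001,0,0.013],"roll":0}]'; python3 -c "
from h import *
import cv2
im,d=snap('scene','s24');cv2.imwrite('pics/c24.png',cv2.resize(im[130:270,210:370],None,fx=4,fy=4))
P=cloud('scene',d)
for u in (250,258): print([(v,np.round(P[v,u],3).tolist()) for v in range(200,240,4)])
"
```

```text
clock: 27.35
tool_pos: [0.51, -0.0433, 0.009]
eef_rot: [[-0.999, 0.051, -0.016], [0.051, 0.999, 0.008], [0.016, 0.007, -1.0]]
force: [8.2, 2.6, 12.5]
width: 0.0578
clock: 27.65
tool_pos: [0.5157, -0.0438, 0.0012]
eef_rot: [[-0.999, 0.052, -0.009], [0.052, 0.999, 0.007], [0.009, 0.007, -1.0]]
force: [-10.9, 5.9, 37.9]
width: 0.0579
[(200, [0.554, -0.038, 0.172]), (204, [0.557, -0.038, 0.16]), (208, [0.553, -0.04, 0.14]), (212, [0.528, -0.054, 0.085]), (216, [0.503, -0.067, 0.028]), (220, [0.501, -0.069, 0.008]), (224, [0.538, -0.052, 0.048]), (228, [0.537, -0.054, 0.029]), (232, [0.54, -0.053, 0.015]), (236, [0.541, -0.054, -0.001])]
[(200, [0.546, -0.022, 0.169]), (204, [0.546, -0.023, 0.154]), (208, [0.548, -0.022, 0.141]), (212, [0.536, -0.029, 0.107]), (216, [0.531, -0.032, 0.083]), (220, [0.491, -0.051, 0.002]), (224, [0.502, -0.047, 0.002]), (228, [0.539, -0.031, 0.043]), (232, [0.537, -0.033, 0.022]), (236, [1.209, 0.279, 1.128])]
```

View pics/c24.png

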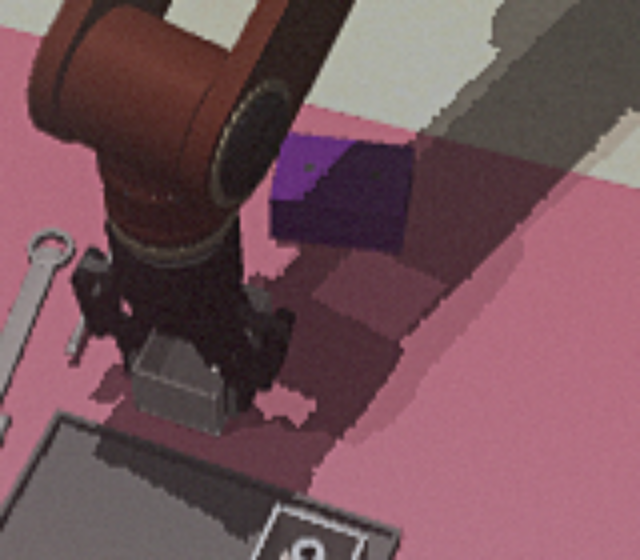

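```bash
python3 -m handwheel '[{"travel":[0,0,-0.002],"roll":0},{"travel":[0,0,-0.002],"roll":0},{"travel":[0,0,-0.04],"roll":0},{"travel":[0,0,-0.08],"roll":0},{"travel":[0,0,-0.12],"roll":0}]' 1; cat > look.py <<'E'
from h import *
import sys
def look(name,xr,yr):
    im,d=snap('scene',name); P=cloud('scene',d)
    m=(P[...,2]>.038)&(P[...,2]<.056)&(P[...,0]>xr[0])&(P[...,0]<xr[1])&(P[...,1]>yr[0])&(P[...,1]<yr[1])
    n,l,st,ce=cv2.connectedComponentsWithStats(m.astype(np.uint8))
    q=P[m];r=cv2.minAreaRect((q[:,:2]*1000).astype(np.float32));c,wh,a=r
    if wh[0]<wh[1]:a+=90
    print('c',np.round(c,1),'wh',np.round(wh,1),'long',round((a+90)%180-90,1))
    ax=np.array([np.cos(np.radians(a)),np.sin(np.radians(a))])
    for s in(22,-22):
        p=np.array(c)/1000+ax*s/1000
        k=(np.hypot(P[...,0]-p[0],P[...,1]-p[1])<.007)
        print('post at',np.round(p,3),'z pct',np.round(np.percentile(P[k][:,2],[10,50,90]),3) if k.any() else None)
    u,v=proj('scene',[[c[0]/1000,c[1]/1000,.04]])[0].astype(int)
    y0,x0=max(v-50,0),max(u-60,0)
    cv2.imwrite('pics/%s_c.png'%name,cv2.resize(im[y0:y0+100,x0:x0+120],None,fx=5,fy=5))
a=sys.argv; f=list(map(float,a[2:6])); look(a[1],f[:2],f[2:])
E
python3 look.py s25 .42 .56 -.11 .02
```

```text
clock: 28.2
tool_pos: [0.5161, -0.0446, 0.1217]
eef_rot: [[-0.999, 0.052, -0.01], [0.052, 0.999, 0.007], [0.011, 0.007, -1.0]]
force: [0.8, 0.4, 0.1]
width: 0.0856
c [495.6 -42.8] wh [60.8 91.8] long -3.1
post at [ 0.474 -0.042] z pct [0.031 0.041 0.043]
post at [ 0.518 -0.044] z pct [0.44  0.441 0.443]
```

View pics/s25_c.png

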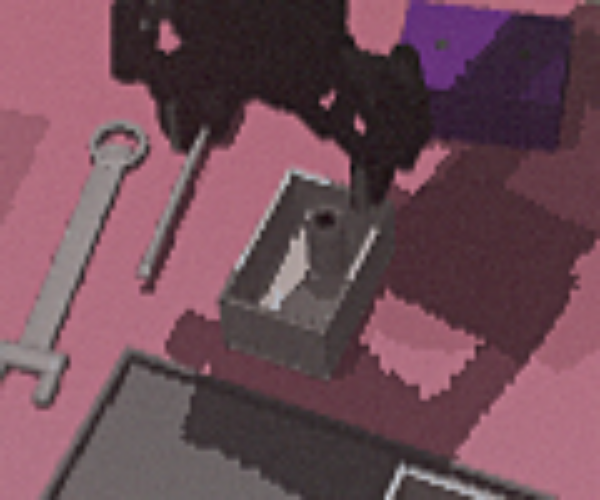

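```bash
python3 - <<'E'
from h import *
for n,f in(('scene','s25'),('top','top0')):
    im=cv2.imread('pics/%s.png'%f);P=cloud(n,np.load('pics/%s.npy'%f))
    m=(abs(P[...,2]-.10)<.012)&(P[...,0]>.46)&(P[...,0]<.70)&(P[...,1]<-.2)&(P[...,1]>-.5)
    nn,l,st,ce=cv2.connectedComponentsWithStats(m.astype(np.uint8));i=1+np.argmax(st[1:,4])
    q=P[l==i];r=cv2.minAreaRect((q[:,:2]*1000).astype(np.float32));print(n,r,np.median(q[:,2]));print(np.round(cv2.boxPoints(r)).tolist())
    m=(abs(P[...,2]-.107)<.012)&(P[...,0]>.37)&(P[...,0]<.45)&(P[...,1]<-.25)&(P[...,1]>-.5)
    q=P[m];print('bar',np.round(cv2.boxPoints(cv2.minAreaRect((q[:,:2]*1000).astype(np.float32)))).tolist())
E
python3 t.py .4956 -.0428 .004 87
```

```text
scene ((559.4449462890625, -354.59918212890625), (199.29136657714844, 277.21490478515625), 2.789747953414917) 0.10128878981004608
[[453.0, -221.0], [467.0, -498.0], [666.0, -488.0], [652.0, -211.0]]
bar [[400.0, -425.0], [450.0, -425.0], [450.0, -303.0], [400.0, -303.0]]
top ((557.83740234375, -358.8089599609375), (198.66917419433594, 244.49974060058594), 3.7347569465637207) 0.10001825043475931
[[451.0, -243.0], [467.0, -487.0], [665.0, -474.0], [649.0, -230.0]]
bar [[399.0, -305.0], [399.0, -426.0], [450.0, -426.0], [450.0, -305.0]]
pos [ 0.5209 -0.0456  0.1301] jaw 87.1 q6 -1.75 F [4.5 0.  4.2] w 0.0854 t 28.2
  travel [0.026, 0.001, 0.126] roll 0.1 n>= 3
```

```bash
python3 -m handwheel '[{"travel":[0.026,0.001,0.04],"roll":0},{"travel":[0.026,0.001,0.08],"roll":0},{"travel":[0.026,0.001,0.11],"roll":0},{"travel":[0.026,0.001,0.125],"roll":0},{"travel":[0.026,0.001,0.126],"roll":0}]'; python3 -m handwheel '[{"travel":[0,0,0],"roll":0},{"travel":[0,0,0],"roll":0},{"travel":[0,0,0],"roll":0},{"travel":[0,0,0],"roll":0},{"travel":[0,0,-0.04],"roll":0},{"travel":[0,0,-0.09],"roll":0},{"travel":[0,0,-0.14],"roll":0},{"travel":[0,0,-0.16],"roll":0}]' 0.2 40; python3 t.py .5937 -.2937 .16 93.5
```

```text
clock: 28.75
tool_pos: [0.4926, -0.0422, 0.0008]
eef_rot: [[-0.999, 0.052, -0.004], [0.051, 0.999, 0.006], [0.004, 0.006, -1.0]]
force: [-0.9, 0.1, 0.7]
width: 0.0854
clock: 29.55
tool_pos: [0.4959, -0.0437, 0.1672]
eef_rot: [[-0.999, 0.051, 0.006], [0.051, 0.999, 0.004], [-0.006, 0.004, -1.0]]
force: [1.2, -0.4, -1.5]
width: 0.0576
pos [ 0.4959 -0.0437  0.1672] jaw 87.1 q6 -1.76 F [ 1.2 -0.4 -1.5] w 0.0576 t 29.6
  travel [-0.111, -0.245, 0.007] roll -6.4 n>= 6
```

```bash
python3 -m handwheel '[{"travel":[-0.03,-0.05,0],"roll":-6.4},{"travel":[-0.05,-0.1,0],"roll":-6.4},{"travel":[-0.07,-0.15,0],"roll":-6.4},{"travel":[-0.09,-0.2,0],"roll":-6.4},{"travel":[-0.111,-0.245,0.0],"roll":-6.4},{"travel":[-0.111,-0.245,0.03],"roll":-6.4},{"travel":[-0.111,-0.245,0.05],"roll":-6.4},{"travel":[-0.111,-0.245,0.057],"roll":-6.4}]';python3 t.py .5937 -.2937 .104 93.5
```

```text
clock: 30.35
tool_pos: [0.5925, -0.2934, 0.106]
eef_rot: [[-0.998, -0.059, 0.001], [-0.059, 0.998, 0.007], [-0.001, 0.007, -1.0]]
force: [-0.2, 0.4, -3.4]
width: 0.0579
pos [ 0.5925 -0.2934  0.106 ] jaw 93.4 q6 -2.21 F [-0.2  0.4 -3.4] w 0.0579 t 30.4
  travel [-0.001, -0.0, 0.002] roll -0.1 n>= 1
```

```bash
python3 -m handwheel '[{"travel":[0,0,0.002],"roll":0},{"travel":[0,0,0.004],"roll":0}]';python3 -m handwheel '[{"travel":[0,0,0],"roll":0},{"travel":[0,0,0],"roll":0},{"travel":[0,0,-0.04],"roll":0},{"travel":[0,0,-0.08],"roll":0},{"travel":[0,0.03,-0.1],"roll":0},{"travel":[0,0.08,-0.1],"roll":0},{"travel":[0,0.13,-0.1],"roll":0},{"travel":[0,0.18,-0.1],"roll":0}]' 0.8;python3 -c "
from h import *
import cv2
im,d=snap('scene','s26');pr('scene',im,d,zlo=.036,zhi=.06)"; python3 t.py .376 .371 .2 103
```

```text
clock: 30.55
tool_pos: [0.5925, -0.2928, 0.1021]
eef_rot: [[-0.998, -0.06, 0.001], [-0.06, 0.998, 0.007], [-0.001, 0.007, -1.0]]
force: [0.0, -0.4, -2.4]
width: 0.0575
clock: 31.35
tool_pos: [0.5821, -0.1124, 0.2058]
eef_rot: [[-0.998, -0.059, 0.005], [-0.059, 0.998, 0.006], [-0.005, 0.006, -1.0]]
force: [0.4, 0.7, -0.1]
width: 0.0687
[399.9, 377.4] [59.2, 92.9] long axis deg 13.1 z 44.8 px [435.0, 228.0]
[645.0, 70.5] [58.1, 91.2] long axis deg -3.2 z 48.1 px [282.0, 276.0]
[546.8, 389.7] [57.7, 92.3] long axis deg -8.3 z 45.5 px [429.0, 280.0]
[806.2, 515.7] [51.3, 68.8] long axis deg 5.5 z 52.7 px [467.0, 404.0]
pos [ 0.5816 -0.1053  0.2055] jaw 93.7 q6 -1.95 F [ 1.   4.9 -0.8] w 0.0682 t 31.4
  travel [0.174, 0.489, 0.011] roll -9.3 n>= 11
```

View pics/s26.png

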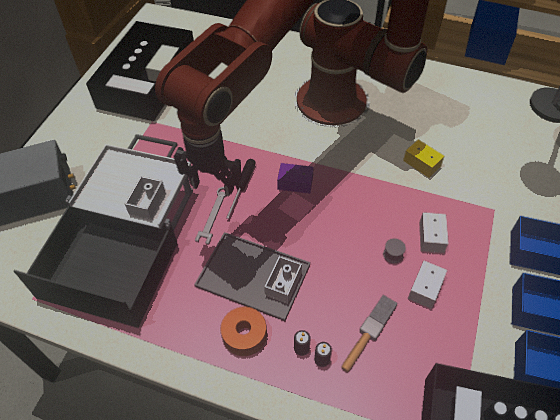

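```bash
python3 t.py .523 .393 .12 81.7
```

```text
pos [ 0.5816 -0.1053  0.2055] jaw 93.7 q6 -1.95 F [ 1.   4.9 -0.8] w 0.0682 t 31.4
  travel [0.026, 0.5, 0.091] roll 12.0 n>= 11
```

```bash
python3 -m handwheel '[{"travel":[0.026,0.5,0],"roll":12},{"travel":[0.026,0.5,0],"roll":12},{"travel":[0.026,0.5,0],"roll":12},{"travel":[0.026,0.5,0],"roll":12},{"travel":[0.026,0.5,0],"roll":12},{"travel":[0.026,0.5,0],"roll":12},{"travel":[0.026,0.5,0],"roll":12},{"travel":[0.026,0.5,0],"roll":12}]' 1; python3 t.py .523 .393 .005 81.7
```

```text
clock: 32.2
tool_pos: [0.536, 0.2842, 0.2117]
eef_rot: [[-0.99, 0.143, 0.007], [0.143, 0.99, 0.013], [-0.005, 0.014, -1.0]]
force: [1.1, 0.1, -0.3]
width: 0.0853
pos [0.536  0.2842 0.2117] jaw 81.8 q6 -1.07 F [ 1.1  0.1 -0.3] w 0.0853 t 32.2
  travel [0.029, 0.103, 0.208] roll 0.1 n>= 5
```

```bash
python3 -m handwheel '[{"travel":[0.029,0.05,0.02],"roll":0},{"travel":[0.029,0.1,0.04],"roll":0},{"travel":[0.029,0.103,0.08],"roll":0},{"travel":[0.029,0.103,0.12],"roll":0},{"travel":[0.029,0.103,0.16],"roll":0},{"travel":[0.029,0.103,0.19],"roll":0},{"travel":[0.029,0.103,0.205],"roll":0},{"travel":[0.029,0.103,0.207],"roll":0}]'; python3 t.py .523 .393 .005 81.7
```

```text
clock: 33.0
tool_pos: [0.5227, 0.3925, 0.0047]
eef_rot: [[-0.99, 0.143, 0.005], [0.143, 0.99, 0.012], [-0.003, 0.012, -1.0]]
force: [-0.2, -0.2, 0.4]
width: 0.085
pos [0.5227 0.3925 0.0047] jaw 81.8 q6 -0.9 F [-0.2 -0.2  0.4] w 0.085 t 33.0
  travel [-0.0, 0.0, -0.0] roll 0.1 n>= 1
```

```bash
python3 -m handwheel '[{"travel":[0,0,-0.001],"roll":0},{"travel":[0,0,-0.001],"roll":0},{"travel":[0,0,-0.001],"roll":0},{"travel":[0,0,-0.001],"roll":0},{"travel":[0,0,-0.001],"roll":0},{"travel":[0,0,-0.04],"roll":0},{"travel":[0,0,-0.09],"roll":0},{"travel":[0,0,-0.1],"roll":0}]' 0.2 30; python3 t.py .484 -.045 .10 87;  python3 -c "
from h import *
import cv2
im,d=snap('scene','s27')"
```

```text
clock: 33.8
tool_pos: [0.5257, 0.3934, 0.1123]
eef_rot: [[-0.99, 0.143, 0.015], [0.143, 0.99, 0.018], [-0.012, 0.02, -1.0]]
force: [1.6, 0.3, -1.1]
width: 0.0573
pos [0.5257 0.3934 0.1123] jaw 81.8 q6 -0.9 F [ 1.6  0.3 -1.1] w 0.0573 t 33.8
  travel [-0.021, -0.44, 0.004] roll -5.2 n>= 9
```

View pics/s27.png

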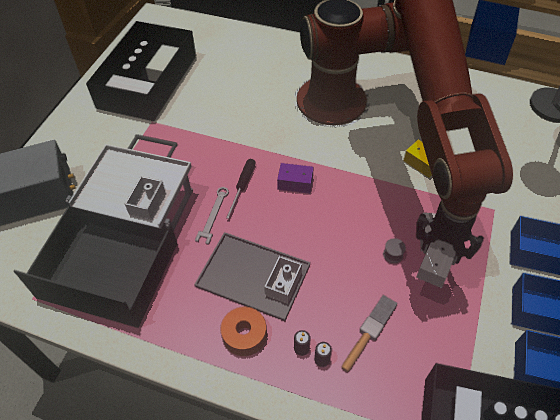

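```bash
python3 -m handwheel '[{"travel":[-0.021,-0.44,0],"roll":-5.2},{"travel":[-0.021,-0.44,0],"roll":-5.2},{"travel":[-0.021,-0.44,0],"roll":-5.2},{"travel":[-0.021,-0.44,0],"roll":-5.2},{"travel":[-0.021,-0.44,0],"roll":-5.2},{"travel":[-0.021,-0.44,0],"roll":-5.2},{"travel":[-0.021,-0.44,0],"roll":-5.2},{"travel":[-0.021,-0.44,0],"roll":-5.2}]'; python3 t.py .484 -.045 .008 87
```

```text
clock: 34.65
tool_pos: [0.4846, -0.0086, 0.1015]
eef_rot: [[-0.999, 0.053, 0.011], [0.053, 0.998, 0.018], [-0.01, 0.018, -1.0]]
force: [0.7, -0.3, -2.7]
width: 0.0575
pos [ 0.4846 -0.0086  0.1015] jaw 87.0 q6 -1.71 F [ 0.7 -0.3 -2.7] w 0.0575 t 34.6
  travel [-0.0, -0.038, 0.093] roll -0.0 n>= 3
```

```bash
python3 -m handwheel '[{"travel":[0,-0.038,0.02],"roll":0},{"travel":[0,-0.038,0.05],"roll":0},{"travel":[0,-0.038,0.075],"roll":0},{"travel":[0,-0.038,0.09],"roll":0},{"travel":[0,-0.038,0.094],"roll":0}]';  python3 -m handwheel '[{"travel":[-0.008,0,0],"roll":0},{"travel":[-0.014,0,-0.003],"roll":0},{"travel":[-0.018,0,-0.009],"roll":0},{"travel":[-0.021,0,-0.014],"roll":0},{"travel":[-0.024,0,-0.020],"roll":0},{"travel":[-0.028,0,-0.025],"roll":0},{"travel":[-0.032,0,-0.030],"roll":0},{"travel":[-0.037,0,-0.034],"roll":0}]'; python3 -c "
from h import *
import cv2
im,d=snap('scene','s28');cv2.imwrite('pics/c28.png',cv2.resize(im[150:290,190:350],None,fx=4,fy=4))"
```

```text
clock: 35.15
tool_pos: [0.4807, -0.0447, 0.0071]
eef_rot: [[-0.999, 0.052, 0.0], [0.052, 0.998, 0.019], [0.001, 0.019, -1.0]]
force: [-26.0, 5.3, 47.1]
width: 0.0578
clock: 35.95
tool_pos: [0.5137, -0.0465, 0.0389]
eef_rot: [[-0.999, 0.052, -0.01], [0.052, 0.998, 0.021], [0.011, 0.02, -1.0]]
force: [-8.1, -0.1, -0.3]
width: 0.0573
```

View pics/c28.png

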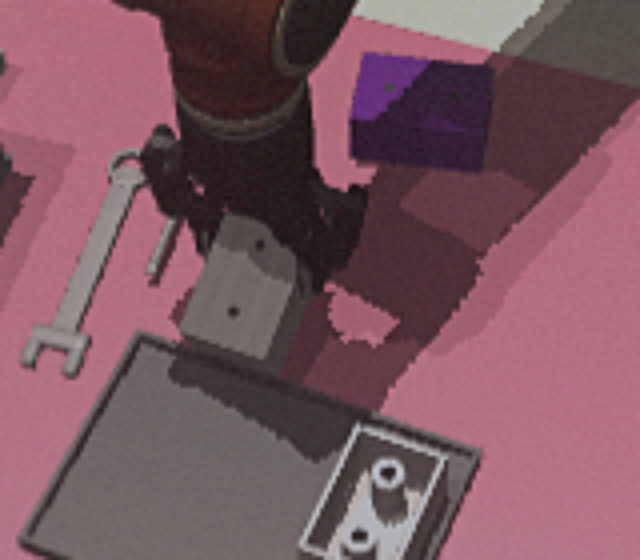

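```bash
python3 -m handwheel '[{"travel":[-0.009,0,-0.004],"roll":0},{"travel":[-0.016,0,-0.009],"roll":0},{"travel":[-0.023,0,-0.012],"roll":0},{"travel":[-0.030,0,-0.014],"roll":0},{"travel":[-0.038,0,-0.016],"roll":0},{"travel":[-0.045,0,-0.016],"roll":0},{"travel":[-0.053,0,-0.015],"roll":0}]';python3 -c "
from h import *
import cv2
im,d=snap('scene','s29');cv2.imwrite('pics/c29.png',cv2.resize(im[150:290,190:350],None,fx=4,fy=4))
P=cloud('scene',d)
print([(v,np.round(P[v,u],3).tolist()) for u in (238,246) for v in range(210,255,5)])"
```

```text
clock: 36.7
tool_pos: [0.5667, -0.0497, 0.0553]
eef_rot: [[-0.999, 0.053, -0.013], [0.052, 0.998, 0.021], [0.014, 0.021, -1.0]]
force: [-9.4, 1.1, 12.2]
width: 0.0579
[(210, [0.604, -0.044, 0.197]), (215, [0.578, -0.06, 0.136]), (220, [0.562, -0.07, 0.09]), (225, [0.572, -0.066, 0.085]), (230, [0.577, -0.066, 0.07]), (235, [0.584, -0.064, 0.06]), (240, [0.589, -0.063, 0.047]), (245, [0.599, -0.059, 0.041]), (250, [0.592, -0.065, 0.005]), (210, [0.597, -0.029, 0.194]), (215, [0.587, -0.035, 0.159]), (220, [0.562, -0.049, 0.1]), (225, [0.572, -0.046, 0.094]), (230, [0.576, -0.045, 0.079]), (235, [0.584, -0.043, 0.07]), (240, [0.588, -0.042, 0.056]), (245, [0.594, -0.041, 0.042]), (250, [0.589, -0.045, 0.009])]
```

View pics/c29.png

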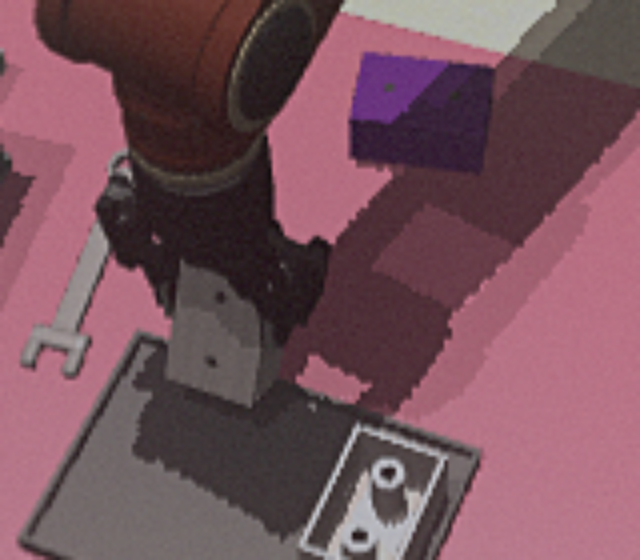

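```bash
python3 -m handwheel '[{"travel":[-0.008,0,0.001],"roll":0},{"travel":[-0.015,0,0.002],"roll":0},{"travel":[-0.022,0,0.003],"roll":0},{"travel":[-0.029,0,0.005],"roll":0},{"travel":[-0.036,0,0.007],"roll":0},{"travel":[-0.041,0,0.009],"roll":0}]';python3 -c "
from h import *
import cv2
im,d=snap('scene','s30');cv2.imwrite('pics/c30.png',cv2.resize(im[150:290,190:350],None,fx=4,fy=4))
P=cloud('scene',d)
print([(v,np.round(P[v,u],3).tolist()) for u in (230,238) for v in range(215,265,5)])"
```

```text
clock: 37.35
tool_pos: [0.6093, -0.0519, 0.0468]
eef_rot: [[-0.999, 0.052, -0.011], [0.052, 0.998, 0.021], [0.012, 0.02, -1.0]]
force: [-3.2, 0.1, 6.3]
width: 0.0574
[(215, [0.64, -0.045, 0.226]), (220, [0.646, -0.044, 0.216]), (225, [0.645, -0.046, 0.195]), (230, [0.645, -0.048, 0.175]), (235, [0.607, -0.072, 0.089]), (240, [0.608, -0.074, 0.068]), (245, [0.607, -0.076, 0.044]), (250, [0.608, -0.078, 0.022]), (255, [0.612, -0.078, 0.005]), (260, [0.626, -0.072, 0.006]), (215, [0.631, -0.031, 0.22]), (220, [0.638, -0.029, 0.212]), (225, [0.639, -0.03, 0.194]), (230, [0.628, -0.038, 0.156]), (235, [0.627, -0.04, 0.134]), (240, [0.608, -0.052, 0.079]), (245, [0.608, -0.054, 0.057]), (250, [0.609, -0.056, 0.034]), (255, [0.608, -0.059, 0.008]), (260, [0.62, -0.054, 0.006])]
```

View pics/c30.png

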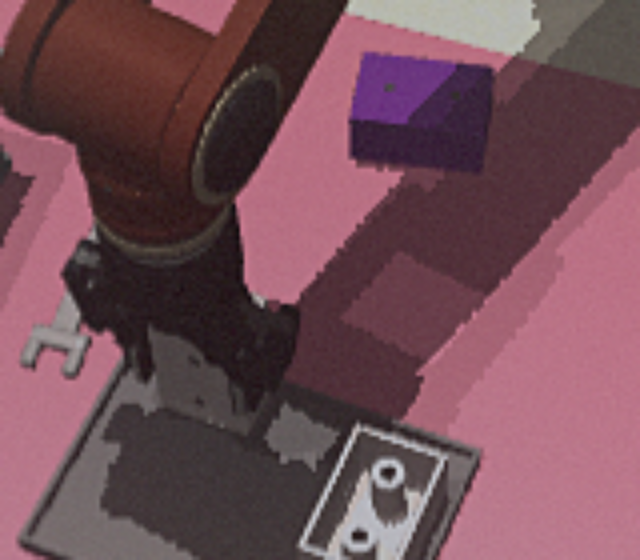

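```bash
python3 -m handwheel '[{"travel":[0,0,-0.03],"roll":0},{"travel":[0.03,0,-0.03],"roll":0},{"travel":[0.074,0,-0.03],"roll":0},{"travel":[0.074,0,0.0],"roll":0},{"travel":[0.074,0,0.007],"roll":0},{"travel":[0.074,0,0.011],"roll":0},{"travel":[0.074,0,0.013],"roll":0}]';python3 -m handwheel '[{"travel":[0,0,0],"roll":0},{"travel":[0,0,0],"roll":0},{"travel":[0,0,0],"roll":0},{"travel":[0.02,0,0],"roll":0},{"travel":[0.034,0,0],"roll":0},{"travel":[0.034,0,0],"roll":0}]' 1; python3 -c "
from h import *
import cv2
im,d=snap('scene','s31');cv2.imwrite('pics/c31.png',cv2.resize(im[150:290,190:350],None,fx=4,fy=4))
P=cloud('scene',d)
print([(v,np.round(P[v,u],3).tolist()) for u in (246,254) for v in range(205,250,5)])"
```

```text
clock: 38.1
tool_pos: [0.5363, -0.0478, 0.0348]
eef_rot: [[-0.999, 0.053, -0.011], [0.052, 0.998, 0.021], [0.012, 0.021, -1.0]]
force: [-5.4, 1.2, 8.0]
width: 0.0578
clock: 38.7
tool_pos: [0.5015, -0.0459, 0.0352]
eef_rot: [[-0.999, 0.053, -0.012], [0.053, 0.998, 0.021], [0.013, 0.021, -1.0]]
force: [0.5, 0.1, -0.2]
width: 0.0853
[(205, [0.514, -0.069, 0.088]), (210, [0.529, -0.063, 0.091]), (215, [0.535, -0.062, 0.078]), (220, [0.534, -0.064, 0.055]), (225, [0.532, -0.066, 0.029]), (230, [0.537, -0.065, 0.014]), (235, [0.543, -0.064, 0.002]), (240, [0.563, -0.055, 0.011]), (245, [0.574, -0.051, 0.008]), (205, [0.506, -0.052, 0.086]), (210, [0.523, -0.045, 0.09]), (215, [0.538, -0.039, 0.092]), (220, [0.533, -0.043, 0.063]), (225, [0.537, -0.042, 0.048]), (230, [0.535, -0.044, 0.023]), (235, [0.534, -0.046, -0.004]), (240, [0.549, -0.04, -0.002]), (245, [0.569, -0.032, 0.01])]
```

View pics/c31.png

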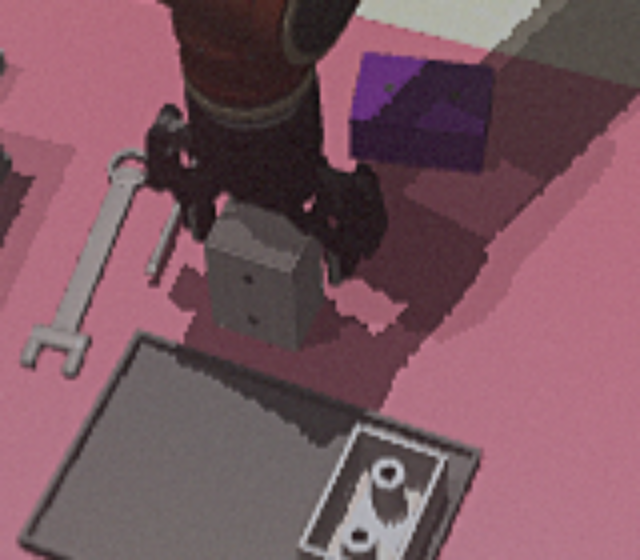

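```bash
python3 -m handwheel '[{"travel":[0.003,0,-0.001],"roll":0},{"travel":[0.003,0,-0.001],"roll":0}]'; python3 -m handwheel '[{"travel":[0,0,0],"roll":0},{"travel":[0,0,0],"roll":0},{"travel":[0,0,0],"roll":0},{"travel":[0,0,0],"roll":0}]' 0.2 30;  python3 -m handwheel '[{"travel":[-0.015,0,-0.002],"roll":0},{"travel":[-0.025,0,-0.002],"roll":0},{"travel":[-0.033,0,-0.004],"roll":0},{"travel":[-0.039,0,-0.007],"roll":0},{"travel":[-0.046,0,-0.010],"roll":0},{"travel":[-0.054,0,-0.012],"roll":0},{"travel":[-0.062,0,-0.013],"roll":0},{"travel":[-0.070,0,-0.013],"roll":0}]'; python3 -m handwheel '[{"travel":[-0.008,0,0.001],"roll":0},{"travel":[-0.016,0,0.003],"roll":0},{"travel":[-0.024,0,0.006],"roll":0},{"travel":[-0.030,0,0.009],"roll":0},{"travel":[-0.035,0,0.012],"roll":0}]'; python3 -m handwheel '[{"travel":[0,0,-0.04],"roll":0},{"travel":[0.01,0,-0.06],"roll":0},{"travel":[0.05,0,-0.06],"roll":0},{"travel":[0.09,0,-0.06],"roll":0},{"travel":[0.105,0,-0.06],"roll":0},{"travel":[0.105,0,-0.03],"roll":0},{"travel":[0.105,0,-0.03],"roll":0}]'; python3 -c "
from h import *
import cv2
im,d=snap('scene','s32');cv2.imwrite('pics/c32.png',cv2.resize(im[130:270,210:370],None,fx=4,fy=4))
P=cloud('scene',d)
for u in (250,258): print([(v,np.round(P[v,u],3).tolist()) for v in range(190,230,4)])
"
```

```text
clock: 38.95
tool_pos: [0.5003, -0.0461, 0.0372]
eef_rot: [[-0.999, 0.053, -0.009], [0.053, 0.998, 0.021], [0.01, 0.02, -1.0]]
force: [-0.3, -0.4, 0.6]
width: 0.0854
clock: 39.35
tool_pos: [0.5009, -0.0461, 0.0376]
eef_rot: [[-0.999, 0.053, -0.008], [0.053, 0.998, 0.021], [0.009, 0.02, -1.0]]
force: [0.4, 1.9, 1.7]
width: 0.0576
clock: 40.15
tool_pos: [0.5674, -0.0499, 0.0475]
eef_rot: [[-0.998, 0.053, -0.018], [0.052, 0.998, 0.021], [0.019, 0.02, -1.0]]
force: [-7.1, -0.8, -2.5]
width: 0.0574
clock: 40.65
tool_pos: [0.6008, -0.0514, 0.0342]
eef_rot: [[-0.998, 0.053, -0.024], [0.052, 0.998, 0.022], [0.025, 0.02, -0.999]]
force: [-5.1, -0.4, 3.2]
width: 0.0579
clock: 41.35
tool_pos: [0.4929, -0.0457, 0.0627]
eef_rot: [[-0.998, 0.053, -0.032], [0.052, 0.998, 0.024], [0.033, 0.022, -0.999]]
force: [-0.7, 0.1, -4.0]
width: 0.0577
[(190, [0.504, -0.06, 0.139]), (194, [0.483, -0.071, 0.093]), (198, [0.509, -0.059, 0.114]), (202, [0.512, -0.059, 0.102]), (206, [0.515, -0.058, 0.09]), (210, [0.521, -0.056, 0.083]), (214, [0.481, -0.077, 0.003]), (218, [0.491, -0.073, 0.002]), (222, [0.503, -0.069, 0.001]), (226, [0.516, -0.064, 0.003])]
[(190, [0.515, -0.034, 0.162]), (194, [0.444, -0.067, 0.048]), (198, [0.456, -0.062, 0.048]), (202, [0.507, -0.04, 0.104]), (206, [0.515, -0.037, 0.1]), (210, [0.517, -0.037, 0.086]), (214, [0.522, -0.036, 0.077]), (218, [0.487, -0.053, 0.005]), (222, [0.495, -0.05, -0.0]), (226, [0.508, -0.045, 0.002])]
```

View pics/c32.png

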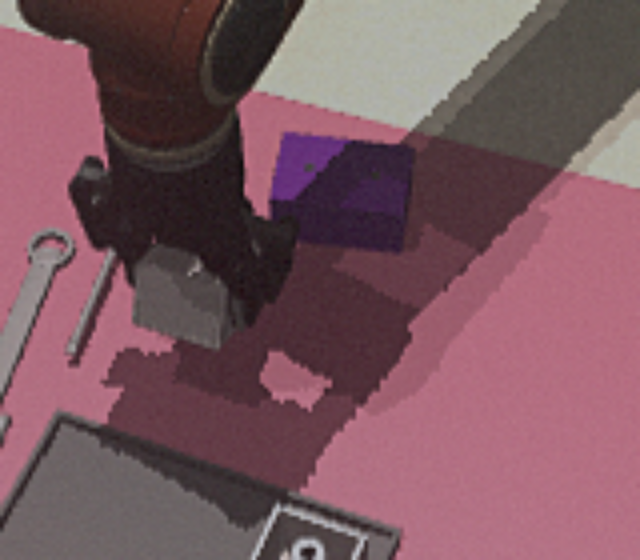

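Identical to the last one; lower it, release, look.

```bash
python3 -m handwheel '[{"travel":[0,0,0.02],"roll":0},{"travel":[0,0,0.027],"roll":0},{"travel":[-0.002,0,0.033],"roll":0},{"travel":[-0.004,0,0.039],"roll":0},{"travel":[-0.006,0,0.045],"roll":0},{"travel":[-0.008,0,0.051],"roll":0},{"travel":[-0.010,0,0.056],"roll":0},{"travel":[-0.010,0,0.06],"roll":0}]';  python3 -m handwheel '[{"travel":[-0.001,0,0.004],"roll":0},{"travel":[-0.001,0,0.008],"roll":0}]';  python3 -m handwheel '[{"travel":[0,0,-0.001],"roll":0},{"travel":[0,0,-0.002],"roll":0},{"travel":[0,0,-0.04],"roll":0},{"travel":[0,0,-0.08],"roll":0},{"travel":[0,0,-0.12],"roll":0}]' 1; python3 look.py s33 .42 .56 -.11 .02
```

```text
clock: 42.2
tool_pos: [0.5099, -0.0459, 0.0094]
eef_rot: [[-0.998, 0.054, -0.015], [0.053, 0.998, 0.022], [0.016, 0.021, -1.0]]
force: [8.7, 3.3, 10.5]
width: 0.0575
clock: 42.4
tool_pos: [0.5152, -0.0464, 0.0048]
eef_rot: [[-0.999, 0.054, -0.007], [0.053, 0.998, 0.021], [0.008, 0.02, -1.0]]
force: [3.9, 2.7, 9.3]
width: 0.0576
clock: 42.9
tool_pos: [0.5154, -0.0489, 0.1257]
eef_rot: [[-0.999, 0.054, -0.008], [0.053, 0.998, 0.021], [0.009, 0.02, -1.0]]
force: [0.3, -0.6, 0.5]
width: 0.0853
c [496.9 -45.2] wh [59.7 92. ] long -3.0
post at [ 0.475 -0.044] z pct [0.033 0.04  0.043]
post at [ 0.519 -0.046] z pct [0.444 0.446 0.447]
```

View pics/s33_c.png

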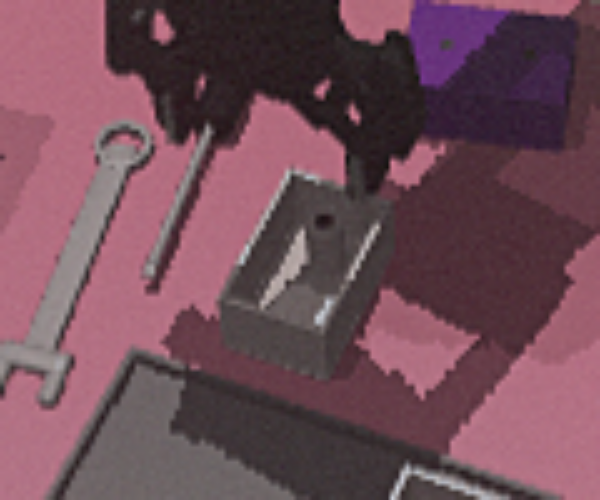

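```bash
python3 t.py .497 -.0452 .003 87; python3 -m handwheel '[{"travel":[0.022,0.003,0.04],"roll":0},{"travel":[0.022,0.003,0.08],"roll":0},{"travel":[0.022,0.003,0.11],"roll":0},{"travel":[0.022,0.003,0.123],"roll":0},{"travel":[0.022,0.003,0.124],"roll":0}]'; python3 -m handwheel '[{"travel":[0,0,-0.001],"roll":0},{"travel":[0,0,-0.001],"roll":0},{"travel":[0,0,-0.001],"roll":0},{"travel":[0,0,-0.001],"roll":0},{"travel":[0,0,-0.04],"roll":0},{"travel":[0,0,-0.09],"roll":0},{"travel":[0,0,-0.14],"roll":0},{"travel":[0,0,-0.17],"roll":0}]' 0.2 40; python3 t.py .601 -.4135 .17 93.5
```

```text
pos [ 0.5202 -0.0501  0.1341] jaw 86.9 q6 -1.77 F [ 3.2 -0.8  4.1] w 0.0852 t 43.0
  travel [0.024, 0.001, 0.131] roll -0.1 n>= 3
clock: 43.45
tool_pos: [0.4973, -0.0433, 0.0082]
eef_rot: [[-0.999, 0.053, 0.0], [0.053, 0.998, 0.019], [0.001, 0.019, -1.0]]
force: [-0.1, 0.0, 0.0]
width: 0.085
clock: 44.25
tool_pos: [0.4985, -0.0467, 0.1825]
eef_rot: [[-0.999, 0.053, 0.006], [0.053, 0.998, 0.017], [-0.005, 0.018, -1.0]]
force: [0.7, -0.1, -1.8]
width: 0.0574
pos [ 0.4985 -0.0467  0.1825] jaw 86.9 q6 -1.77 F [ 0.7 -0.1 -1.8] w 0.0574 t 44.2
  travel [-0.122, -0.361, 0.007] roll -6.6 n>= 8
```

```bash
python3 -m handwheel '[{"travel":[-0.122,-0.361,-0.01],"roll":-6.6},{"travel":[-0.122,-0.361,-0.01],"roll":-6.6},{"travel":[-0.122,-0.361,-0.01],"roll":-6.6},{"travel":[-0.122,-0.361,-0.01],"roll":-6.6},{"travel":[-0.122,-0.361,-0.01],"roll":-6.6},{"travel":[-0.122,-0.361,-0.01],"roll":-6.6},{"travel":[-0.122,-0.361,-0.01],"roll":-6.6},{"travel":[-0.122,-0.361,-0.01],"roll":-6.6}]'; python3 t.py .601 -.4135 .111 93.5
```

```text
clock: 45.05
tool_pos: [0.6007, -0.4169, 0.1855]
eef_rot: [[-0.998, -0.06, 0.005], [-0.06, 0.998, 0.018], [-0.006, 0.017, -1.0]]
force: [1.3, -0.3, -2.2]
width: 0.0578
pos [ 0.6007 -0.4169  0.1855] jaw 93.4 q6 -2.35 F [ 1.3 -0.3 -2.2] w 0.0578 t 45.0
  travel [-0.0, 0.002, 0.075] roll -0.1 n>= 2
```

```bash
python3 -m handwheel '[{"travel":[0,0.002,0.03],"roll":0},{"travel":[0,0.002,0.055],"roll":0},{"travel":[0,0.002,0.068],"roll":0},{"travel":[0,0.002,0.073],"roll":0},{"travel":[0,0.002,0.077],"roll":0}]'; python3 -m handwheel '[{"travel":[0,0,0],"roll":0},{"travel":[0,0,0],"roll":0},{"travel":[0,0,-0.04],"roll":0},{"travel":[0,0,-0.09],"roll":0},{"travel":[0,0.05,-0.11],"roll":0},{"travel":[0.0,0.10,-0.11],"roll":0},{"travel":[0,0.15,-0.11],"roll":0},{"travel":[0,0.2,-0.11],"roll":0}]' 0.8;python3 -c "
from h import *
import cv2
im,d=snap('scene','s34');pr('scene',im,d,zlo=.036,zhi=.06)"; python3 t.py .376 .371 .2 103
```

```text
clock: 45.55
tool_pos: [0.6003, -0.4131, 0.1113]
eef_rot: [[-0.998, -0.06, 0.002], [-0.06, 0.998, 0.019], [-0.003, 0.019, -1.0]]
force: [-12.3, 8.6, 19.0]
width: 0.0572
clock: 46.35
tool_pos: [0.5885, -0.2175, 0.2265]
eef_rot: [[-0.998, -0.06, 0.005], [-0.06, 0.998, 0.018], [-0.006, 0.017, -1.0]]
force: [-0.6, 0.1, 0.2]
width: 0.0684
[399.2, 377.8] [59.7, 91.5] long axis deg 13.3 z 44.9 px [435.0, 228.0]
[644.4, 70.5] [57.7, 90.0] long axis deg -2.9 z 48.2 px [282.0, 276.0]
[806.6, 515.8] [50.6, 68.9] long axis deg 4.4 z 52.6 px [467.0, 404.0]
pos [ 0.5883 -0.2103  0.2264] jaw 93.8 q6 -2.11 F [2.9 4.  0.1] w 0.068 t 46.4
  travel [0.174, 0.593, 0.039] roll -9.2 n>= 13
```

View pics/s34.png

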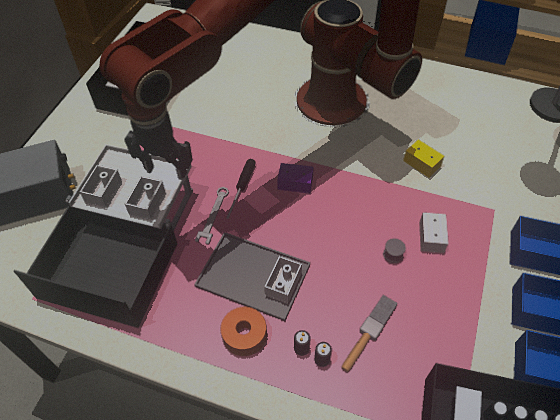

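```bash
python3 -m handwheel '[{"travel":[0.18,0.586,0],"roll":-9},{"travel":[0.18,0.586,0],"roll":-9},{"travel":[0.18,0.586,0],"roll":-9},{"travel":[0.18,0.586,0],"roll":-9},{"travel":[0.18,0.586,0],"roll":-9},{"travel":[0.18,0.586,0],"roll":-9},{"travel":[0.18,0.586,0],"roll":-9},{"travel":[0.18,0.586,0],"roll":-9}]' 1; python3 t.py .3766 .3715 .1 103.2
```

```text
clock: 47.2
tool_pos: [0.4474, 0.1572, 0.2352]
eef_rot: [[-0.975, -0.221, 0.007], [-0.22, 0.975, 0.024], [-0.012, 0.022, -1.0]]
force: [0.6, -0.2, 0.3]
width: 0.0854
pos [0.4474 0.1572 0.2352] jaw 102.7 q6 -1.63 F [ 0.6 -0.2  0.3] w 0.0854 t 47.2
  travel [0.023, 0.222, 0.14] roll -0.5 n>= 6
```

```bash
python3 -m handwheel '[{"travel":[0.023,0.222,0.02],"roll":-0.5},{"travel":[0.023,0.222,0.04],"roll":-0.5},{"travel":[0.023,0.222,0.06],"roll":-0.5},{"travel":[0.023,0.222,0.08],"roll":-0.5},{"travel":[0.023,0.222,0.12],"roll":-0.5},{"travel":[0.023,0.222,0.14],"roll":-0.5},{"travel":[0.023,0.222,0.14],"roll":-0.5}]'; python3 t.py .3766 .3715 .005 103.2; python3 -c "
from h import *
im,d=snap('scene','s35');pr('scene',im,d,zlo=.036,zhi=.06)"
```

```text
clock: 47.9
tool_pos: [0.3727, 0.3709, 0.0943]
eef_rot: [[-0.973, -0.232, -0.002], [-0.232, 0.973, 0.018], [-0.003, 0.018, -1.0]]
force: [-0.1, -0.2, -0.5]
width: 0.0853
pos [0.3727 0.3709 0.0943] jaw 103.4 q6 -1.18 F [-0.1 -0.2 -0.5] w 0.0853 t 47.9
  travel [-0.004, -0.002, 0.089] roll 0.2 n>= 2
[645.3, 70.6] [58.4, 90.1] long axis deg -3.2 z 48.8 px [282.0, 276.0]
[806.7, 515.8] [50.5, 70.0] long axis deg 4.8 z 52.6 px [467.0, 404.0]
```

```bash
python3 -m handwheel '[{"travel":[-0.004,-0.001,0.035],"roll":0},{"travel":[-0.004,-0.001,0.065],"roll":0},{"travel":[-0.004,-0.001,0.082],"roll":0},{"travel":[-0.004,-0.001,0.088],"roll":0},{"travel":[-0.004,-0.001,0.088],"roll":0}]'; python3 -m handwheel '[{"travel":[0,0,0],"roll":0},{"travel":[0,0,0],"roll":0},{"travel":[0,0,0],"roll":0},{"travel":[0,0,0],"roll":0},{"travel":[0,0,0],"roll":0},{"travel":[0,0,-0.04],"roll":0},{"travel":[0,0,-0.09],"roll":0},{"travel":[0,0,-0.1],"roll":0}]' 0.2 30; python3 t.py .481 -.045 .10 87;  python3 -c "
from h import *
import cv2
im,d=snap('scene','s36')"
```

```text
clock: 48.45
tool_pos: [0.3809, 0.3734, 0.0114]
eef_rot: [[-0.973, -0.23, 0.005], [-0.23, 0.973, 0.022], [-0.01, 0.021, -1.0]]
force: [-0.1, -0.6, 0.6]
width: 0.0853
clock: 49.25
tool_pos: [0.3837, 0.3735, 0.1186]
eef_rot: [[-0.973, -0.23, 0.015], [-0.23, 0.973, 0.029], [-0.021, 0.025, -0.999]]
force: [0.0, 0.3, -1.7]
width: 0.0574
pos [0.3837 0.3735 0.1186] jaw 103.3 q6 -1.18 F [ 0.   0.3 -1.7] w 0.0574 t 49.2
  travel [0.002, -0.43, 0.008] roll 16.3 n>= 9
```

View pics/s36.png

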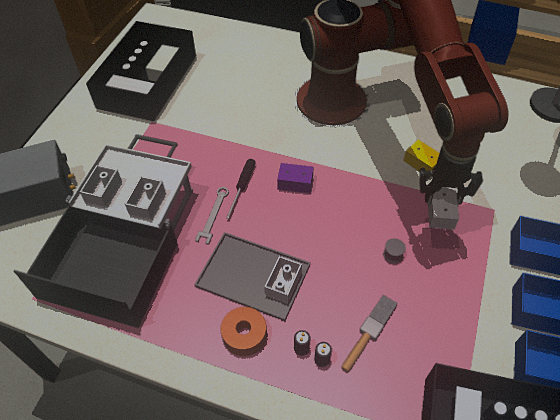

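```bash
python3 -m handwheel '[{"travel":[-0.004,-0.43,0],"roll":16.3},{"travel":[-0.004,-0.43,0],"roll":16.3},{"travel":[-0.004,-0.43,0],"roll":16.3},{"travel":[-0.004,-0.43,0],"roll":16.3},{"travel":[-0.004,-0.43,0],"roll":16.3},{"travel":[-0.004,-0.43,0],"roll":16.3},{"travel":[-0.004,-0.43,0],"roll":16.3},{"travel":[-0.004,-0.43,0],"roll":16.3}]'; python3 t.py .485 -.045 .014 87
```

```text
clock: 50.1
tool_pos: [0.478, -0.0182, 0.1058]
eef_rot: [[-0.999, 0.052, 0.011], [0.053, 0.998, 0.029], [-0.01, 0.03, -1.0]]
force: [0.8, 0.3, -2.5]
width: 0.0577
pos [ 0.478  -0.0182  0.1058] jaw 87.0 q6 -1.74 F [ 0.8  0.3 -2.5] w 0.0577 t 50.1
  travel [-0.008, -0.029, 0.091] roll -0.0 n>= 2
```

```bash
python3 -m handwheel '[{"travel":[-0.008,-0.029,0.02],"roll":0},{"travel":[-0.008,-0.029,0.05],"roll":0},{"travel":[-0.008,-0.029,0.075],"roll":0},{"travel":[-0.008,-0.029,0.089],"roll":0},{"travel":[-0.008,-0.029,0.092],"roll":0}]';  python3 -m handwheel '[{"travel":[-0.008,0,0],"roll":0},{"travel":[-0.014,0,-0.003],"roll":0},{"travel":[-0.018,0,-0.009],"roll":0},{"travel":[-0.021,0,-0.014],"roll":0},{"travel":[-0.024,0,-0.020],"roll":0},{"travel":[-0.028,0,-0.025],"roll":0},{"travel":[-0.032,0,-0.030],"roll":0},{"travel":[-0.037,0,-0.034],"roll":0}]'; python3 -c "
from h import *
import cv2
im,d=snap('scene','s37');cv2.imwrite('pics/c37.png',cv2.resize(im[150:290,190:350],None,fx=4,fy=4))"
```

```text
clock: 50.6
tool_pos: [0.4833, -0.0445, 0.013]
eef_rot: [[-0.999, 0.052, 0.003], [0.052, 0.998, 0.031], [-0.001, 0.031, -1.0]]
force: [-19.0, 2.2, 30.4]
width: 0.0575
clock: 51.4
tool_pos: [0.5207, -0.0476, 0.0477]
eef_rot: [[-0.999, 0.052, 0.004], [0.052, 0.998, 0.03], [-0.002, 0.031, -1.0]]
force: [1.0, 0.0, -3.4]
width: 0.0573
```

View pics/c37.png

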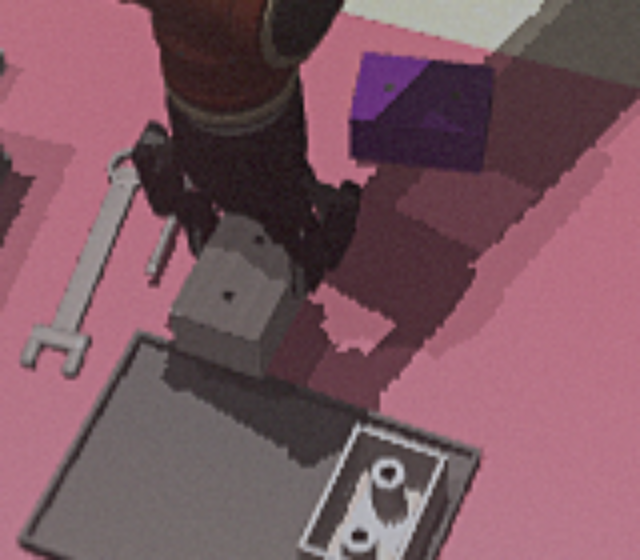

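```bash
python3 -m handwheel '[{"travel":[0.03,0,0],"roll":0},{"travel":[0.045,0,0.01],"roll":0},{"travel":[0.045,0,0.03],"roll":0},{"travel":[0.045,0,0.035],"roll":0}]';  python3 -m handwheel '[{"travel":[-0.008,0,0],"roll":0},{"travel":[-0.014,0,0],"roll":0},{"travel":[-0.020,0,0],"roll":0},{"travel":[-0.026,0,0],"roll":0}]';python3 -c "
from h import *
import cv2
im,d=snap('scene','s38');cv2.imwrite('pics/c38.png',cv2.resize(im[150:290,190:350],None,fx=4,fy=4))
P=cloud('scene',d)
print([(v,np.round(P[v,u],3).tolist()) for u in (242,) for v in range(205,250,3)])"
```

```text
clock: 51.85
tool_pos: [0.4752, -0.044, 0.0129]
eef_rot: [[-0.999, 0.052, -0.0], [0.052, 0.998, 0.031], [0.002, 0.031, -1.0]]
force: [-19.5, 3.9, 31.5]
width: 0.0573
clock: 52.25
tool_pos: [0.5018, -0.0455, 0.0133]
eef_rot: [[-0.999, 0.052, -0.0], [0.052, 0.998, 0.031], [0.002, 0.031, -1.0]]
force: [-3.2, 1.1, 2.3]
width: 0.0575
[(205, [0.517, -0.078, 0.089]), (208, [0.512, -0.082, 0.068]), (211, [0.505, -0.087, 0.044]), (214, [0.503, -0.089, 0.028]), (217, [0.494, -0.094, 0.0]), (220, [0.529, -0.077, 0.042]), (223, [0.541, -0.072, 0.047]), (226, [0.547, -0.07, 0.044]), (229, [0.556, -0.066, 0.046]), (232, [0.562, -0.064, 0.042]), (235, [0.56, -0.066, 0.025]), (238, [0.558, -0.068, 0.007]), (241, [0.565, -0.065, 0.006]), (244, [0.573, -0.062, 0.004]), (247, [0.581, -0.059, 0.005])]
```

View pics/c38.png

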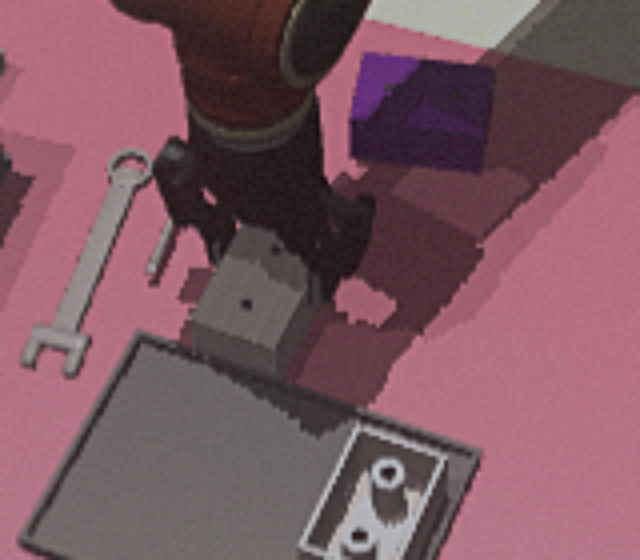

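```bash
python3 -m handwheel '[{"travel":[-0.006,0,0],"roll":0},{"travel":[-0.009,0,-0.002],"roll":0},{"travel":[-0.011,0,-0.007],"roll":0},{"travel":[-0.013,0,-0.012],"roll":0},{"travel":[-0.017,0,-0.018],"roll":0},{"travel":[-0.021,0,-0.023],"roll":0},{"travel":[-0.026,0,-0.028],"roll":0}]';python3 -c "
from h import *
import cv2
im,d=snap('scene','s39');cv2.imwrite('pics/c39.png',cv2.resize(im[150:290,190:350],None,fx=4,fy=4))"
```

```text
clock: 53.0
tool_pos: [0.5244, -0.0471, 0.0385]
eef_rot: [[-0.999, 0.052, -0.01], [0.052, 0.998, 0.032], [0.011, 0.032, -0.999]]
force: [-6.7, -0.2, -3.4]
width: 0.0576
```

View pics/c39.png

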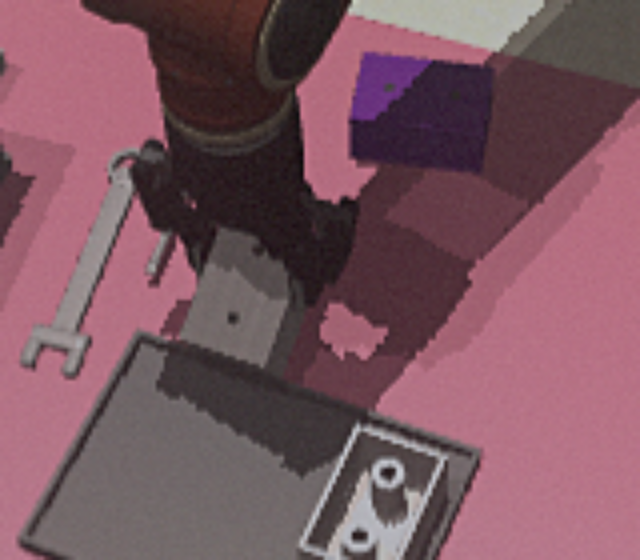

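```bash
python3 -m handwheel '[{"travel":[-0.008,0,-0.003],"roll":0},{"travel":[-0.014,0,-0.007],"roll":0},{"travel":[-0.020,0,-0.010],"roll":0},{"travel":[-0.027,0,-0.012],"roll":0},{"travel":[-0.034,0,-0.013],"roll":0},{"travel":[-0.041,0,-0.013],"roll":0},{"travel":[-0.049,0,-0.012],"roll":0}]';python3 -c "
from h import *
import cv2
im,d=snap('scene','s40');cv2.imwrite('pics/c40.png',cv2.resize(im[150:290,190:350],None,fx=4,fy=4))
P=cloud('scene',d)
print([(v,np.round(P[v,u],3).tolist()) for u in (238,) for v in range(210,260,4)])"
```

```text
clock: 53.75
tool_pos: [0.5725, -0.05, 0.0501]
eef_rot: [[-0.999, 0.052, -0.015], [0.052, 0.998, 0.033], [0.017, 0.032, -0.999]]
force: [-6.3, 0.1, 3.5]
width: 0.0572
[(210, [0.609, -0.042, 0.204]), (214, [0.613, -0.041, 0.195]), (218, [0.585, -0.057, 0.134]), (222, [0.565, -0.07, 0.086]), (226, [0.571, -0.067, 0.079]), (230, [0.576, -0.066, 0.069]), (234, [0.582, -0.065, 0.061]), (238, [0.587, -0.064, 0.051]), (242, [0.591, -0.063, 0.039]), (246, [0.593, -0.063, 0.026]), (250, [0.593, -0.065, 0.006]), (254, [0.6, -0.063, -0.002]), (258, [0.613, -0.057, 0.003])]
```

View pics/c40.png

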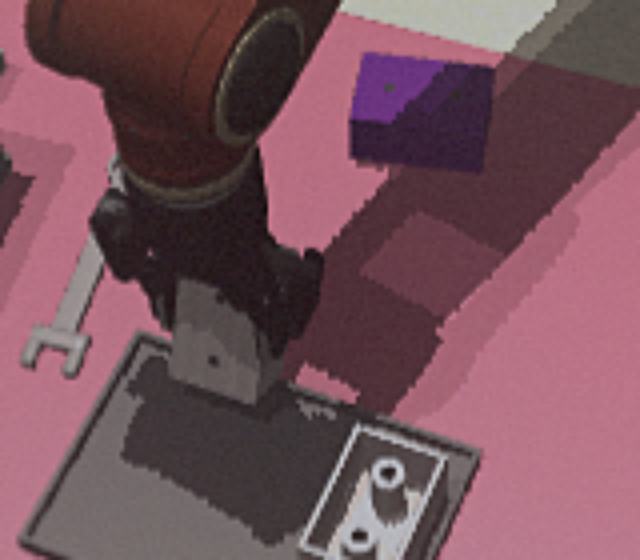

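```bash
python3 -m handwheel '[{"travel":[-0.008,0,0.001],"roll":0},{"travel":[-0.015,0,0.003],"roll":0},{"travel":[-0.021,0,0.005],"roll":0},{"travel":[-0.027,0,0.007],"roll":0},{"travel":[-0.033,0,0.009],"roll":0},{"travel":[-0.036,0,0.010],"roll":0}]';python3 -c "
from h import *
import cv2
im,d=snap('scene','s41')
P=cloud('scene',d)
print([(v,np.round(P[v,u],3).tolist()) for u in (230,238) for v in range(225,265,4)])"
```

```text
clock: 54.4
tool_pos: [0.6076, -0.0515, 0.0402]
eef_rot: [[-0.998, 0.052, -0.021], [0.052, 0.998, 0.033], [0.022, 0.032, -0.999]]
force: [-11.4, -0.1, 11.1]
width: 0.0572
[(225, [0.647, -0.045, 0.199]), (229, [0.645, -0.048, 0.179]), (233, [0.621, -0.063, 0.122]), (237, [0.597, -0.079, 0.062]), (241, [0.6, -0.079, 0.049]), (245, [0.583, -0.09, 0.001]), (249, [0.597, -0.085, 0.005]), (253, [0.608, -0.08, 0.006]), (257, [0.616, -0.077, 0.002]), (261, [0.627, -0.072, 0.003]), (225, [0.637, -0.032, 0.191]), (229, [0.639, -0.032, 0.178]), (233, [0.63, -0.038, 0.147]), (237, [0.597, -0.058, 0.073]), (241, [0.598, -0.058, 0.057]), (245, [0.602, -0.058, 0.046]), (249, [0.601, -0.06, 0.026]), (253, [0.601, -0.062, 0.005]), (257, [0.612, -0.057, 0.006]), (261, [0.622, -0.053, 0.006])]
```

```bash
python3 -m handwheel '[{"travel":[0,0,-0.03],"roll":0},{"travel":[0.03,0,-0.03],"roll":0},{"travel":[0.066,0,-0.03],"roll":0},{"travel":[0.066,0,-0.005],"roll":0},{"travel":[0.066,0,0.005],"roll":0},{"travel":[0.066,0,0.009],"roll":0},{"travel":[0.066,0,0.012],"roll":0}]';python3 -c "
from h import *
import cv2
im,d=snap('scene','s42');cv2.imwrite('pics/c42.png',cv2.resize(im[150:290,190:350],None,fx=4,fy=4))
P=cloud('scene',d)
print([(v,np.round(P[v,u],3).tolist()) for u in (246,254) for v in range(205,250,4)])"
```

```text
clock: 55.15
tool_pos: [0.5423, -0.0477, 0.0293]
eef_rot: [[-0.998, 0.052, -0.02], [0.052, 0.998, 0.034], [0.022, 0.033, -0.999]]
force: [-0.2, -0.2, 1.2]
width: 0.0573
[(205, [0.579, -0.036, 0.186]), (209, [0.58, -0.037, 0.172]), (213, [0.555, -0.051, 0.118]), (217, [0.533, -0.063, 0.066]), (221, [0.532, -0.065, 0.048]), (225, [0.533, -0.066, 0.03]), (229, [0.535, -0.066, 0.016]), (233, [0.534, -0.068, -0.004]), (237, [0.549, -0.061, 0.002]), (241, [0.568, -0.053, 0.016]), (245, [0.574, -0.051, 0.007]), (249, [0.584, -0.047, 0.007]), (205, [0.568, -0.022, 0.178]), (209, [0.567, -0.024, 0.161]), (213, [0.556, -0.03, 0.129]), (217, [0.564, -0.027, 0.125]), (221, [0.562, -0.029, 0.105]), (225, [0.534, -0.043, 0.043]), (229, [0.54, -0.042, 0.034]), (233, [0.538, -0.044, 0.013]), (237, [0.542, -0.043, 0.001]), (241, [0.552, -0.039, -0.001]), (245, [0.566, -0.033, 0.005]), (249, [0.575, -0.03, 0.002])]
```

View pics/c42.png

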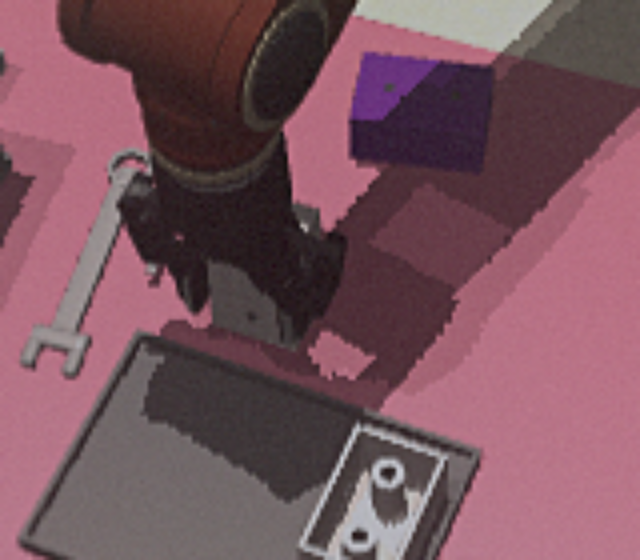

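```bash
python3 -m handwheel '[{"travel":[0,0,0.002],"roll":0},{"travel":[0,0,0.004],"roll":0},{"travel":[0,0,0.004],"roll":0}]';python3 -m handwheel '[{"travel":[0,0,0],"roll":0},{"travel":[0,0,0],"roll":0},{"travel":[0,0,0],"roll":0},{"travel":[0.02,0,-0.006],"roll":0},{"travel":[0.040,0,-0.01],"roll":0},{"travel":[0.040,0,-0.01],"roll":0}]' 1; python3 -c "
from h import *
import cv2
im,d=snap('scene','s43');cv2.imwrite('pics/c43.png',cv2.resize(im[150:290,190:350],None,fx=4,fy=4))
P=cloud('scene',d)
print([(v,np.round(P[v,u],3).tolist()) for u in (246,254) for v in range(205,250,5)])"
```

```text
clock: 55.5
tool_pos: [0.5435, -0.0479, 0.0284]
eef_rot: [[-0.998, 0.052, -0.021], [0.052, 0.998, 0.034], [0.023, 0.032, -0.999]]
force: [-5.3, 1.3, 12.2]
width: 0.0573
clock: 56.1
tool_pos: [0.5024, -0.0459, 0.0391]
eef_rot: [[-0.998, 0.053, -0.022], [0.052, 0.998, 0.034], [0.023, 0.033, -0.999]]
force: [0.5, -0.3, 0.3]
width: 0.0854
[(205, [0.514, -0.069, 0.089]), (210, [0.53, -0.063, 0.091]), (215, [0.54, -0.059, 0.086]), (220, [0.54, -0.061, 0.064]), (225, [0.537, -0.063, 0.038]), (230, [0.54, -0.064, 0.02]), (235, [0.544, -0.063, 0.002]), (240, [0.563, -0.055, 0.013]), (245, [0.572, -0.052, 0.004]), (205, [0.508, -0.051, 0.089]), (210, [0.523, -0.045, 0.09]), (215, [0.535, -0.04, 0.089]), (220, [0.537, -0.04, 0.07]), (225, [0.54, -0.04, 0.053]), (230, [0.541, -0.041, 0.032]), (235, [0.536, -0.045, 0.0]), (240, [0.55, -0.04, -0.0]), (245, [0.567, -0.033, 0.006])]
```

View pics/c43.png

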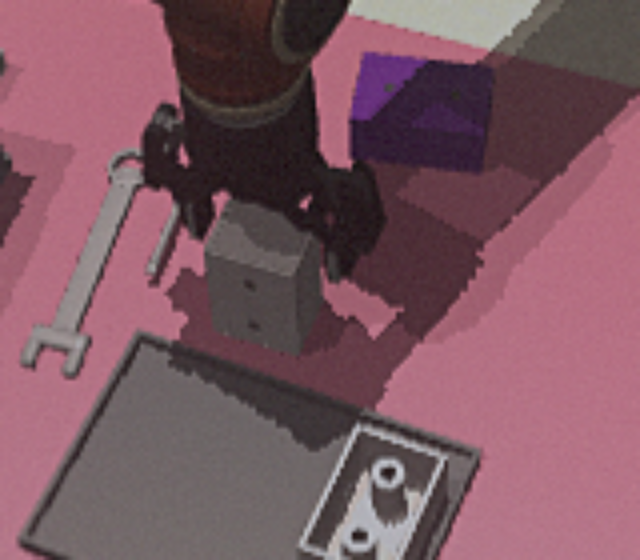

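```bash
python3 -m handwheel '[{"travel":[0,0,0.002],"roll":0},{"travel":[0,0,0.002],"roll":0},{"travel":[0,0,0.002],"roll":0},{"travel":[0,0,0.002],"roll":0}]' 0.2 30;  python3 -m handwheel '[{"travel":[-0.015,0,-0.002],"roll":0},{"travel":[-0.024,0,-0.002],"roll":0},{"travel":[-0.032,0,-0.004],"roll":0},{"travel":[-0.038,0,-0.007],"roll":0},{"travel":[-0.045,0,-0.010],"roll":0},{"travel":[-0.053,0,-0.012],"roll":0},{"travel":[-0.061,0,-0.013],"roll":0},{"travel":[-0.069,0,-0.013],"roll":0}]'; python3 -m handwheel '[{"travel":[-0.008,0,0.001],"roll":0},{"travel":[-0.016,0,0.003],"roll":0},{"travel":[-0.024,0,0.006],"roll":0},{"travel":[-0.030,0,0.009],"roll":0},{"travel":[-0.035,0,0.012],"roll":0}]'; python3 -m handwheel '[{"travel":[0,0,-0.04],"roll":0},{"travel":[0.01,0,-0.06],"roll":0},{"travel":[0.05,0,-0.06],"roll":0},{"travel":[0.09,0,-0.06],"roll":0},{"travel":[0.105,0,-0.06],"roll":0},{"travel":[0.105,0,-0.03],"roll":0},{"travel":[0.105,0,-0.03],"roll":0}]'; python3 -c "
from h import *
import cv2
im,d=snap('scene','s44');cv2.imwrite('pics/c44.png',cv2.resize(im[130:270,210:370],None,fx=4,fy=4))
P=cloud('scene',d)
for u in (250,258): print([(v,np.round(P[v,u],3).tolist()) for v in range(194,222,4)])
"
```

```text
clock: 56.55
tool_pos: [0.504, -0.0459, 0.0373]
eef_rot: [[-0.998, 0.053, -0.02], [0.052, 0.998, 0.034], [0.022, 0.033, -0.999]]
force: [0.4, 1.7, 1.0]
width: 0.0581
clock: 57.35
tool_pos: [0.5697, -0.0492, 0.0461]
eef_rot: [[-0.998, 0.053, -0.03], [0.052, 0.998, 0.036], [0.032, 0.034, -0.999]]
force: [-7.3, 0.8, -2.3]
width: 0.0576
clock: 57.85
tool_pos: [0.6023, -0.0505, 0.0318]
eef_rot: [[-0.998, 0.053, -0.037], [0.052, 0.998, 0.036], [0.039, 0.034, -0.999]]
force: [-6.4, -0.7, 2.6]
width: 0.0579
clock: 58.55
tool_pos: [0.4949, -0.0453, 0.0617]
eef_rot: [[-0.998, 0.053, -0.045], [0.052, 0.998, 0.038], [0.047, 0.036, -0.998]]
force: [-0.9, -0.3, -3.9]
width: 0.0579
[(194, [0.484, -0.07, 0.094]), (198, [0.509, -0.059, 0.114]), (202, [0.512, -0.059, 0.102]), (206, [0.518, -0.057, 0.095]), (210, [0.519, -0.057, 0.08]), (214, [0.524, -0.056, 0.07]), (218, [0.493, -0.072, 0.004])]
[(194, [0.516, -0.034, 0.149]), (198, [0.494, -0.045, 0.101]), (202, [0.512, -0.038, 0.111]), (206, [0.516, -0.037, 0.101]), (210, [0.52, -0.036, 0.09]), (214, [0.524, -0.035, 0.08]), (218, [0.486, -0.053, 0.004])]
```

View pics/c44.png

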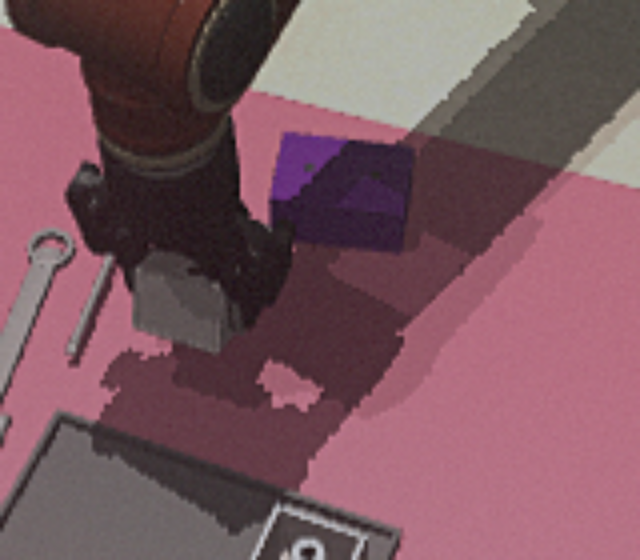

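```bash
python3 -m handwheel '[{"travel":[0,0,0.02],"roll":0},{"travel":[0,0,0.027],"roll":0},{"travel":[-0.002,0,0.033],"roll":0},{"travel":[-0.004,0,0.039],"roll":0},{"travel":[-0.006,0,0.045],"roll":0},{"travel":[-0.008,0,0.051],"roll":0},{"travel":[-0.010,0,0.055],"roll":0},{"travel":[-0.010,0,0.058],"roll":0}]';  python3 -m handwheel '[{"travel":[-0.001,0,0.003],"roll":0},{"travel":[-0.001,0,0.006],"roll":0}]';  python3 -m handwheel '[{"travel":[0,0,-0.001],"roll":0},{"travel":[0,0,-0.002],"roll":0},{"travel":[0,0,-0.04],"roll":0},{"travel":[0,0,-0.08],"roll":0},{"travel":[0,0,-0.12],"roll":0}]' 1; python3 look.py s45 .42 .56 -.11 .02
```

```text
clock: 59.4
tool_pos: [0.5098, -0.0446, 0.0093]
eef_rot: [[-0.998, 0.054, -0.031], [0.052, 0.998, 0.036], [0.033, 0.035, -0.999]]
force: [5.7, 2.4, 9.9]
width: 0.0575
clock: 59.6
tool_pos: [0.5141, -0.045, 0.0062]
eef_rot: [[-0.998, 0.053, -0.025], [0.053, 0.998, 0.035], [0.027, 0.034, -0.999]]
force: [2.7, 1.8, 9.6]
width: 0.0578
clock: 60.1
tool_pos: [0.5167, -0.0492, 0.1271]
eef_rot: [[-0.998, 0.054, -0.026], [0.053, 0.998, 0.036], [0.028, 0.034, -0.999]]
force: [1.2, 0.4, -0.1]
width: 0.0853
c [496.7 -43.4] wh [59.7 89.9] long -3.7
post at [ 0.475 -0.042] z pct [0.025 0.04  0.042]
post at [ 0.519 -0.045] z pct [0.039 0.444 0.447]
```

View pics/s45_c.png

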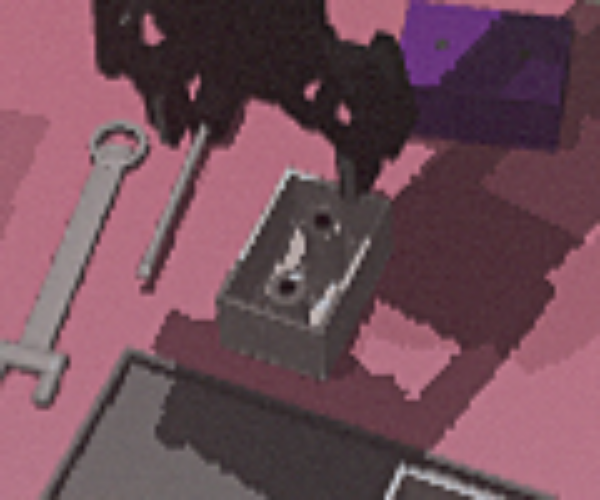

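```bash
python3 t.py .4967 -.0434 .004 87; python3 -m handwheel '[{"travel":[0.024,0.004,0.04],"roll":0},{"travel":[0.024,0.004,0.08],"roll":0},{"travel":[0.024,0.004,0.11],"roll":0},{"travel":[0.024,0.004,0.125],"roll":0},{"travel":[0.024,0.004,0.128],"roll":0}]'; python3 t.py .4967 -.0434 .004 87
```

```text
pos [ 0.5215 -0.0504  0.1354] jaw 87.0 q6 -1.78 F [ 4.2 -0.   3.7] w 0.0857 t 60.1
  travel [0.023, 0.002, 0.132] roll -0.0 n>= 3
clock: 60.65
tool_pos: [0.4939, -0.0405, 0.0054]
eef_rot: [[-0.998, 0.053, -0.018], [0.053, 0.998, 0.033], [0.02, 0.032, -0.999]]
force: [1.0, -0.3, 0.2]
width: 0.0852
pos [ 0.4939 -0.0405  0.0054] jaw 86.9 q6 -1.78 F [ 1.  -0.3  0.2] w 0.0852 t 60.6
  travel [-0.003, -0.003, 0.001] roll -0.1 n>= 1
```

```bash
python3 -m handwheel '[{"travel":[-0.002,-0.003,0],"roll":0},{"travel":[-0.002,-0.003,0],"roll":0},{"travel":[-0.002,-0.003,0],"roll":0},{"travel":[-0.002,-0.003,0],"roll":0},{"travel":[-0.002,-0.003,-0.03],"roll":0},{"travel":[-0.002,-0.003,-0.05],"roll":0}]' 0.2 40; python3 t.py .639 -.078 .06 87
```

```text
clock: 61.25
tool_pos: [0.4964, -0.0453, 0.0559]
eef_rot: [[-0.998, 0.053, -0.018], [0.053, 0.998, 0.033], [0.02, 0.032, -0.999]]
force: [0.9, -0.5, -3.0]
width: 0.0579
pos [ 0.4964 -0.0453  0.0559] jaw 86.9 q6 -1.79 F [ 0.9 -0.5 -3. ] w 0.0579 t 61.2
  travel [-0.144, -0.025, -0.008] roll -0.1 n>= 3
```

```bash
python3 t.py .639 -.078 .010 87; python3 -m handwheel '[{"travel":[-0.05,-0.01,-0.012],"roll":0},{"travel":[-0.10,-0.02,-0.012],"roll":0},{"travel":[-0.144,-0.025,-0.012],"roll":0},{"travel":[-0.144,-0.025,0.01],"roll":0},{"travel":[-0.144,-0.027,0.03],"roll":0},{"travel":[-0.144,-0.027,0.038],"roll":0},{"travel":[-0.144,-0.027,0.042],"roll":0}]';python3 t.py .639 -.078 .010 87
```

```text
pos [ 0.4964 -0.0453  0.0559] jaw 86.9 q6 -1.79 F [ 0.9 -0.5 -3. ] w 0.0579 t 61.2
  travel [-0.145, -0.027, 0.042] roll -0.1 n>= 4
clock: 61.95
tool_pos: [0.6367, -0.0782, 0.0106]
eef_rot: [[-0.998, 0.053, -0.023], [0.052, 0.998, 0.034], [0.024, 0.033, -0.999]]
force: [-11.4, 2.5, 19.1]
width: 0.057
pos [ 0.6367 -0.0782  0.0106] jaw 87.0 q6 -1.78 F [-11.4   2.5  19.1] w 0.057 t 62.0
  travel [-0.002, 0.0, 0.001] roll -0.0 n>= 1
```

```bash
python3 -m handwheel '[{"travel":[0,0,-0.001],"roll":0},{"travel":[0,0,-0.001],"roll":0},{"travel":[0,0,-0.04],"roll":0},{"travel":[0,0,-0.09],"roll":0},{"travel":[0,0,-0.14],"roll":0},{"travel":[0.05,0,-0.16],"roll":0},{"travel":[0.1,0,-0.16],"roll":0},{"travel":[0.14,0,-0.16],"roll":0}]' 0.8;python3 -c "
from h import *
im,d=snap('scene','s46');pr('scene',im,d,zlo=.036,zhi=.06)
im,d=snap('top','t46')"
```

```text
clock: 62.75
tool_pos: [0.4999, -0.0764, 0.1763]
eef_rot: [[-0.998, 0.053, -0.018], [0.052, 0.998, 0.033], [0.02, 0.032, -0.999]]
force: [-0.3, -0.0, 0.4]
width: 0.0685
[644.9, 70.4] [58.2, 89.0] long axis deg -3.0 z 48.3 px [283.0, 276.0]
[806.2, 515.6] [51.1, 69.0] long axis deg 5.6 z 52.8 px [467.0, 404.0]
```

View pics/s46.png

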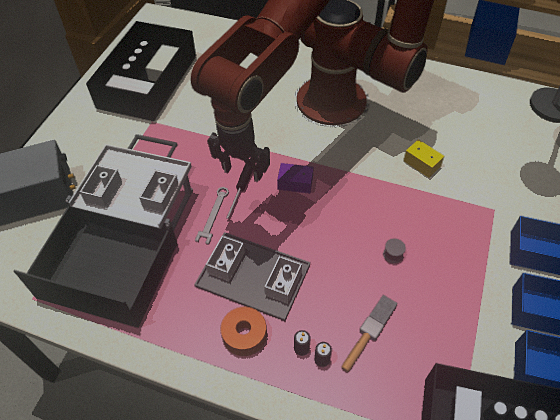

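View pics/t46.png

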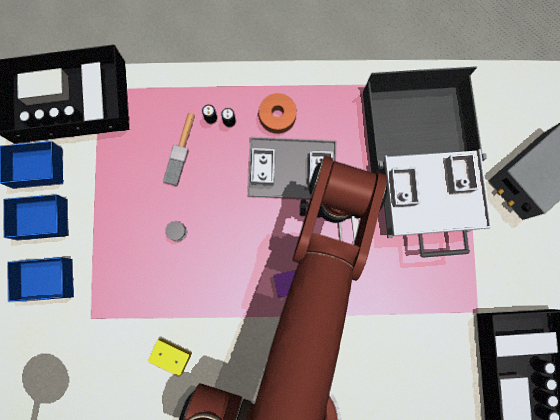

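```bash
python3 - <<'E'
from h import *
d=np.load('pics/s46.npy');P=cloud('scene',d);im=cv2.imread('pics/s46.png')
def rect(zl,zh,xr,yr):
    m=(P[...,2]>zl)&(P[...,2]<zh)&(P[...,0]>xr[0])&(P[...,0]<xr[1])&(P[...,1]>yr[0])&(P[...,1]<yr[1])
    n,l,st,ce=cv2.connectedComponentsWithStats(cv2.dilate(m.astype(np.uint8),np.ones((3,3))))
    for i in range(1,n):
        q=P[(l==i)&m]
        if len(q)<80: continue
        r=cv2.minAreaRect((q[:,:2]*1000).astype(np.float32));print(np.round(r[0],1),np.round(r[1],1),round(r[2],1),np.round(np.percentile(q[:,2],[10,50,90]),3))
print('kit');rect(.040,.06,(.56,.73),(-.13,.11))
print('tray');rect(.132,.16,(.46,.68),(-.5,-.22))
cv2.imwrite('pics/c46.png',cv2.resize(im[130:290,40:240],None,fx=3.5,fy=3.5))
E
```

```text
kit
[636.9 -78.1] [59.5 89.9] 87.1 [0.042 0.046 0.05 ]
[646.1  70.8] [59.1 91.3] 87.0 [0.041 0.046 0.05 ]
tray
[ 598.4 -413.4] [93.5 65. ] 4.7 [0.134 0.141 0.146]
[ 567.1 -269.1] [91.6 60.6] 3.7 [0.134 0.141 0.147]
```

View pics/c46.png

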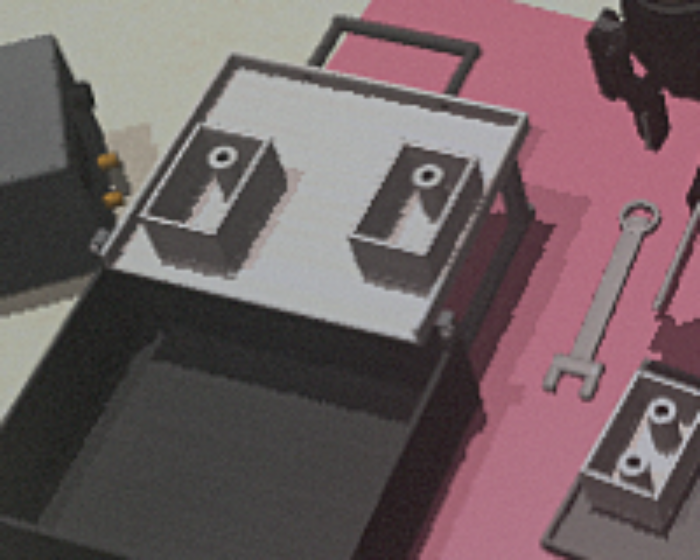

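```bash
python3 t.py .407 -.365 .18 3.5; python3 - <<'E'
from h import *
P=cloud('scene',np.load('pics/s46.npy'))
m=(P[...,2]>.092)&(P[...,2]<.125)&(P[...,0]>.36)&(P[...,0]<.425)&(P[...,1]<-.28)&(P[...,1]>-.45)
q=P[m];print(len(q),cv2.minAreaRect((q[:,:2]*1000).astype(np.float32)),np.percentile(q[:,2],[10,50,90]))
q=q[abs(q[:,1]+.364)<.04]; print(np.percentile(q[:,0],[5,50,95]))
E
```

```text
pos [ 0.4957 -0.0753  0.1729] jaw 86.9 q6 -1.84 F [ 0.2  0.2 -0.2] w 0.0682 t 62.9
  travel [0.073, -0.294, -0.015] roll 83.4 n>= 10
212 ((410.0148620605469, -364.9834289550781), (118.28868103027344, 27.37653923034668), 89.63130950927734) [0.10699085 0.1116136  0.11538785]
[0.40262381 0.40912159 0.41452725]
```

```bash
python3 -m handwheel '[{"travel":[0.073,-0.294,-0.02],"roll":83.4},{"travel":[0.073,-0.294,-0.02],"roll":83.4},{"travel":[0.073,-0.294,-0.02],"roll":83.4},{"travel":[0.073,-0.294,-0.02],"roll":83.4},{"travel":[0.073,-0.294,-0.02],"roll":83.4},{"travel":[0.073,-0.294,-0.02],"roll":83.4},{"travel":[0.073,-0.294,-0.02],"roll":83.4},{"travel":[0.073,-0.294,-0.02],"roll":83.4}]' 0.4; python3 t.py .407 -.365 .15 3.5
```

```text
clock: 63.65
tool_pos: [0.4073, -0.3681, 0.1862]
eef_rot: [[-0.303, 0.953, -0.023], [0.952, 0.304, 0.032], [0.038, -0.012, -0.999]]
force: [1.1, -0.1, -0.5]
width: 0.0343
pos [ 0.4073 -0.3681  0.1862] jaw 17.7 q6 -1.18 F [ 1.1 -0.1 -0.5] w 0.0343 t 63.6
  travel [0.002, 0.001, 0.036] roll 14.2 n>= 2
```

```bash
python3 -m handwheel '[{"travel":[0.002,0.001,0.02],"roll":8},{"travel":[0.002,0.001,0.03],"roll":14.2},{"travel":[0.002,0.001,0.036],"roll":14.2}]';python3 t.py .407 -.365 .088 3.5; python3 -c "
from h import *
im,d=snap('scene','s47');cv2.imwrite('pics/c47.png',cv2.resize(im[70:230,60:260],None,fx=3.5,fy=3.5))"
```

```text
clock: 63.95
tool_pos: [0.407, -0.365, 0.1501]
eef_rot: [[-0.06, 0.998, -0.022], [0.998, 0.061, 0.032], [0.033, -0.02, -0.999]]
force: [-0.6, -0.0, -0.6]
width: 0.0343
pos [ 0.407  -0.365   0.1501] jaw 3.5 q6 -0.93 F [-0.6 -0.  -0.6] w 0.0343 t 64.0
  travel [-0.002, 0.001, 0.062] roll 0.0 n>= 2
```

View pics/c47.png

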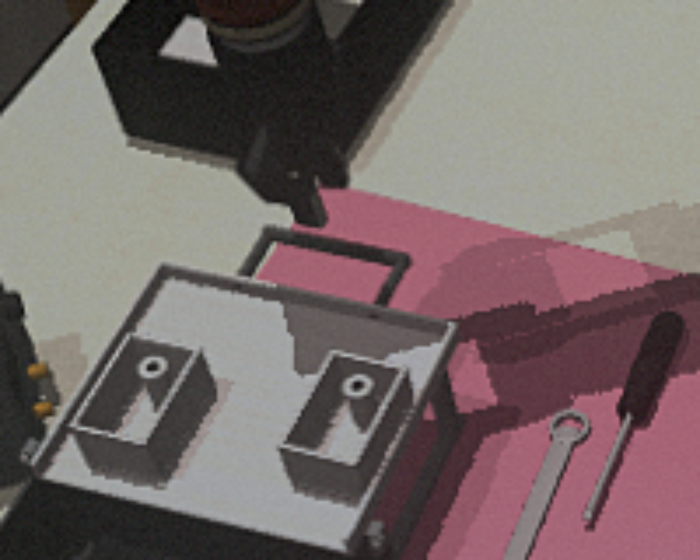

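```bash
python3 -m handwheel '[{"travel":[-0.001,0.001,0.03],"roll":0},{"travel":[-0.002,0.001,0.05],"roll":0},{"travel":[-0.002,0.001,0.062],"roll":0},{"travel":[-0.002,0.001,0.062],"roll":0}]'; python3 -m handwheel '[{"travel":[0,0,0],"roll":0},{"travel":[0,0,0],"roll":0},{"travel":[0,0,0],"roll":0},{"travel":[0,0,0],"roll":0}]' 0 40; python3 t.py .407 -.365 .088 3.5; python3 -c "
from h import *
im,d=snap('scene','s48');cv2.imwrite('pics/c48.png',cv2.resize(im[70:230,60:260],None,fx=3.5,fy=3.5))"
```

```text
clock: 64.4
tool_pos: [0.4059, -0.3636, 0.0858]
eef_rot: [[-0.064, 0.998, -0.025], [0.997, 0.064, 0.035], [0.037, -0.023, -0.999]]
force: [0.6, 0.6, -0.4]
width: 0.0338
clock: 64.8
tool_pos: [0.407, -0.3643, 0.0873]
eef_rot: [[-0.064, 0.998, -0.022], [0.997, 0.065, 0.033], [0.035, -0.02, -0.999]]
force: [3.2, -0.0, 1.5]
width: 0.0104
pos [ 0.407  -0.3643  0.0873] jaw 3.7 q6 -0.93 F [ 3.2 -0.   1.5] w 0.0104 t 64.8
  travel [-0.001, -0.0, -0.001] roll 0.2 n>= 1
```

View pics/c48.png

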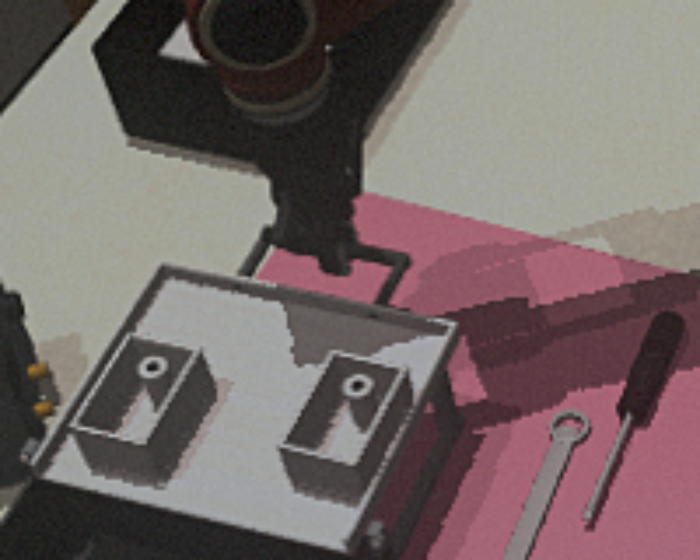

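```bash
python3 -m handwheel '[{"travel":[0.001,0.001,-0.019],"roll":0},{"travel":[0.001,0.003,-0.038],"roll":0},{"travel":[0.002,0.007,-0.056],"roll":0},{"travel":[0.003,0.012,-0.074],"roll":0},{"travel":[0.003,0.019,-0.092],"roll":0}]' 0 60; python3 -c "
from h import *
im,d=snap('scene','s49');cv2.imwrite('pics/c49.png',cv2.resize(im[30:230,20:260],None,fx=3,fy=3))"
```

```text
clock: 65.35
tool_pos: [0.4265, -0.363, 0.1779]
eef_rot: [[-0.064, 0.998, -0.026], [0.997, 0.064, 0.034], [0.035, -0.024, -0.999]]
force: [3.7, -2.1, -7.4]
width: 0.0097
```

View pics/c49.png

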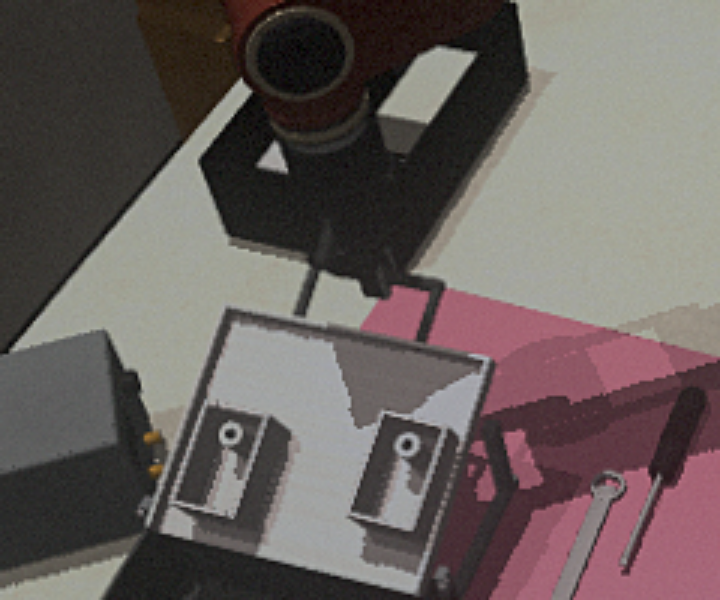

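```bash
python3 -m handwheel '[{"travel":[0.0,0.005,-0.011],"roll":0},{"travel":[0.001,0.010,-0.021],"roll":0},{"travel":[0.001,0.016,-0.032],"roll":0},{"travel":[0.001,0.023,-0.042],"roll":0},{"travel":[0.002,0.030,-0.052],"roll":0},{"travel":[0.002,0.037,-0.061],"roll":0},{"travel":[0.003,0.045,-0.070],"roll":0},{"travel":[0.003,0.053,-0.078],"roll":0}]'; python3 -c "
from h import *
im,d=snap('scene','s50');cv2.imwrite('pics/c50.png',cv2.resize(im[30:330,0:260],None,fx=2,fy=2))"
```

```text
clock: 66.2
tool_pos: [0.4832, -0.3596, 0.2599]
eef_rot: [[-0.064, 0.998, -0.023], [0.997, 0.065, 0.032], [0.034, -0.021, -0.999]]
force: [-2.7, -0.8, -1.8]
width: 0.0102
```

View pics/c50.png

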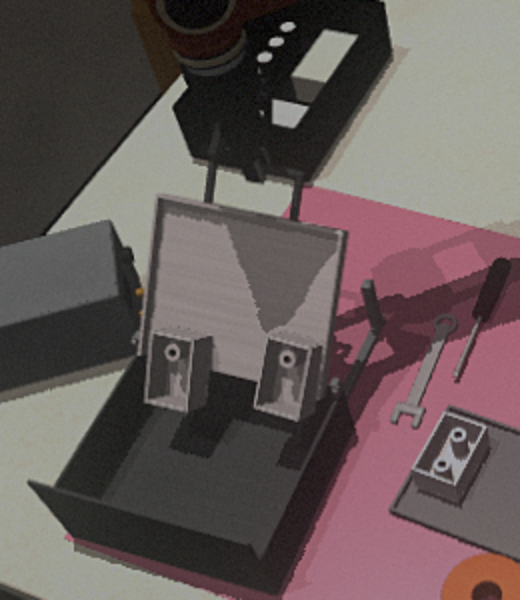

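```bash
python3 -m handwheel '[{"travel":[0.0,0.009,-0.008],"roll":0},{"travel":[0.001,0.018,-0.016],"roll":0},{"travel":[0.001,0.027,-0.022],"roll":0},{"travel":[0.001,0.037,-0.029],"roll":0},{"travel":[0.001,0.037,-0.029],"roll":0},{"travel":[0.001,0.037,-0.029],"roll":0},{"travel":[0.001,0.037,-0.029],"roll":0},{"travel":[0.001,0.037,-0.029],"roll":0}]'; python3 -c "
from h import *
im,d=snap('scene','s51');cv2.imwrite('pics/c51.png',cv2.resize(im[30:330,0:260],None,fx=2,fy=2))"
```

```text
clock: 67.05
tool_pos: [0.5221, -0.3572, 0.2904]
eef_rot: [[-0.065, 0.998, -0.019], [0.997, 0.065, 0.031], [0.032, -0.017, -0.999]]
force: [-3.6, -2.5, 2.4]
width: 0.0098
```

View pics/c51.png

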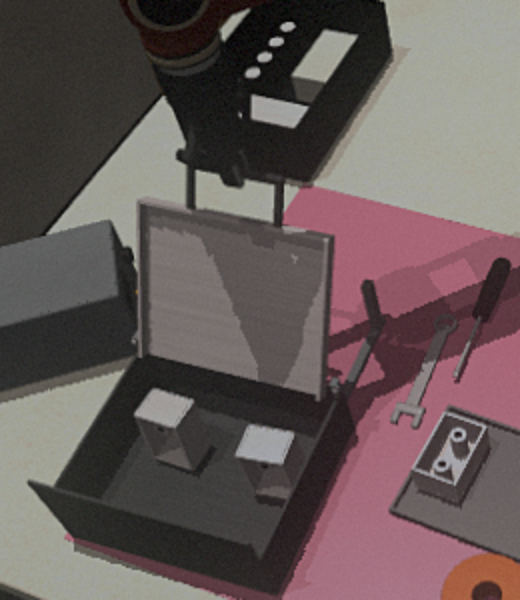

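```bash
python3 -m handwheel '[{"travel":[0,0,0],"roll":0},{"travel":[0,0,0],"roll":0},{"travel":[0,0,0],"roll":0},{"travel":[0,0,0],"roll":0},{"travel":[0,0,0],"roll":0}]'; python3 -c "
from h import *
im,d=snap('scene','s52');cv2.imwrite('pics/c52.png',cv2.resize(im[180:330,0:200],None,fx=3.5,fy=3.5))
P=cloud('scene',d)
for u,v in((83,234),(133,250),(85,250),(133,265)): print(np.round(P[v,u],3))"
```

```text
clock: 67.6
tool_pos: [0.5219, -0.3572, 0.2903]
eef_rot: [[-0.064, 0.998, -0.02], [0.997, 0.065, 0.031], [0.033, -0.018, -0.999]]
force: [-2.7, -3.0, 2.4]
width: 0.0097
[ 0.72  -0.4    0.092]
[ 0.718 -0.267  0.089]
[ 0.72  -0.424  0.009]
[ 0.718 -0.289  0.009]
```

View pics/c52.png

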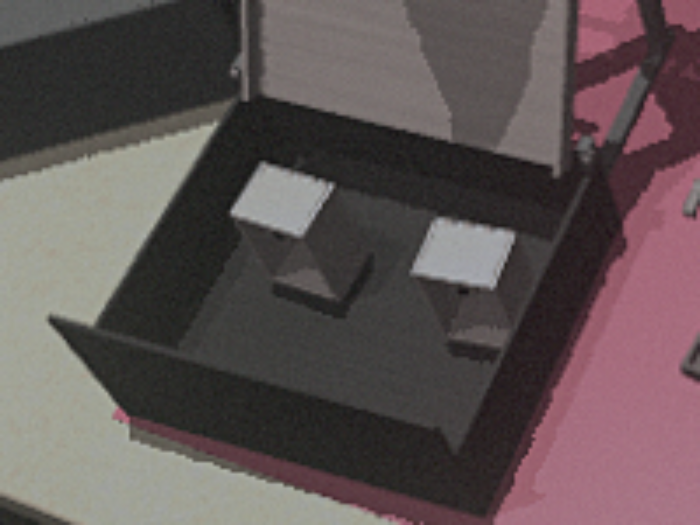

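```bash
python3 -m handwheel '[{"travel":[0,-0.01,0.007],"roll":0},{"travel":[0,-0.019,0.014],"roll":0},{"travel":[-0.001,-0.037,0.029],"roll":0},{"travel":[-0.001,-0.053,0.047],"roll":0},{"travel":[-0.002,-0.068,0.065],"roll":0},{"travel":[-0.003,-0.080,0.085],"roll":0},{"travel":[-0.003,-0.091,0.107],"roll":0}]'; python3 t.py .407 -.365 .087 3.5
```

```text
clock: 68.35
tool_pos: [0.4281, -0.3628, 0.1838]
eef_rot: [[-0.064, 0.998, -0.018], [0.997, 0.064, 0.031], [0.032, -0.016, -0.999]]
force: [3.2, -5.6, -2.3]
width: 0.0099
pos [ 0.4281 -0.3628  0.1838] jaw 3.7 q6 -0.9 F [ 3.2 -5.6 -2.3] w 0.0099 t 68.3
  travel [-0.004, -0.02, 0.097] roll 0.2 n>= 2
```

```bash
python3 -m handwheel '[{"travel":[0,-0.005,0.012],"roll":0},{"travel":[-0.001,-0.009,0.026],"roll":0},{"travel":[-0.002,-0.015,0.049],"roll":0},{"travel":[-0.003,-0.019,0.071],"roll":0},{"travel":[-0.004,-0.020,0.085],"roll":0},{"travel":[-0.004,-0.020,0.093],"roll":0},{"travel":[-0.004,-0.020,0.097],"roll":0},{"travel":[-0.004,-0.020,0.097],"roll":0}]'; python3 -c "
from h import *
im,d=snap('scene','s53');cv2.imwrite('pics/c53.png',cv2.resize(im[30:330,0:260],None,fx=2,fy=2))
P=cloud('scene',d);
for u,v in((100,200),(130,180),(150,160),(160,190),(110,170)): print(np.round(P[v,u],3))"
```

```text
clock: 69.15
tool_pos: [0.4073, -0.3642, 0.0927]
eef_rot: [[-0.064, 0.998, -0.019], [0.997, 0.065, 0.034], [0.036, -0.017, -0.999]]
force: [-9.8, 13.4, 31.6]
width: 0.0097
[ 0.624 -0.408  0.101]
[ 0.544 -0.368  0.1  ]
[ 0.469 -0.351  0.101]
[ 0.546 -0.284  0.097]
[ 0.532 -0.433  0.101]
```

View pics/c53.png

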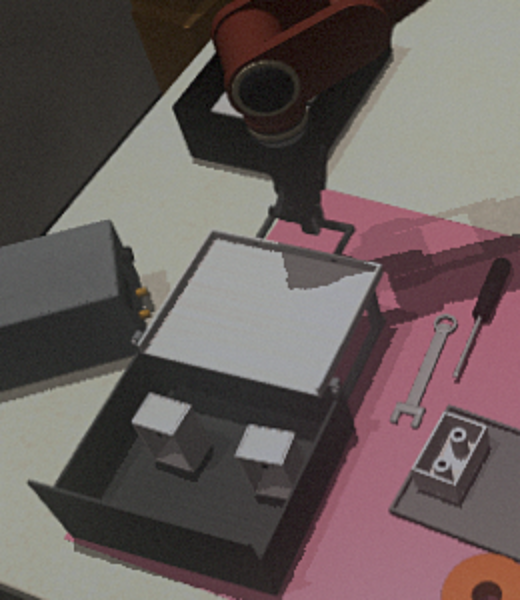

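```bash
python3 -m handwheel '[{"travel":[0,0,-0.002],"roll":0},{"travel":[0,0,-0.002],"roll":0},{"travel":[0,0,-0.002],"roll":0}]' 0.4; python3 -m handwheel '[{"travel":[0,0,-0.02],"roll":0},{"travel":[0,0,-0.06],"roll":0},{"travel":[0,0,-0.1],"roll":0},{"travel":[0,0,-0.14],"roll":0},{"travel":[0,0,-0.16],"roll":0}]'; python3 t.py .30 .30 .25; python3 -c "
from h import *
im,d=snap('scene','s54');P=cloud('scene',d)
for u,v in((100,200),(130,180),(150,160),(160,190),(110,170)): print(np.round(P[v,u],3))"
```

```text
clock: 69.5
tool_pos: [0.4069, -0.3634, 0.0936]
eef_rot: [[-0.065, 0.998, -0.019], [0.997, 0.065, 0.036], [0.037, -0.017, -0.999]]
force: [-0.5, 0.1, -0.2]
width: 0.0342
clock: 70.0
tool_pos: [0.4106, -0.3698, 0.2564]
eef_rot: [[-0.065, 0.998, -0.017], [0.997, 0.065, 0.033], [0.034, -0.015, -0.999]]
force: [0.1, 0.3, 0.4]
width: 0.0342
pos [ 0.4106 -0.3698  0.2564] jaw 3.7 q6 -0.94 F [0.1 0.3 0.4] w 0.0342 t 70.0
  travel [0.675, -0.067, 0.031] roll 0 n>= 14
[ 0.624 -0.408  0.101]
[ 0.544 -0.368  0.101]
[ 0.471 -0.35   0.104]
[ 0.549 -0.281  0.101]
[ 0.533 -0.432  0.103]
```

View pics/s54.png

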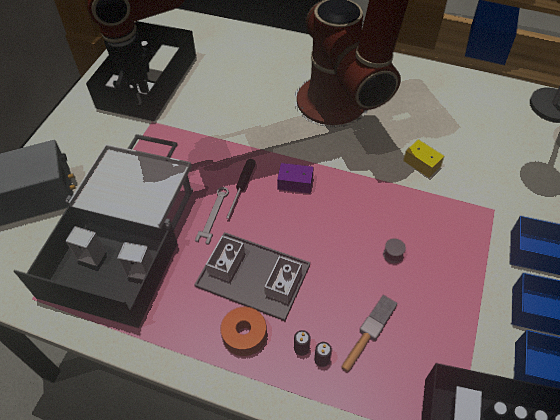

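```bash
sed -i 's/\.038)&(P\[...,2\]<.056/.041)\&(P[...,2]<.06/' look.py; python3 look.py s55 .56 .72 -.13 .0; python3 look.py s56 .56 .72 .02 .12; python3 - <<'E'
from h import *
a=cv2.imread('pics/scene0.png').astype(int);b=cv2.imread('pics/s55.png').astype(int)
d=(abs(a-b).sum(2)>120).astype(np.uint8)
n,l,st,ce=cv2.connectedComponentsWithStats(d)
for i in range(1,n):
    if st[i,4]>25: print(st[i].tolist())
E
```

```text
c [637.  -78.2] wh [60.7 90.6] long -3.4
post at [ 0.615 -0.077] z pct [0.025 0.044 0.046]
post at [ 0.659 -0.08 ] z pct [0.04  0.044 0.046]
c [645.8  70.9] wh [58.9 91.4] long -3.2
post at [0.624 0.072] z pct [0.04  0.044 0.046]
post at [0.668 0.07 ] z pct [0.041 0.043 0.045]
[106, 0, 68, 55, 618]
[531, 0, 29, 11, 159]
[358, 3, 10, 18, 81]
[519, 8, 41, 35, 763]
[308, 27, 23, 19, 58]
[379, 30, 9, 16, 69]
[300, 32, 16, 32, 274]
[356, 38, 46, 42, 720]
[134, 48, 8, 5, 31]
[128, 56, 8, 5, 34]
[122, 63, 8, 6, 36]
[112, 75, 37, 18, 393]
[190, 74, 370, 151, 11638]
[305, 116, 24, 15, 77]
[538, 118, 9, 11, 60]
[141, 152, 29, 7, 31]
[138, 156, 52, 27, 768]
[419, 213, 29, 42, 364]
[66, 226, 30, 22, 400]
[351, 226, 26, 15, 278]
[206, 236, 38, 37, 331]
[117, 242, 30, 21, 429]
[227, 253, 18, 31, 53]
[265, 256, 37, 42, 475]
[281, 273, 21, 33, 64]
[341, 273, 27, 23, 273]
[408, 280, 37, 31, 318]
```

```bash
python3 -c "
from plant import manip
print(manip.job_done())"
```

```text
the job is handed in; nothing more can be done
None
```

I turned over and sorted all four shells, tipped the two rejects into the scrap bin, and handed the job in at about 70 s of the 210 s.

**What I did**
- **Turning:** I turned each shell by pivoting it in the grip against the kitting tray's near wall. It went first onto its end, then over onto its closed face. The fourth shell slipped over the wall on the first try, so I backed off and repeated the push.
- **Sorting:** Two shells were sound and lie open side up in the kitting tray. The other two, each with a post missing, went open side up on the hinged tray.
- **Tipping:** I lifted the tray by its bar to about 1.0 rad. Both rejects slid into the bin, and I lowered the tray and let go.

**Last checks**
- **Kit tray:** both sound shells lie flat. All four post ends read 43–44 mm above the bench, where 43 mm is expected.
- **Rejects:** I judged the missing posts from the pictures. The automatic depth reading at those spots was unusable because the gripper was in the way. Both rejects ended up standing on end inside the bin, clear of the tray.
- **Hinged tray:** it is empty and level, with its floor reading 101–104 mm (100 mm expected), and the gripper is clear of it.
- **Other things:** comparing the first and last pictures showed changes only at the shells, the arm and its shadows.

**Disturbances and forces**
- One reject was knocked a few centimetres sideways while on the hinged tray. It stayed flat, so I left it there.
- The highest wrist force I read was about 47 N down, when a held shell was pressed onto the bench. Another setting-down read about 38 N. The wrist limit is 120 N, but I could not read the arm and gripper body's 40 N limit separately. I took both loads to be through the shell or fingers, not the gripper's body.

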